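# Key the handwheel of the tincture press

### The arm

A 6-joint arm with a two-finger parallel gripper is mounted at the origin on the work surface. World frame = base frame: x ahead of the robot, y to its left, z up, the work surface at z = 0. Lengths are in m, angles in degrees, forces in N, time in s.
With the tool pointing down it reaches from about 0.4 to 0.825 m from the base axis. Payload 7 kg.
Tool frame: the origin (TCP) lies on the centre line of the jaws, within the pads' length; the fingertips stand r.nose_length ahead of it and the grasp point (between the pads) lies 2 mm behind it (r.nose_length is the distance from the TCP to the fingertips, in m); z points along the fingers, y is the direction in which the jaws open and shut (so a half turn about z gives the same grasp; the last joint's range is limited). The gripper opens to 88 mm and grips with 3 to 60 N. Pads are 19 mm wide; open, the fingers measure 130 mm over their backs; the gripper's body (78 mm by 193 mm) begins 47 mm behind the grasp point.
Start: joints at [-47.321, 20.546, 0.682, 0, -70.136, -16.507], TCP at [0.298, -0.606, 0.22] pointing down, gripper open.
Joint ranges: [-176.03, 176.03], [-82.01, 121.73], [-58.28, 71.71], [-173.87, 95.51], [-174.79, -0.11], [-173.66, 173.66]. Speed limits (degrees/s): [136.94, 136.94, 172.46, 180, 180, 180].

### API

Orientations are given as [roll, pitch, yaw] about the fixed x, y, z axes, in that order (R = Rz(yaw) Ry(pitch) Rx(roll)).
In Python, from plant import r gives the robot as it stands.
- The arm moves only by the tool apply_moves, never from a script. Its argument "targets" is a list of rows, each a list of 3 entries, a list of its own where there are three numbers: the shift along the tool's x, y, z scaled (see below), then the turn, a rotation vector about the tool's x, y, z scaled (see below), then the finger opening in mm, from 0 to 87.6. A call has 1 to 5 rows; each row shifts and turns the pose as measured when the row begins, along the tool's axes as they then stand; what a row does not reach is not made up. The controller multiplies each number of a shift by 0.04 m and each number of a turn by 8 degrees. A row lasts 1/10 s, in which the tool goes at most 50 mm and 8.59 degrees, less where a joint would pass 70% of its speed; a pose out of reach is approached as far as the arm can. A call with a number of a shift or a turn outside -1 to 1 is refused whole. A call with a gripper value outside its range is refused whole. The fingers move at their own pace and stop on an object; "squeeze" is the grip in N (left out, the last holds). Time passes only in rows, so rows that do not move let the fingers close. It gives the time, the measured TCP pose, the force and the opening at its end, in the units of the state.
- r.get_state(): the state, without advancing time (a new reading comes with each control period).
- r.capture(name): name is "scene" or "top"; returns a dict with "img" (480x640x3 uint8, blue, green, red), "z_map" (480x640 float32, m along the optical axis (not along the pixel's ray), 0 where there is no reading), "fx", "fy", "cx", "cy" (pixels), "camera_from_world" (4x4, takes a point from world to camera coordinates). Camera axes: x right, y up, looking along -z (the intrinsics and any distortion apply to the point x, -y, -z); pixel columns grow to the right and rows downward; lengths in m; the calibration is good to about 2 mm. A picture is of the moment at which its call begins.
- r.close_job(): hands the job in, once; it reports no verdict.
The state is a dict: "time_s": time; "joints": joint angles; "qd": joint speeds; "joint_torque": joint torques, N m; "tcp_pos": TCP position; "eef_rot": TCP orientation; "contact_force": force on the tool from outside, world axes, zero at the start; "moment": the same for the moment, N m; "gripper_width": finger opening in m.
Only numpy, scipy, OpenCV 4.12 (cv2) and the standard library are available. Lean on these libraries where they do the work, as an engineer would, in place of code of your own. Each camera call takes 0.05 s, during which the arm holds its last target.

### The job

The handwheel of the herb press is loose on its spindle. Start the steel gib-head key into the keyway between hub and spindle and let go of it, then drive it straight down with taps of the brass drift until it is tight, firmly but without hard blows that would crack the casting. Put the drift down on the bench or back in its block, and leave the jar, bottle and bowl as they are.

Things in the scene. Friction and masses are not known exactly. Their poses are not given: they have to be found in the camera images.
- key_head (a point): Centre of the gib key's head, a bare steel block 20 (key x) x 14 (y) x 16 mm (z). Grip it across its 14 mm, key y. Key axes: z up along the key, x from its straight face to its tapered face. Head top 8 mm above this point, its underside 8 mm below. The key (90 g) starts upright, head up, in a slot of the block, 38 mm of the shank hidden, leaning up to 2 degrees.
- key_tip (a point): Middle of the key's tip face, 64 mm below and 7.5 mm to key -x of key_head. Same axes.
- key: The whole key, 72 mm long; origin at its tip on the straight face, axes as key_head. Shank under the head: 56 mm long, 14 mm wide (y), 5 mm thick (x) at the tip, tapering 1:9 to 11.2 mm under the head. The straight face (-x) is flush with the head's -x side, 10 mm to -x of key_head; the taper is on the +x side, where the head overhangs.
- keyway_mouth (a point): Centre of the keyway's mouth in the hub's top face, 212 mm above the bench. Slot 16.5 mm wide (y), open above and below, between the spindle's upright flat (10 mm from the spindle axis; 3 to 6.5 mm to -x of here) and the hub's keyway floor (3.8 mm to +x of here), which slopes 1:9 like the key and narrows downward. x points out from the spindle, z up: the key goes in tip down, its axes like these.
- wheel: Cast handwheel: rim 190 mm across, 182 mm above the bench; hub 64 mm across, 44 mm high. It cannot turn or lift but sits loose, with up to 2 mm of play along its x. Origin on the hub's axis under the hub, axes as keyway_mouth. The key first pushes the hub across its play against light drag (5 to 8 N on the key), then binds: with its tip 35 to 49 mm below the mouth. Feel for it.
- press: The fixed tincture press under the wheel: foot 150 x 190 mm, cage, crosshead; the spindle ends 3 mm above the hub. Origin under its foot on the spindle axis. Resting by its weight, or only dragging the hub across, the key is loose; it is tight, and stays by friction, once a 18 to 25 N push straight down on its head moves it no further. Over 35 N cracks the iron: push slowly (20 mm/s).
- drift_center (a point): Centre of the brass drift, a plain round bar 16 mm in diameter, 110 mm long, 190 g, standing in a hole (20.5 mm across, floor 7 mm above the bench) of the block. Both ends lie 55 mm from this point.
- drift: The whole brass drift; origin at the centre of its lower end, z along the bar.
- tool_block: Fixed wooden block 56 mm (x) by 150 mm (y) by 45 mm high, origin under its centre. Drift hole at y +48 mm, key slot at y -48 mm from its centre.
- herb_jar: Bystander: filled jar, 68 mm across, 95 mm high, near the press. Origin under its centre.
- oil_bottle: Bystander: small amber bottle, 42 mm across, 95 mm high, near the block. Origin under its centre.
- bowl: Bystander: white bowl, 90 mm across, 36 mm high. Origin under its centre.

How it is judged:
By the outcome, as a careful person would: the job done as asked, in the order asked, and still so for the second after the job is handed in, with the robot touching nothing.
It also fails if it takes over 72 s, if anything falls off the work surface, if the arm or the gripper's body presses on something with over 40 N, if the wrist force passes 120 N, or if a joint passes its speed limit or range.

## Working session

There is one attempt and no reset: what is moved stays moved. The work goes in short steps, Python scripts to look and compute and a tool call to move; the robot and the scene stay as the last step left them, time stands still between calls to the robot, and variables do not carry over. Pictures are saved under pics/ and viewed, and the job is handed in when it is done.

Besides the shell and the picture viewer there is one more tool, called in YAML: its name, and indented under it one key for each argument. apply_moves: Moves the arm, as the interface text tells. Its arguments: {"type":"object","properties":{"targets":{"type":"array","items":{"type":"array"}},"squeeze":{"type":"number"}},"required":["targets"]}

```bash
ls; mkdir -p pics; python3 - <<'E'
from plant import r
import cv2,numpy as np
print(r.get_state(), r.nose_length)
for n in ("scene","top"):
    c=r.capture(n); cv2.imwrite(f"pics/{n}0.png",c["img"]); np.savez(f"{n}0.npz",**c)
    print(n,c["fx"],c["fy"],c["cx"],c["cy"],np.round(c["camera_from_world"],4).tolist(),[k for k in c])
E
```

```text
pics
{'time_s': 0.0, 'joints': array([-4.73200735e+01,  2.05908422e+01,  6.33034165e-01, -1.97272542e-02,
       -7.01368056e+01, -1.65061954e+01]), 'qd': array([-0.05015267, -0.05099267, -0.04198787, -0.06576113,  0.07583524,
       -0.08265772]), 'joint_torque': array([-1.84200426e-04, -5.82722247e+01,  2.93054473e+01,  6.99724987e+00,
        6.84153638e-03, -1.90401124e-04]), 'tcp_pos': array([ 0.2974737 , -0.6053436 ,  0.21862502]), 'eef_rot': array([ 1.79904016e+02, -9.10345070e-03, -1.53832979e+02]), 'contact_force': array([-0.58651488,  0.20935142,  0.31170789]), 'moment': array([-0.02705816,  0.01428486,  0.0424347 ]), 'gripper_width': 0.08788412577232708} 0.017
scene 558.1008672737888 558.1008672737888 319.41574906339775 245.6990662951555 [[-0.822, 0.5694, 0.004, 0.4563], [-0.3897, -0.5678, 0.7251, 0.1153], [0.4152, 0.5945, 0.6886, -1.2417], [0.0, 0.0, 0.0, 1.0]] ['img', 'z_map', 'fx', 'fy', 'cx', 'cy', 'camera_from_world']
top 537.1159363304807 537.1159363304807 326.54682261767186 235.8127274934341 [[-0.0294, -0.9994, -0.0176, 0.0498], [0.988, -0.0317, 0.1511, -0.5628], [-0.1516, -0.0129, 0.9884, -0.9533], [0.0, 0.0, 0.0, 1.0]] ['img', 'z_map', 'fx', 'fy', 'cx', 'cy', 'camera_from_world']
```

View pics/scene0.png

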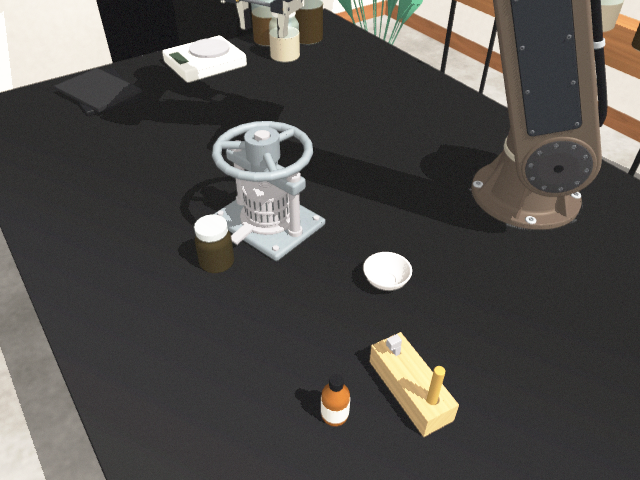

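View pics/top0.png

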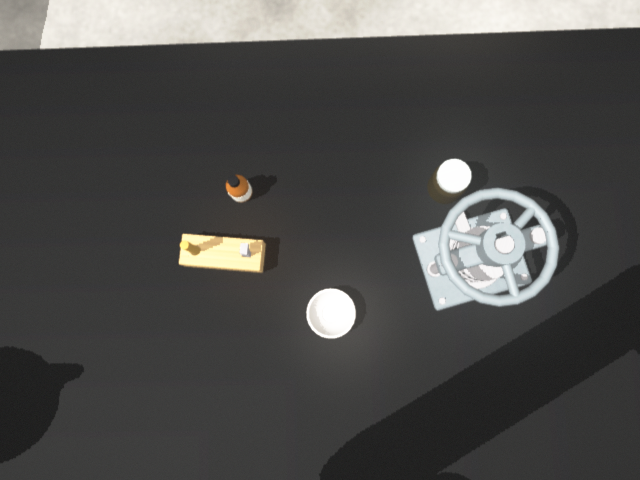

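Scene view: press at about (262,180), block at about (412,385), key head (395,344), drift (437,385). Top view: hub (504,244), key head (245,249), drift top (185,244). Next I'll set up helpers and zoom in.

```bash
cat > h.py <<'E'
import numpy as np,cv2
def load(n): return dict(np.load(n))
def proj(c,P):
    P=np.atleast_2d(P); M=c["camera_from_world"]; q=P@M[:3,:3].T+M[:3,3]
    return np.c_[c["fx"]*q[:,0]/-q[:,2]+c["cx"], c["fy"]*(-q[:,1])/-q[:,2]+c["cy"]]
def ray(c,u,v):
    M=c["camera_from_world"];R=M[:3,:3]
    d=np.array([(u-c["cx"])/c["fx"],-(v-c["cy"])/c["fy"],-1.0])
    return -R.T@M[:3,3], R.T@d
def atz(c,u,v,z):
    o,d=ray(c,u,v); return o+d*(z-o[2])/d[2]
def cloud(c):
    v,u=np.mgrid[:480,:640]; z=c["z_map"]; M=c["camera_from_world"]
    q=np.stack([(u-c["cx"])/c["fx"]*z,-(v-c["cy"])/c["fy"]*z,-z],-1)
    return (q-M[:3,3])@M[:3,:3]
def tri(ca,ua,cb,ub):
    oa,da=ray(ca,*ua); ob,db=ray(cb,*ub)
    s=np.linalg.lstsq(np.c_[da,-db],ob-oa,rcond=None)[0]
    A=oa+da*s[0];B=ob+db*s[1]; return (A+B)/2,np.linalg.norm(A-B)
E
python3 - <<'E'
from h import *
t=load("top0.npz");s=load("scene0.npz")
def crop(c,x0,y0,x1,y1,k,f):
    cv2.imwrite(f,cv2.resize(c["img"][y0:y1,x0:x1],None,fx=k,fy=k,interpolation=cv2.INTER_CUBIC))
crop(t,170,225,270,280,8,"pics/t_block.png")
crop(t,430,180,570,310,5,"pics/t_wheel.png")
crop(s,360,320,460,440,5,"pics/s_block.png")
crop(s,205,110,325,200,6,"pics/s_wheel.png")
for n,c in(("t",t),("s",s)):
    P=cloud(c)
    for nm,(u,v) in dict(t=dict(hub=(504,244),key=(245,249),drift=(185,244),block=(215,252),bench=(300,250),rim=(443,244)),s=dict(hub=(262,134),key=(395,342),drift=(438,370),block=(415,380),bench=(300,320),rim=(216,152)))[n].items():
        print(n,nm,P[v,u].round(4),c["z_map"][v,u])
E
```

```text
t hub [ 0.5165 -0.2388  0.2153] 0.81569517
t key [0.5389 0.1776 0.0831] 0.955127
t drift [0.5461 0.275  0.1183] 0.9227172
t block [0.5402 0.2398 0.0445] 0.99432415
t bench [ 0.5448  0.0852 -0.001 ] 1.0380124
t rim [ 0.5226 -0.1516  0.1905] 0.8422936
s hub [ 0.5187 -0.2384  0.2147] 1.0202243
s key [0.5455 0.1876 0.0789] 0.8494102
s drift [0.5496 0.2775 0.118 ] 0.7673189
s block [0.5471 0.2409 0.0448] 0.84053946
s bench [ 0.6071  0.0151 -0.001 ] 0.98138535
s rim [ 0.6006 -0.2678  0.1904] 1.0204675
```

View pics/t_block.png

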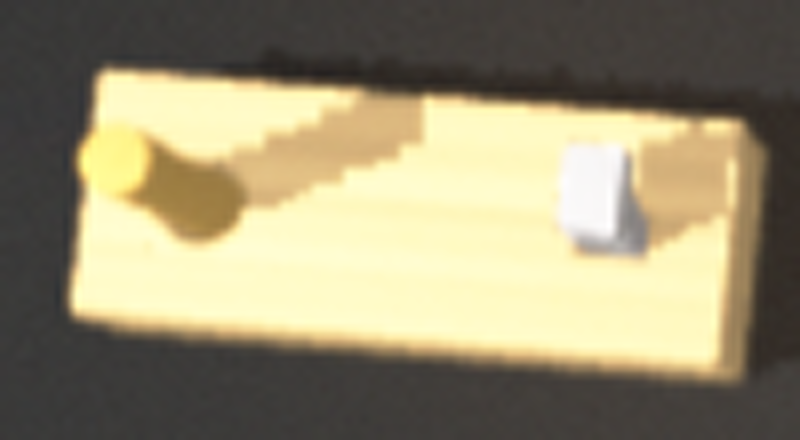

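View pics/t_wheel.png

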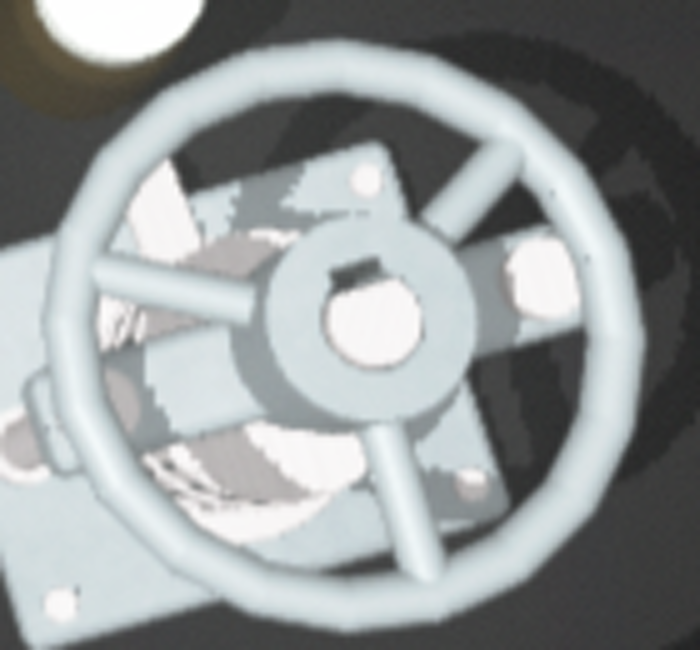

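View pics/s_block.png

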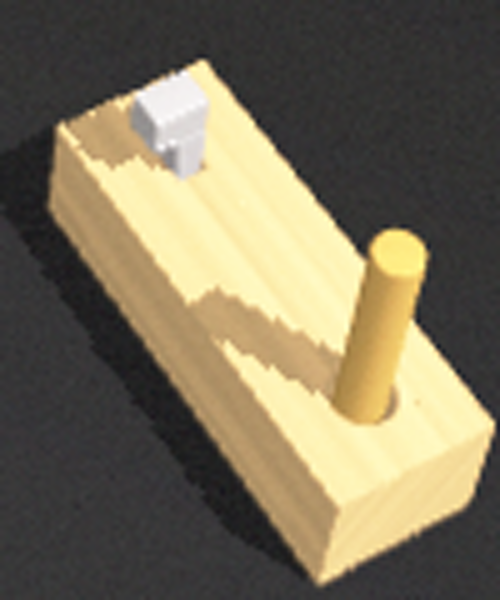

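View pics/s_wheel.png

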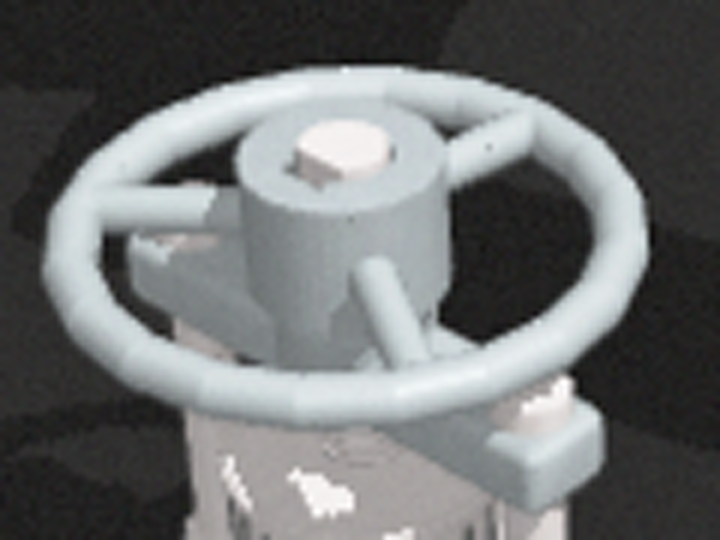

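```bash
python3 - <<'E'
from h import *
for n in("top0","scene0"):
    c=load(n+".npz");P=cloud(c); M=c["camera_from_world"]
    print(n,"campos",(-M[:3,:3].T@M[:3,3]).round(3))
    x,y,z=P[...,0],P[...,1],P[...,2]
    near=(abs(x-.517)<.045)&(abs(y+.239)<.045)&(c["z_map"]>0)
    hub=near&(z>.2075)&(z<.2185)
    print("z hist",np.histogram(z[hub],bins=np.arange(.207,.219,.001)))
    m=(hub).astype(np.uint8)
    cnt=max(cv2.findContours(m,cv2.RETR_EXTERNAL,cv2.CHAIN_APPROX_NONE)[0],key=len)[:,0,:]
    # project contour at z=.212 plane, circle fit
    W=np.array([atz(c,u,v,.212)[:2] for u,v in cnt])
    A=np.c_[2*W,np.ones(len(W))];b=(W**2).sum(1)
    s=np.linalg.lstsq(A,b,rcond=None)[0];R=np.sqrt(s[2]+s[0]**2+s[1]**2)
    print("hub circle",s[:2].round(4),R.round(4), "resid",np.abs(np.hypot(*(W-s[:2]).T)-R).max().round(4))
    sp=near&(z>.2137)&(z<.2185)
    print("spindle centroid",P[sp].mean(0).round(4),sp.sum())
    d=(abs(x-.548)<.035)&(abs(y-.278)<.03)&(z>.11)
    print("drift top centroid",P[d].mean(0).round(4),d.sum(),np.histogram(z[d],5))
    k=(abs(x-.542)<.03)&(abs(y-.182)<.03)&(z>.076)
    print("key top",P[k].mean(0).round(4),k.sum(),"maxz",np.sort(z[k])[-8:].round(4))
E
```

```text
top0 campos [0.413 0.02  1.028]
z hist (array([  9,  26,  54, 143, 273, 298, 247, 128,  93,  44,  15,   4]), array([0.207, 0.208, 0.209, 0.21 , 0.211, 0.212, 0.213, 0.214, 0.215,
       0.216, 0.217, 0.218, 0.219]))
hub circle [ 0.5185 -0.2388] 0.0316 resid 0.0017
spindle centroid [ 0.5162 -0.2395  0.2151] 344
drift top centroid [0.5458 0.2765 0.1166] 73 (array([ 4,  8, 18, 27, 16]), array([0.11056429, 0.11249939, 0.11443449, 0.11636959, 0.11830469,
       0.12023979]))
key top [0.5414 0.1812 0.0788] 80 maxz [0.0813 0.0814 0.0814 0.0814 0.0815 0.0816 0.0823 0.0831]
scene0 campos [0.936 0.544 0.77 ]
z hist (array([ 13,  21,  27,  80, 153, 144,  59,  31,  42,   8,   3,   0]), array([0.207, 0.208, 0.209, 0.21 , 0.211, 0.212, 0.213, 0.214, 0.215,
       0.216, 0.217, 0.218, 0.219]))
hub circle [ 0.5218 -0.2361] 0.0328 resid 0.0047
spindle centroid [ 0.5198 -0.2382  0.215 ] 99
drift top centroid [0.5489 0.2789 0.1157] 114 (array([16,  8, 25, 52, 13]), array([0.11031836, 0.11220857, 0.11409878, 0.11598898, 0.11787919,
       0.1197694 ]))
key top [0.5436 0.1824 0.0785] 105 maxz [0.0805 0.0808 0.0809 0.0809 0.081  0.081  0.0812 0.0814]
```

```bash
python3 - <<'E'
from h import *
def crop(c,x0,y0,x1,y1,k,f):
    cv2.imwrite(f,cv2.resize(c["img"][y0:y1,x0:x1],None,fx=k,fy=k,interpolation=cv2.INTER_NEAREST))
t=load("top0.npz");s=load("scene0.npz")
crop(t,480,220,530,268,14,"pics/t_hub.png")
crop(s,240,115,290,150,15,"pics/s_hub.png")
crop(t,232,234,262,260,20,"pics/t_key.png")
crop(s,380,330,410,360,20,"pics/s_key.png")
E
```

```text
(no output)
```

View crops.

View pics/t_hub.png

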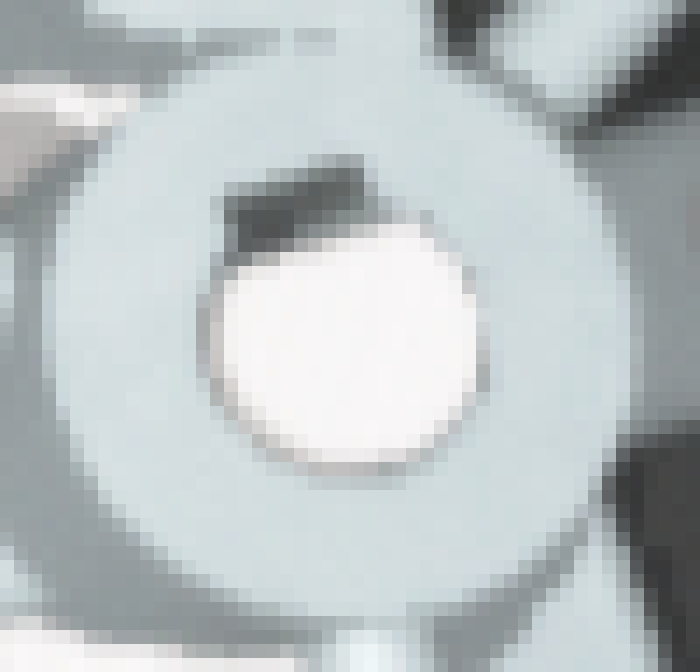

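View pics/s_hub.png

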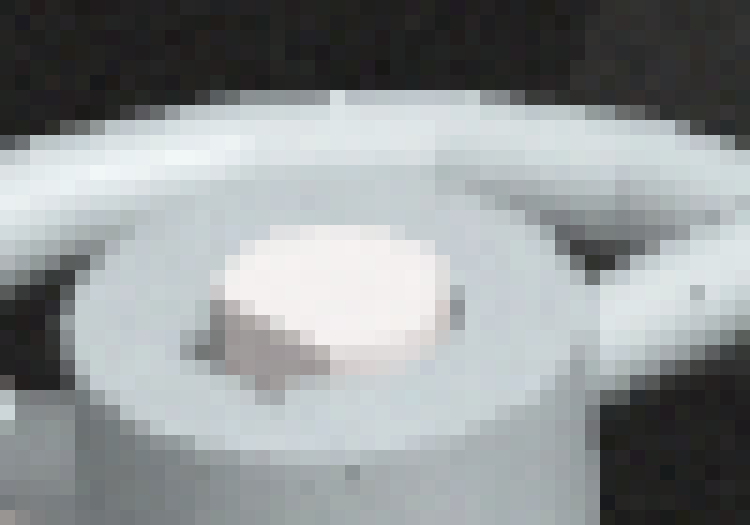

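View pics/t_key.png

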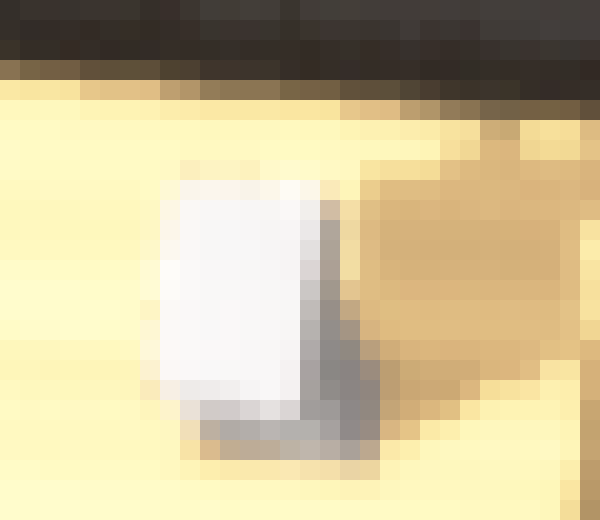

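View pics/s_key.png

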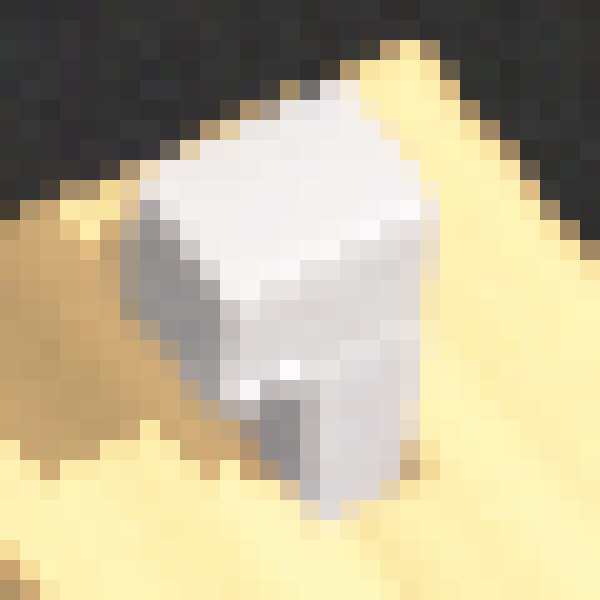

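```bash
python3 - <<'E'
from h import *
t=load("top0.npz");s=load("scene0.npz")
def ang(a,b): d=b-a; return np.degrees(np.arctan2(d[1],d[0]))
T=lambda u,v,z:atz(t,u,v,z)[:2]
S=lambda u,v,z:atz(s,u,v,z)[:2]
# block corners top
p=lambda x,y:(170+x/8-.5,225+y/8-.5)
TL,TR,BR,BL=[T(*p(*q),.045) for q in((100,68),(748,120),(722,362),(72,318))]
print("block",TL,TR,BR,BL,"centre",(TL+TR+BR+BL)/4,"lens",np.linalg.norm(TL-TR),np.linalg.norm(TL-BL),"y-axis ang",ang(TR,TL),ang(BR,BL),"x",ang(BL,TL),ang(BR,TR))
p=lambda x,y:(360+x/5-.5,320+y/5-.5)
q=[S(*p(*q),.045) for q in((60,127),(205,60),(495,427),(337,508))]
print("block s",q,"c",sum(q)/4,np.linalg.norm(q[0]-q[1]),np.linalg.norm(q[1]-q[2]),"y",ang(q[1],q[2]),ang(q[0],q[3]),"x",ang(q[1],q[0]),ang(q[2],q[3]))
# keyhead top z~.079 : shank hidden 38 -> head top = 45-38+72=79
p=lambda x,y:(232+x/20-.5,234+y/20-.5)
k=[T(*p(*q),.079) for q in((160,180),(322,180),(302,400),(160,392))]
print("key t",k,"c",sum(k)/4,np.linalg.norm(k[0]-k[1]),np.linalg.norm(k[0]-k[3]),"x",ang(k[3],k[0]),ang(k[2],k[1]))
p=lambda x,y:(380+x/20-.5,330+y/20-.5)
k=[S(*p(*q),.079) for q in((145,180),(340,80),(430,205),(230,305))]
print("key s",k,"c",sum(k)/4,np.linalg.norm(k[0]-k[1]),np.linalg.norm(k[1]-k[2]),"x",ang(k[1],k[0]),ang(k[2],k[3]))
# wheel
p=lambda x,y:(430+x/5-.5,180+y/5-.5)
print("spokes",[ (ang(T(*p(*a),.185),T(*p(*b),.185))) for a,b in(((388,430),(428,575)),((255,303),(105,270)),((432,225),(510,145)))])
# foot corners (top): left ,bottom-left, bottom right, top right
f=[T(*p(*q),.012) for q in((-75,272),(35,645),(508,505),(383,145))]
print("foot",f,[ang(f[i],f[(i+1)%4]) for i in range(4)],[np.linalg.norm(f[i]-f[(i+1)%4]) for i in range(4)])
# flat
p=lambda x,y:(480+x/14-.5,220+y/14-.5)
print("flat t",ang(T(*p(425,225),.215),T(*p(230,272),.215)),T(*p(425,225),.215),T(*p(230,272),.215))
print("keyway floor t",[T(*p(*q),.212) for q in((225,195),(365,160))], ang(T(*p(365,160),.212),T(*p(225,195),.212)))
p=lambda x,y:(240+x/15-.5,115+y/15-.5)
print("flat s",[S(*p(*q),.215) for q in((218,302),(335,355))],ang(*[S(*p(*q),.215) for q in((218,302),(335,355))]))
print("floor s",[S(*p(*q),.212) for q in((185,350),(275,400))],ang(*[S(*p(*q),.212) for q in((185,350),(275,400))]))
E
```

```text
block [0.57773242 0.30143529] [0.56066902 0.15046156] [0.50465808 0.15709021] [0.51948351 0.30725421] centre [0.54063576 0.22906032] lens 0.151934950590054 0.05853884021450266 y-axis ang 83.55166270232606 84.3615612399588 x -5.704778116547557 -6.749313541653912
block s [array([0.5607785 , 0.15320808]), array([0.50532323, 0.15906403]), array([0.52330574, 0.30833955]), array([0.57866799, 0.30133731])] c [0.54201886 0.23048724] 0.05576360650083218 0.15035475478680943 y 83.13095134615548 83.11377174911281 x -6.027967333860427 -7.208523090314332
key t [array([0.5514817 , 0.18812965]), array([0.55101891, 0.17360073]), array([0.53126005, 0.17552916]), array([0.53237843, 0.18822158])] c [0.54153478 0.18137028] 0.014536286164622013 0.019103490775083207 x -0.2757139765495404 -5.574302340156084
key s [array([0.55164071, 0.17538332]), array([0.53312668, 0.17655336]), array([0.53521411, 0.18955265]), array([0.55384025, 0.1880748 ])] c [0.54345544 0.18239103] 0.018550960992291858 0.01316582332110882 x -3.616128323343795 -4.536494528112735
spokes [np.float64(-169.12232434555662), np.float64(75.4674438774682), np.float64(-46.99462426584444)]
foot [array([ 0.56717375, -0.13507976]), array([ 0.42493232, -0.16842962]), array([ 0.471712  , -0.34849639]), array([ 0.61078671, -0.31282525])] [np.float64(-166.80479700054553), np.float64(-75.43701584948424), np.float64(14.385630125820443), np.float64(103.78616055584308)] [np.float64(0.14609872590557169), np.float64(0.1860440187954954), np.float64(0.1435764817201843), np.float64(0.1830178884847001)]
flat t 101.7877307690692 [ 0.52914813 -0.24874562] [ 0.52466589 -0.22726736]
keyway floor t [array([ 0.53358307, -0.22828801]), array([ 0.53695944, -0.24379843])] 102.28078246345474
flat s [array([ 0.5319599 , -0.24440142]), array([ 0.52618246, -0.22623072])] 107.63824030815483
floor s [array([ 0.53842342, -0.24161363]), array([ 0.53493943, -0.22593879])] 102.53119979243726
```

apply_moves:
  targets:
    - [[0,0,-1],[0,0,1],40]
    - [[0,0,-1],[0,0,1],40]
    - [[0,0,-0.5],[0,0,1],40]
    - [[0,0,0],[0,0,1],40]
    - [[0,0,0],[0,0,0],40]

```text
time_s: 0.6
tcp_pos: [0.2968, -0.6042, 0.3186]
eef_rot: [179.6, -0.3, 173.0]
contact_force: [-0.1, 0.1, -0.5]
gripper_width: 0.0531
```

```bash
cat >> h.py <<'E'
from scipy.spatial.transform import Rotation as Ro
def plan(target,yaw=None,st=None,tilt=True):
    """print shift in tool units (0.04 m) and turn units (8 deg) to get there with tool down and yaw"""
    from plant import r
    st=st or r.get_state(); R=Ro.from_euler("xyz",st["eef_rot"],degrees=True)
    d=R.inv().apply(np.array(target)-st["tcp_pos"])/.04
    out=[d.round(3)]
    if yaw is not None:
        Rt=Ro.from_euler("xyz",[180,0,yaw],degrees=True)
        out.append((np.degrees((R.inv()*Rt).as_rotvec())/8).round(3))
    print("t",round(st["time_s"],2),"pos",st["tcp_pos"].round(4),"rot",st["eef_rot"].round(2),"F",st["contact_force"].round(2),"w",round(st["gripper_width"]*1000,1))
    print("shift",out[0].tolist(),"turn",out[1].tolist() if len(out)>1 else "")
E
python3 - <<'E'
from h import *
plan([.542,.182,.25],-185)
E
```

```text
t 0.6 pos [ 0.2968 -0.6042  0.3186] rot [179.61  -0.33 172.97] F [-0.13  0.08 -0.51] w 53.1
shift [-3.69, 20.245, 1.833] turn [0.05, -0.041, -0.254]
```

apply_moves:
  targets:
    - [[-0.18,1,0],[0,0,-0.05],40]
    - [[-0.18,1,0],[0,0,-0.05],40]
    - [[-0.18,1,0],[0,0,-0.05],40]
    - [[-0.18,1,0],[0,0,-0.05],40]
    - [[-0.18,1,0],[0,0,-0.05],40]

```text
time_s: 1.1
tcp_pos: [0.3514, -0.4054, 0.3129]
eef_rot: [179.2, -0.8, 176.0]
contact_force: [1.9, 0.4, 0.2]
gripper_width: 0.04
```

apply_moves:
  targets:
    - [[-0.18,1,0],[0,0,0],40]
    - [[-0.18,1,0],[0,0,0],40]
    - [[-0.18,1,0],[0,0,0],40]
    - [[-0.18,1,0],[0,0,0],40]
    - [[-0.18,1,0],[0,0,0],40]

```text
time_s: 1.6
tcp_pos: [0.3979, -0.1993, 0.3115]
eef_rot: [179.1, -1.1, 177.3]
contact_force: [1.1, 0.1, -0.0]
gripper_width: 0.0397
```

apply_moves:
  targets:
    - [[-0.18,1,0],[0,0,0],40]
    - [[-0.18,1,0],[0,0,0],40]
    - [[-0.18,1,0],[0,0,0],40]
    - [[-0.18,1,0],[0,0,0],40]
    - [[-0.18,1,0],[0,0,0],40]

```text
time_s: 2.1
tcp_pos: [0.4392, 0.0076, 0.3117]
eef_rot: [179.1, -1.2, 178.7]
contact_force: [1.2, -0.6, 0.2]
gripper_width: 0.0397
```

```bash
python3 - <<'E'
from h import *
plan([.542,.182,.25],-185)
E
```

```text
t 2.1 pos [0.4392 0.0076 0.3117] rot [179.06  -1.22 178.73] F [ 1.16 -0.59  0.22] w 39.7
shift [-2.505, 4.392, 1.562] turn [0.113, -0.156, 0.464]
```

apply_moves:
  targets:
    - [[-0.5,0.88,0.3],[0.05,-0.05,0.1],40]
    - [[-0.5,0.88,0.3],[0.05,-0.05,0.1],40]
    - [[-0.5,0.88,0.3],[0.02,-0.05,0.1],40]
    - [[-0.5,0.88,0.3],[0,0,0.1],40]
    - [[-0.4,0.8,0.3],[0,0,0],40]

```text
time_s: 2.6
tcp_pos: [0.542, 0.1857, 0.2501]
eef_rot: [180.0, 0.1, 177.0]
contact_force: [0.4, -1.0, 1.3]
gripper_width: 0.0396
```

apply_moves:
  targets:
    - [[0,0,0],[0,0,0],40]
    - [[0,0,0],[0,0,0],40]

```text
time_s: 2.8
tcp_pos: [0.542, 0.1887, 0.2448]
eef_rot: [-179.7, -0.2, 177.7]
contact_force: [-0.3, -0.0, 0.2]
gripper_width: 0.0401
```

```bash
python3 - <<'E'
from h import *
from plant import r
plan([.542,.182,.15],-185)
c=r.capture("scene");np.savez("scene1.npz",**c);cv2.imwrite("pics/scene1.png",c["img"])
plan([.542,.182,.15],-185)
c=r.capture("top");np.savez("top1.npz",**c);cv2.imwrite("pics/top1.png",c["img"])
plan([.542,.182,.15],-185)
E
```

```text
t 2.8 pos [0.542  0.1887 0.2448] rot [-179.73   -0.23  177.65] F [-0.3  -0.04  0.19] w 40.1
shift [-0.017, -0.156, 2.371] turn [-0.034, -0.028, 0.332]
t 2.85 pos [0.5417 0.1885 0.2446] rot [-179.74   -0.26  177.61] F [ 0.21  0.26 -0.9 ] w 39.9
shift [-0.024, -0.151, 2.366] turn [-0.033, -0.031, 0.326]
t 2.9 pos [0.5418 0.188  0.2454] rot [-179.77   -0.2   177.52] F [-0.86 -0.24 -0.01] w 40.0
shift [-0.021, -0.14, 2.384] turn [-0.029, -0.025, 0.316]
```

View pics/scene1.png

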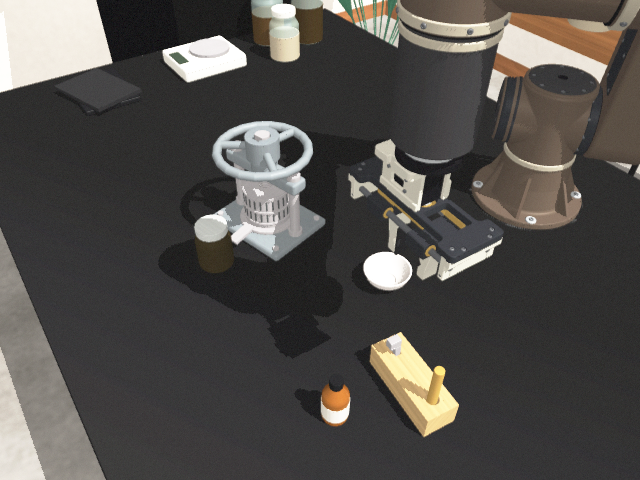

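View pics/top1.png

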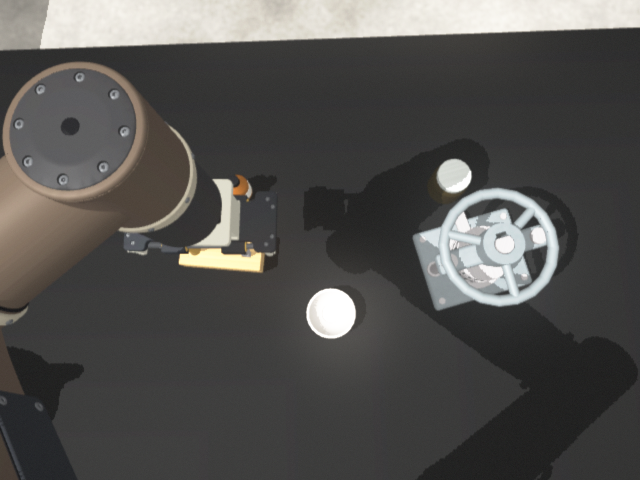

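```bash
python3 - <<'E'
from h import *
c=load("scene1.npz")
tcp=np.array([.542,.1884,.2448]);R=Ro.from_euler("xyz",[180.25,-.22,177.6],degrees=True)
x0,y0,x1,y1,k=340,170,460,290,6
im=cv2.resize(c["img"][y0:y1,x0:x1],None,fx=k,fy=k,interpolation=cv2.INTER_NEAREST)
for X in(-.0095,.0095):
  for Y in(-.02,.02,-.041,.041):
    for Z in(.017,):
      u=(proj(c,tcp+R.apply([X,Y,Z]))[0]-[x0,y0]+.5)*k
      cv2.circle(im,tuple(u.astype(int)),4,(0,0,255),1)
cv2.imwrite("pics/s1_fing.png",im[:600] if 0 else cv2.resize(im,None,fx=.83,fy=.83))
E
```

```text
(no output)
```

View pics/s1_fing.png

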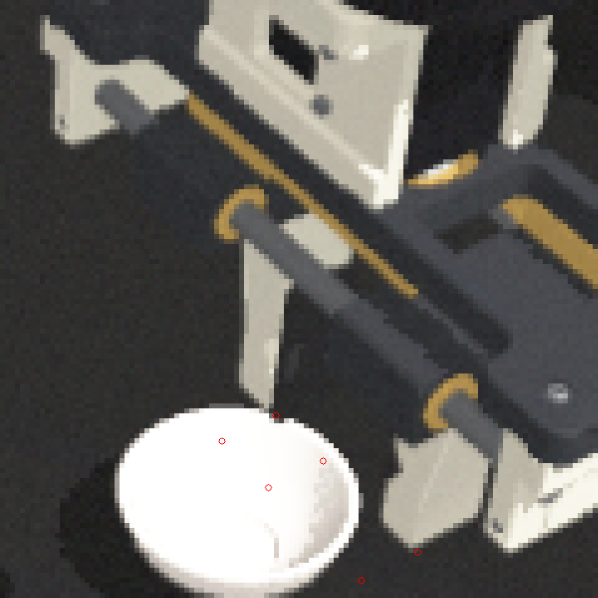

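```bash
python3 - <<'E'
from h import *
c=load("scene1.npz");P=cloud(c)
tcp=np.array([.542,.1884,.2448]);R=Ro.from_euler("xyz",[180.25,-.22,177.6],degrees=True)
Q=R.inv().apply((P-tcp).reshape(-1,3)).reshape(P.shape)
m=(np.abs(Q[...,0])<.06)&(np.abs(Q[...,1])<.1)&(Q[...,2]<.03)&(Q[...,2]>-.06)&(c["z_map"]>0)
for zlo in np.arange(-.05,.03,.005):
    mm=m&(Q[...,2]>zlo)&(Q[...,2]<zlo+.005)
    if mm.sum()>3:
        for sgn in(1,-1):
            k=mm&(np.sign(Q[...,1])==sgn)
            if k.sum()>2: q=Q[k];print(round(zlo,3),sgn,k.sum(),"x",np.percentile(q[:,0],[5,50,95]).round(4),"y",np.percentile(q[:,1],[5,50,95]).round(4))
E
```

```text
-0.05 1 23 x [-0.0111 -0.0094 -0.0034] y [0.0332 0.0396 0.0404]
-0.05 -1 43 x [-0.0111 -0.0095  0.0071] y [-0.0382 -0.0233 -0.0193]
-0.045 1 27 x [-0.0113 -0.0097 -0.0011] y [0.03   0.0379 0.04  ]
-0.045 -1 47 x [-0.0113 -0.0098  0.0001] y [-0.0361 -0.0247 -0.0198]
-0.04 1 48 x [-0.0114 -0.0096  0.0031] y [0.023  0.0362 0.0384]
-0.04 -1 48 x [-0.0109 -0.0085  0.0025] y [-0.0356 -0.0228 -0.0194]
-0.035 1 47 x [-0.0113 -0.0089  0.0065] y [0.0216 0.0362 0.038 ]
-0.035 -1 48 x [-0.0109 -0.0081  0.0032] y [-0.0346 -0.021  -0.0194]
-0.03 1 52 x [-0.0109 -0.0087  0.0092] y [0.0217 0.0352 0.037 ]
-0.03 -1 52 x [-0.0113 -0.0077  0.0033] y [-0.0344 -0.0233 -0.0193]
-0.025 1 59 x [-0.0112 -0.0075  0.0096] y [0.0227 0.0351 0.0368]
-0.025 -1 48 x [-0.0109 -0.0084  0.0035] y [-0.0332 -0.0218 -0.0196]
-0.02 1 53 x [-0.0111 -0.0066  0.009 ] y [0.022  0.0353 0.0367]
-0.02 -1 50 x [-0.0113 -0.0088  0.0056] y [-0.0327 -0.0212 -0.0195]
-0.015 1 49 x [-0.0112 -0.0076  0.0081] y [0.0226 0.035  0.0361]
-0.015 -1 52 x [-0.011  -0.007   0.0084] y [-0.0338 -0.0211 -0.0197]
-0.01 1 6 x [-0.0089 -0.0079 -0.0023] y [0.0192 0.022  0.0349]
-0.01 -1 21 x [-0.0085  0.0012  0.0084] y [-0.0239 -0.0205 -0.0197]
```

```bash
python3 - <<'E'
from h import *
tcp=np.array([.542,.1884,.2448]);R=Ro.from_euler("xyz",[180.25,-.22,177.6],degrees=True)
for n in("scene1","top1"):
    c=load(n+".npz");P=cloud(c)
    Q=R.inv().apply((P-tcp).reshape(-1,3)).reshape(P.shape)
    m=(np.abs(Q[...,0])<.08)&(np.abs(Q[...,1])<.12)&(Q[...,2]<.03)&(Q[...,2]>-.25)&(c["z_map"]>0)
    for zlo in np.arange(-.15,.03,.01):
        mm=m&(Q[...,2]>zlo)&(Q[...,2]<zlo+.01)
        if mm.sum()>3:
            q=Q[mm];print(n,round(zlo,3),mm.sum(),"x",np.percentile(q[:,0],[2,50,98]).round(3),"y",np.percentile(q[:,1],[2,50,98]).round(3))
E
```

```text
scene1 -0.15 376 x [-0.023 -0.019  0.021] y [-0.045  0.013  0.018]
scene1 -0.14 459 x [-0.023 -0.017  0.024] y [-0.047  0.012  0.018]
scene1 -0.13 595 x [-0.025 -0.021  0.023] y [-0.048 -0.001  0.017]
scene1 -0.12 3277 x [-0.038 -0.012  0.035] y [-0.092  0.056  0.097]
scene1 -0.11 948 x [-0.039 -0.023  0.029] y [-0.086  0.035  0.097]
scene1 -0.1 1519 x [-0.039 -0.027  0.02 ] y [-0.081  0.033  0.095]
scene1 -0.09 953 x [-0.039 -0.031  0.031] y [-0.082  0.016  0.089]
scene1 -0.08 386 x [-0.039 -0.015  0.036] y [-0.083  0.083  0.089]
scene1 -0.07 35 x [-0.007 -0.     0.007] y [-0.025 -0.024 -0.023]
scene1 -0.06 117 x [-0.012 -0.01   0.011] y [-0.039 -0.024  0.041]
scene1 -0.05 140 x [-0.012 -0.01   0.004] y [-0.038 -0.02   0.04 ]
scene1 -0.04 191 x [-0.011 -0.009  0.006] y [-0.036 -0.019  0.038]
scene1 -0.03 211 x [-0.012 -0.008  0.01 ] y [-0.035  0.022  0.037]
scene1 -0.02 204 x [-0.011 -0.008  0.01 ] y [-0.034  0.001  0.037]
scene1 -0.01 27 x [-0.009 -0.001  0.009] y [-0.024 -0.02   0.035]
top1 -0.15 61 x [-0.02   0.004  0.024] y [-0.051 -0.05  -0.048]
top1 -0.14 63 x [-0.019  0.003  0.023] y [-0.051 -0.05  -0.046]
top1 -0.13 78 x [-0.022  0.009  0.026] y [-0.051 -0.05  -0.043]
top1 -0.12 2379 x [-0.034  0.01   0.039] y [-0.096 -0.072  0.092]
top1 -0.11 95 x [-0.031  0.028  0.041] y [-0.097 -0.062  0.092]
top1 -0.1 583 x [-0.036  0.034  0.04 ] y [-0.063 -0.033  0.071]
top1 -0.09 187 x [-0.032  0.033  0.041] y [-0.084  0.01   0.082]
top1 -0.08 31 x [-0.037  0.04   0.04 ] y [-0.068 -0.04   0.081]
```

```bash
python3 - <<'E'
from h import *
c=load("scene1.npz")
R=Ro.from_euler("xyz",[180.25,-.22,177.6],degrees=True)
x0,y0,x1,y1,k=370,190,450,290,8
im=cv2.resize(c["img"][y0:y1,x0:x1],None,fx=k,fy=k,interpolation=cv2.INTER_NEAREST)
im=cv2.convertScaleAbs(im,alpha=1.3,beta=20)
for dz,col in((.023,(0,0,255)),(.025,(0,255,0)),(.027,(255,0,0))):
 tcp=np.array([.542,.1884,.2448+dz])
 for X in(-.0095,.0095):
  for Y in(-.02,.02):
      u=(proj(c,tcp+R.apply([X,Y,.017]))[0]-[x0,y0]+.5)*k
      cv2.circle(im,tuple(u.astype(int)),3,col,-1)
cv2.imwrite("pics/s1_fing2.png",cv2.resize(im,None,fx=.75,fy=.75,interpolation=cv2.INTER_AREA))
E
```

```text
(no output)
```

View pics/s1_fing2.png

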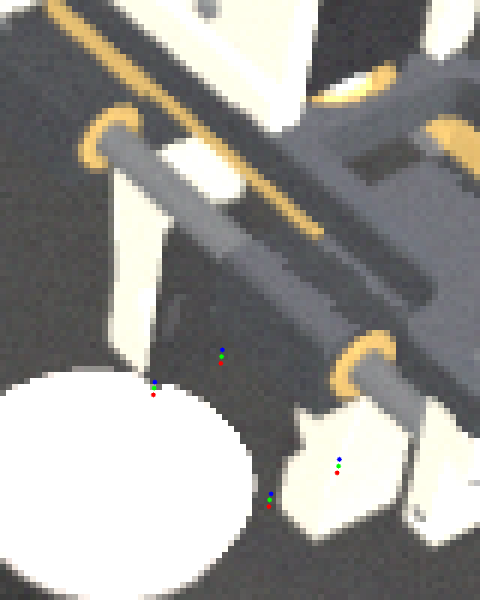

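```bash
python3 - <<'E'
from h import *
plan([.5425,.182,.09],174.5)
E
```

```text
t 2.9 pos [0.5418 0.188  0.2454] rot [-179.77   -0.2   177.52] F [-0.86 -0.24 -0.01] w 40.0
shift [-0.039, -0.133, 3.884] turn [-0.029, -0.025, 0.378]
```

apply_moves:
  targets:
    - [[-0.02,-0.1,0.9],[-0.03,-0.02,0.38],40]
    - [[-0.02,0,0.9],[0,0,0],40]
    - [[0,0,0.9],[0,0,0],40]
    - [[0,0,0.9],[0,0,0],40]
    - [[0,0,0.1],[0,0,0],40]

```text
time_s: 3.4
tcp_pos: [0.5447, 0.1805, 0.1]
eef_rot: [179.5, 0.5, 174.5]
contact_force: [-0.4, -0.7, -0.2]
gripper_width: 0.0403
```

apply_moves:
  targets:
    - [[0,0,0],[0,0,0],40]
    - [[0,0,0],[0,0,0],40]

```text
time_s: 3.6
tcp_pos: [0.5454, 0.1797, 0.1026]
eef_rot: [179.5, 0.6, 174.5]
contact_force: [0.8, -0.4, 1.1]
gripper_width: 0.04
```

```bash
cat >> h.py <<'E'
def snap(name,tag,x0,y0,x1,y1,k,pts=None):
    from plant import r
    c=r.capture(name);np.savez(f"{tag}.npz",**c)
    im=cv2.resize(c["img"][y0:y1,x0:x1],None,fx=k,fy=k,interpolation=cv2.INTER_NEAREST)
    cv2.imwrite(f"pics/{tag}.png",im); return c
E
python3 - <<'E'
from h import *
plan([.5425,.182,.049],174.5)
snap("scene","s2",330,250,470,400,4)
snap("top","t2",170,190,300,290,6)
E
```

```text
t 3.6 pos [0.5454 0.1797 0.1026] rot [179.5    0.64 174.55] F [ 0.79 -0.44  1.14] w 40.0
shift [0.092, 0.04, 1.339] turn [0.062, 0.08, 0.006]
```

View pics/s2.png

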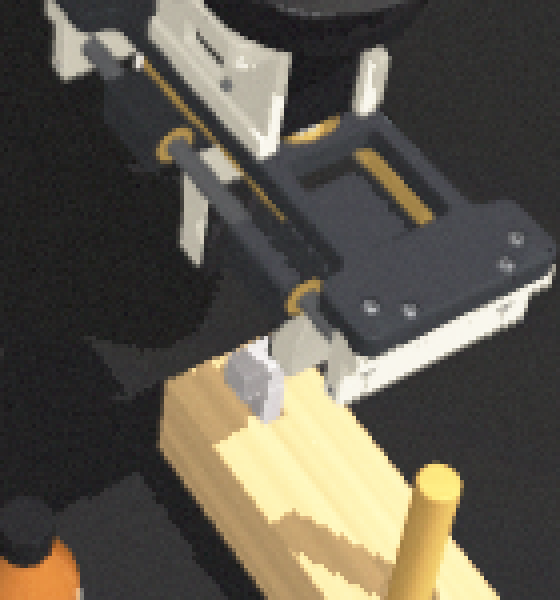

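View pics/t2.png

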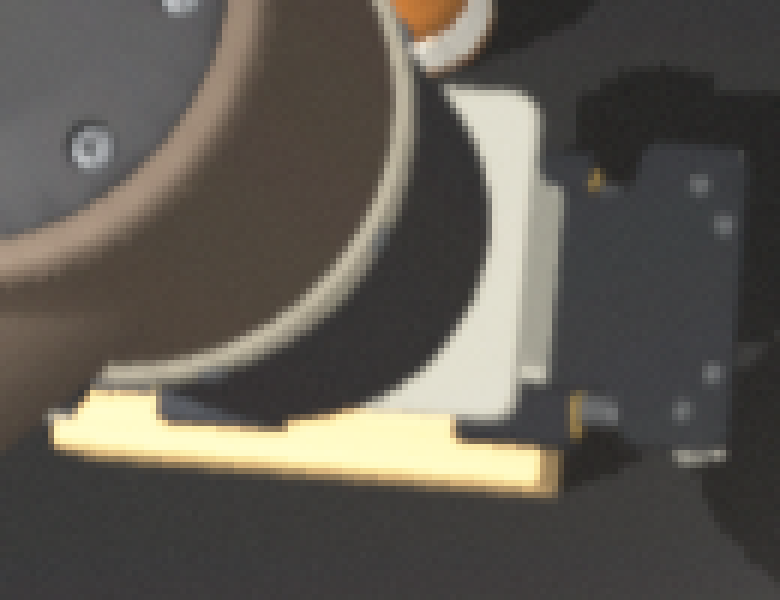

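```bash
cat >> h.py <<'E'
def tool(c,st,lo=-.13,hi=.04):
    tcp=st["tcp_pos"];R=Ro.from_euler("xyz",st["eef_rot"],degrees=True)
    P=cloud(c);Q=R.inv().apply((P-tcp).reshape(-1,3)).reshape(P.shape)
    m=(np.abs(Q[...,0])<.05)&(np.abs(Q[...,1])<.12)&(c["z_map"]>0)
    for zlo in np.arange(lo,hi,.005):
        mm=m&(Q[...,2]>zlo)&(Q[...,2]<zlo+.005)
        for s in(1,-1):
            k=mm&(np.sign(Q[...,1])==s)
            if k.sum()>4:
                q=Q[k];print(round(zlo,3),s,k.sum(),"x",np.percentile(q[:,0],[3,50,97]).round(4),"y",np.percentile(q[:,1],[3,50,97]).round(4))
E
python3 - <<'E'
from h import *
from plant import r
st=r.get_state();tool(load("s2.npz"),st,-.08,.02)
E
```

```text
-0.08 1 125 x [-0.0383 -0.019   0.0344] y [0.0293 0.0874 0.0886]
-0.08 -1 76 x [-0.0384 -0.0335 -0.0088] y [-0.0871 -0.0521 -0.024 ]
-0.075 1 53 x [-0.0379  0.0008  0.0365] y [0.0834 0.0872 0.088 ]
-0.075 -1 23 x [-0.0369 -0.0124 -0.0065] y [-0.0844 -0.0811 -0.0247]
-0.07 -1 11 x [-0.0115 -0.0085 -0.0046] y [-0.0252 -0.025  -0.0238]
-0.065 -1 11 x [-0.0085 -0.0046 -0.0011] y [-0.0256 -0.0249 -0.0242]
-0.06 -1 12 x [-0.0043 -0.0008  0.0027] y [-0.0259 -0.0249 -0.0239]
-0.055 -1 19 x [-0.0019  0.0011  0.0049] y [-0.0251 -0.0233 -0.0202]
-0.05 1 5 x [-0.0113 -0.0108 -0.0091] y [0.0362 0.0383 0.0391]
-0.05 -1 23 x [-0.0109  0.0012  0.0078] y [-0.0363 -0.0218 -0.0202]
-0.045 1 7 x [-0.0111 -0.0092 -0.0061] y [0.0333 0.0374 0.0377]
-0.045 -1 29 x [-0.0112 -0.0094  0.0088] y [-0.0376 -0.0241 -0.0201]
-0.04 1 13 x [-0.0107 -0.0097 -0.0058] y [0.029  0.0339 0.0376]
-0.04 -1 25 x [-0.0106 -0.009   0.0086] y [-0.0368 -0.0261 -0.02  ]
-0.035 1 17 x [-0.0109 -0.0094 -0.0022] y [0.0291 0.035  0.0367]
-0.035 -1 29 x [-0.0109 -0.0074  0.011 ] y [-0.035  -0.0241 -0.0202]
-0.03 1 23 x [-0.0112 -0.0098
[... 243 characters left out ...]
1 35 x [-0.0106 -0.0068  0.0068] y [0.0207 0.0341 0.0916]
-0.02 -1 27 x [-0.0113 -0.0087 -0.0016] y [-0.0353 -0.0249 -0.0202]
-0.015 1 117 x [-0.0101  0.0051  0.0132] y [0.0253 0.0961 0.1047]
-0.015 -1 26 x [-0.0105 -0.0092 -0.0021] y [-0.036  -0.0238 -0.0203]
-0.01 1 31 x [-0.0086  0.0021  0.0115] y [0.0208 0.1017 0.1054]
-0.01 -1 8 x [-0.0088 -0.0065  0.0006] y [-0.0239 -0.0218 -0.0207]
-0.005 1 24 x [-0.      0.0023  0.0089] y [0.094  0.1013 0.1056]
0.0 1 20 x [-0.0004  0.0015  0.0103] y [0.0947 0.1024 0.1052]
0.005 1 23 x [0.0005 0.0031 0.01  ] y [0.0942 0.1018 0.1051]
0.01 1 23 x [0.0001 0.0029 0.0107] y [0.0948 0.1026 0.105 ]
0.015 1 24 x [0.001  0.003  0.0101] y [0.0919 0.1017 0.1048]
```

apply_moves:
  targets:
    - [[0.06,0.05,0.5],[0.06,0.08,0],40]
    - [[0,0,0.5],[0,0,0],40]
    - [[0,0,0.3],[0,0,0],40]
    - [[0,0,0],[0,0,0],40]

```text
time_s: 4.1
tcp_pos: [0.5469, 0.185, 0.0538]
eef_rot: [179.6, 0.4, 174.6]
contact_force: [0.2, -0.6, 0.7]
gripper_width: 0.0398
```

```bash
python3 - <<'E'
from h import *
plan([.543,.182,.0485],174.5)
snap("scene","s3",330,250,470,400,4)
E
```

```text
t 4.1 pos [0.5469 0.185  0.0538] rot [179.61   0.44 174.6 ] F [ 0.16 -0.64  0.73] w 39.8
shift [0.091, -0.085, 0.131] turn [0.049, 0.054, 0.013]
```

View pics/s3.png

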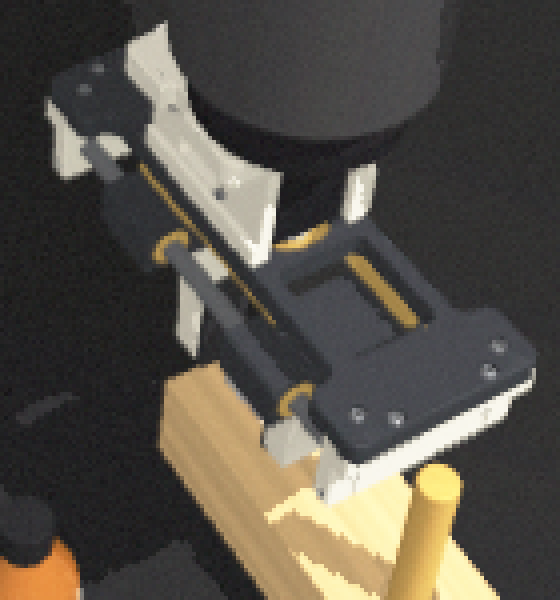

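apply_moves:
  targets:
    - [[0.09,-0.08,0.13],[0.06,0.06,0],40]
    - [[0,0,0],[0,0,0],40]

```text
time_s: 4.35
tcp_pos: [0.5438, 0.1826, 0.0501]
eef_rot: [-179.9, 0.0, 174.6]
contact_force: [-0.4, 1.2, -0.7]
gripper_width: 0.04
```

```bash
python3 - <<'E'
from h import *
plan([.543,.182,.0485],174.5)
E
```

```text
t 4.35 pos [0.5438 0.1826 0.0501] rot [-1.7994e+02  3.0000e-02  1.7464e+02] F [-0.39  1.22 -0.69] w 40.0
shift [0.018, -0.017, 0.04] turn [-0.008, 0.003, 0.018]
```

apply_moves:
  targets:
    - [[0.02,-0.015,0.03],[0,0,0],25]
    - [[0,0,0],[0,0,0],12]
    - [[0,0,0],[0,0,0],10]
    - [[0,0,0],[0,0,0],10]
    - [[0,0,0],[0,0,0],10]
  squeeze: 25

```text
time_s: 4.85
tcp_pos: [0.5435, 0.1825, 0.0503]
eef_rot: [180.0, 0.1, 174.6]
contact_force: [0.5, -0.1, -0.9]
gripper_width: 0.0139
```

```bash
python3 - <<'E'
from h import *
plan([.543,.182,.0485],174.5)
E
```

```text
t 4.85 pos [0.5435 0.1825 0.0503] rot [1.7998e+02 1.3000e-01 1.7465e+02] F [ 0.49 -0.06 -0.87] w 13.9
shift [0.012, -0.013, 0.044] turn [0.003, 0.016, 0.018]
```

apply_moves:
  targets:
    - [[0,0,-0.3],[0,0,0],10]
    - [[0,0,-0.5],[0,0,0],10]
    - [[0,0,-0.6],[0,0,0],10]
    - [[0,0,-0.8],[0,0,0],10]
    - [[0,0,-1],[0,0,0],10]

```text
time_s: 5.35
tcp_pos: [0.5407, 0.1805, 0.1795]
eef_rot: [-179.6, -0.3, 174.6]
contact_force: [0.9, 0.2, -0.2]
gripper_width: 0.0138
```

apply_moves:
  targets:
    - [[0,0,-1],[0,0,0],10]
    - [[0,0,-1],[0,0,0],10]
    - [[0,0,-1],[0,0,0],10]
    - [[0,0,-1],[0,0,0],10]
    - [[0,0,-1],[0,0,0],10]

```text
time_s: 5.85
tcp_pos: [0.5389, 0.1794, 0.393]
eef_rot: [-179.7, -0.2, 174.6]
contact_force: [0.0, 0.8, -0.7]
gripper_width: 0.0138
```

```bash
python3 - <<'E'
from h import *
plan([.537,-.237,.30],-167)
snap("scene","s4",330,150,470,300,4)
E
```

```text
t 5.85 pos [0.5389 0.1794 0.393 ] rot [-179.75   -0.21  174.62] F [ 0.02  0.85 -0.69] w 13.8
shift [-0.938, -10.357, 2.367] turn [-0.027, -0.031, -2.297]
```

View pics/s4.png

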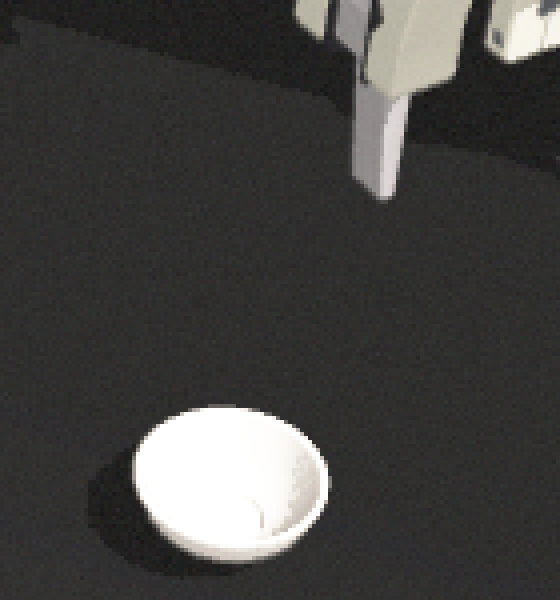

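apply_moves:
  targets:
    - [[-0.05,-1,0.1],[0,0,-0.5],10]
    - [[0,-1,0.1],[0,0,-0.5],10]
    - [[0.1,-1,0.1],[0,0,-0.5],10]
    - [[0.15,-1,0.1],[0,0,-0.5],10]
    - [[0.2,-1,0.1],[0,0,-0.3],10]

```text
time_s: 6.4
tcp_pos: [0.5346, -0.0241, 0.3873]
eef_rot: [180.0, 0.9, -165.8]
contact_force: [0.5, 0.4, -1.2]
gripper_width: 0.0136
```

```bash
python3 - <<'E'
from h import *
plan([.537,-.237,.30],-167)
E
```

```text
t 6.4 pos [ 0.5346 -0.0241  0.3873] rot [ 179.97    0.89 -165.84] F [ 0.49  0.41 -1.19] w 13.6
shift [1.278, -5.177, 2.16] turn [0.005, 0.111, 0.145]
```

apply_moves:
  targets:
    - [[0.25,-1,0.2],[0,0.06,0.08],10]
    - [[0.25,-1,0.2],[0,0.06,0.06],10]
    - [[0.25,-1,0.2],[0,0,0],10]
    - [[0.25,-1,0.3],[0,0,0],10]
    - [[0.2,-0.9,0.3],[0,0,0],10]

```text
time_s: 6.9
tcp_pos: [0.5303, -0.2346, 0.3429]
eef_rot: [-180.0, 0.3, -166.8]
contact_force: [1.3, -0.3, 0.0]
gripper_width: 0.0135
```

apply_moves:
  targets:
    - [[0,0,0.2],[0,0,0],10]
    - [[0,0,0.2],[0,0,0],10]

```text
time_s: 7.1
tcp_pos: [0.5287, -0.2389, 0.3259]
eef_rot: [-180.0, 0.2, -167.2]
contact_force: [-0.2, 0.2, -1.4]
gripper_width: 0.0137
```

```bash
python3 - <<'E'
from h import *
plan([.537,-.237,.30],-167)
snap("scene","s5",200,30,340,180,4)
snap("top","t5",430,160,590,310,4)
plan([.537,-.237,.30],-167)
E
```

```text
t 7.1 pos [ 0.5287 -0.2389  0.3259] rot [-179.99    0.19 -167.17] F [-0.19  0.22 -1.42] w 13.7
shift [-0.212, 0.001, 0.648] turn [-0.001, 0.024, -0.022]
t 7.2 pos [ 0.5284 -0.2377  0.325 ] rot [ 1.7995e+02  1.0000e-01 -1.6708e+02] F [-0.16  0.81 -1.05] w 13.9
shift [-0.212, -0.032, 0.625] turn [0.006, 0.013, -0.01]
```

View pics/s5.png

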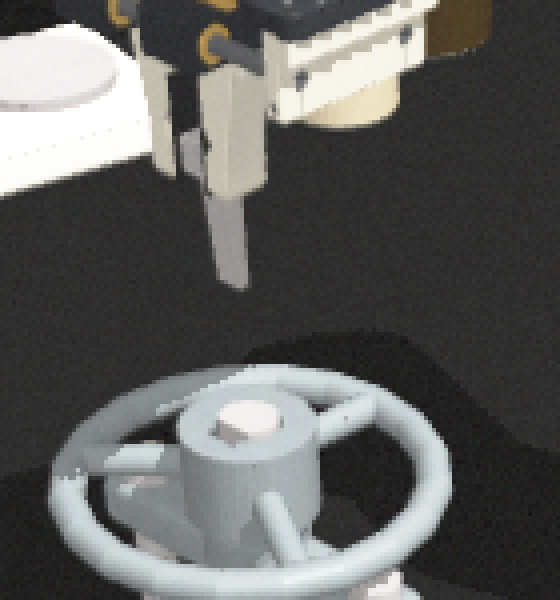

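View pics/t5.png

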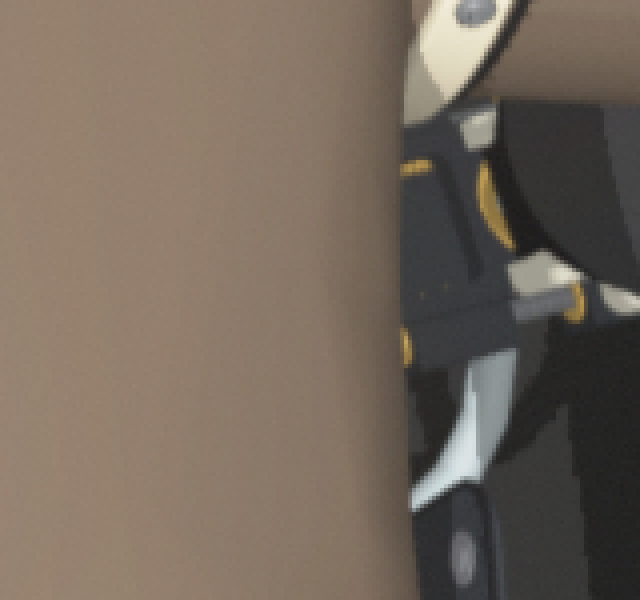

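```bash
cat >> h.py <<'E'
def keymodel(tcp_true,R,dx,lean,ztip,dy=0):
    """key pts world. key axes: x,y = rotated tool such that key x = -tool x (tool yaw=key yaw+180), z up. dx: head-centre offset along key x from tool axis at grasp height; lean about key y (+: tip toward -x... rotates z toward x); ztip: tip below TCP"""
    Rk=R*Ro.from_euler("xyz",[180,0,180],degrees=True)  # tool-> key axes (x=-toolx, y=tooly, z=-toolz)
    L=Ro.from_euler("y",lean,degrees=True)
    pts=[];
    for y in(-.007,.007):
        for (x,z) in((0,0),(.005,0),(0,.056),(.0112,.056),(.020,.056),(0,.072),(.020,.072)):
            pts.append([x-.010,y,z-.064])   # relative key head centre
    p=L.apply(np.array(pts))+[dx,dy,.064-ztip]
    return tcp_true+Rk.apply(p)
EDG=[(0,1),(0,2),(1,3),(2,3),(3,4),(2,5),(4,6),(5,6)]
EDGES=[(a,b) for a,b in EDG]+[(a+7,b+7) for a,b in EDG]+[(i,i+7) for i in range(7)]
def overlay(c,P,box,k,f,extra=[]):
    x0,y0,x1,y1=box
    im=cv2.resize(c["img"][y0:y1,x0:x1],None,fx=k,fy=k,interpolation=cv2.INTER_CUBIC)
    u=(proj(c,P)-[x0,y0]+.5)*k
    for a,b in EDGES: cv2.line(im,tuple(u[a].round().astype(int)),tuple(u[b].round().astype(int)),(0,0,255),1,cv2.LINE_AA)
    for q in extra:
        q=(proj(c,np.array(q))-[x0,y0]+.5)*k
        cv2.polylines(im,[q.round().astype(int)],False,(0,255,0),1,cv2.LINE_AA)
    cv2.imwrite(f,im)
E
python3 - <<'E'
from h import *
c=load("s5.npz")
R=Ro.from_euler("xyz",[180,.15,-167.1],degrees=True);T=np.array([.5286,-.2384,.3255+.0255])
overlay(c,keymodel(T,R,0,0,.0688),(235,55,275,115),10,"pics/s5o.png")
E
```

```text
(no output)
```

View pics/s5o.png

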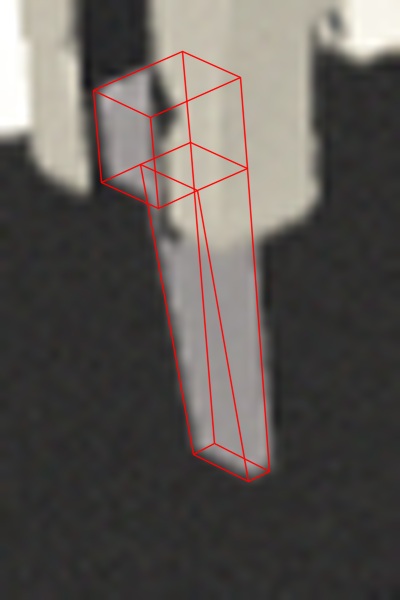

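```bash
cat >> h.py <<'E'
def prof_edges(c,rows,lo,hi,bgL=None,bgR=None):
    g=cv2.cvtColor(c["img"],cv2.COLOR_BGR2GRAY).astype(float)
    out=[]
    for v in rows:
        a=g[v,lo:hi]; mx=np.percentile(a,85)
        i=int(np.argmax(a)); 
        def cross(rng,bg):
            h=(mx+bg)/2
            for j in rng:
                if a[j]<h:
                    k=j+1 if rng.step<0 else j-1
                    return lo+ j+(h-a[j])/(a[k]-a[j])*(k-j)
        out.append((v,cross(range(i,-1,-1),a[:3].mean()),cross(range(i,len(a),1),a[-3:].mean())))
    return out
def silh(c,P,v):
    u=proj(c,P);xs=[]
    for a,b in EDGES:
        p,q=u[a],u[b]
        if (p[1]-v)*(q[1]-v)<0: xs.append(p[0]+(v-p[1])/(q[1]-p[1])*(q[0]-p[0]))
    return min(xs),max(xs)
E
python3 - <<'E'
from h import *
from scipy.optimize import least_squares
c=load("s5.npz")
R=Ro.from_euler("xyz",[180,.15,-167.1],degrees=True);T=np.array([.5286,-.2384,.351])
E=prof_edges(c,range(82,98),244,272)
for e in E: print(e[0],round(e[1],2),round(e[2],2),np.round(silh(c,keymodel(T,R,0,0,.0688),e[0]),2))
def f(p):
    P=keymodel(T,R,p[0],p[1],.0688,p[2]);r=[]
    for v,l,rr in E:
        a,b=silh(c,P,v); r+=[a-l,b-rr]
    return r
s=least_squares(f,[0,0,0],x_scale=[.001,1,.001],diff_step=1e-3);print(s.x,np.sqrt(np.mean(s.fun**2)))
s=least_squares(lambda p:f([p[0],p[1],0]),[0,0],x_scale=[.001,1]);print(s.x,np.sqrt(np.mean(s.fun**2)))
E
```

```text
82 250.86 260.45 [250.54 259.96]
83 251.17 260.48 [250.73 260.03]
84 251.37 260.46 [250.91 260.1 ]
85 251.42 260.48 [251.09 260.17]
86 251.7 260.6 [251.27 260.25]
87 251.86 260.65 [251.45 260.32]
88 252.17 260.92 [251.63 260.39]
89 252.37 260.94 [251.81 260.46]
90 252.4 260.97 [251.99 260.54]
91 252.53 260.91 [252.17 260.61]
92 252.8 261.24 [252.35 260.68]
93 252.86 261.3 [252.54 260.76]
94 253.14 261.32 [252.72 260.83]
95 253.34 261.45 [252.9 260.9]
96 253.54 261.45 [253.08 260.97]
97 253.77 261.51 [253.26 261.05]
[1.81575747e-04 4.07868399e-01 1.02662529e-03] 0.07296450668460674
[-0.0006936   0.35993179] 0.07688074514422986
```

```bash
cat > fit.py <<'E'
from h import *
from scipy.optimize import minimize
SS=8
def render(c,box,polys):
    x0,y0,x1,y1=box
    m=np.zeros(((y1-y0)*SS,(x1-x0)*SS),np.uint8)
    out=[]
    for W in polys:
        q=((proj(c,W)-[x0,y0]+.5)*SS-.5)
        mm=m.copy();cv2.fillPoly(mm,[np.round(q*16).astype(np.int32)],255,shift=4)
        mm=cv2.GaussianBlur(mm.astype(np.float32)/255,(0,0),SS*.35)
        out.append(cv2.resize(mm,(x1-x0,y1-y0),interpolation=cv2.INTER_AREA))
    return out
def spindle(cx,cy,r,yaw,z=.215):
    a=np.radians(np.arange(0,360,2));p=np.c_[np.cos(a),np.sin(a)]*r;p[:,0]=np.minimum(p[:,0],.010)
    R=Ro.from_euler("z",yaw,degrees=True).as_matrix()[:2,:2]
    return np.c_[p@R.T+[cx,cy],np.full(len(p),z)]
def disk(cx,cy,r,z):
    a=np.radians(np.arange(0,360,2));return np.c_[cx+r*np.cos(a),cy+r*np.sin(a),np.full(len(a),z)]
def fit_sp(c,box,p0,excl):
    g=cv2.cvtColor(c["img"],cv2.COLOR_BGR2GRAY).astype(float)[box[1]:box[3],box[0]:box[2]]
    x0,y0=box[:2]
    def cost(p,full=False):
        m,=render(c,box,[spindle(p[0],p[1],p[2],p[3])])
        # weight: inside hub disk, away from keyway wall region
        hub,key=render(c,box,[disk(p0[0],p0[1],.024,.213),excl(p)])
        w=(hub>.95)&(key<.05)
        A=np.c_[m[w],np.ones(w.sum())];s,res,_,_=np.linalg.lstsq(A,g[w],rcond=None)
        e=A@s-g[w];return (np.mean(e**2)) if not full else (np.mean(e**2),s,w.sum())
    s=minimize(cost,p0,method="Nelder-Mead",options=dict(initial_simplex=np.array([p0]+[np.array(p0)+np.eye(4)[i]*[.002,.002,.001,4][i] for i in range(4)]),xatol=1e-5,fatol=1e-3,maxiter=600))
    return s.x,cost(s.x,True)
def rect(p,xa,xb,y,z):
    R=Ro.from_euler("z",p[3],degrees=True).as_matrix()[:2,:2]
    q=np.array([[xa,-y],[xb,-y],[xb,y],[xa,y]])@R.T+p[:2]
    return np.c_[q,np.full(4,z)]
if __name__=="__main__":
    t=load("top0.npz");s=load("scene0.npz");s5=load("s5.npz")
    print("top",fit_sp(t,(480,218,530,270),[.517,-.239,.0145,13],lambda p:rect(p,.0115,.022,.0105,.212)))
    for c in(s,s5):
        print("scene",fit_sp(c,(238,115,290,152),[.518,-.238,.0145,13],lambda p:rect(p,.0108,.022,.0105,.212)))
E
python3 fit.py
```

```text
top (array([ 5.17029565e-01, -2.39760556e-01,  1.32568862e-02,  1.93839709e+01]), (np.float64(72.55513223698033), array([ 34.52064107, 212.28208952]), np.int64(591)))
scene (array([ 5.18685261e-01, -2.39308367e-01,  1.38714904e-02,  1.50916307e+01]), (np.float64(58.216946812436994), array([ 38.4133568 , 203.31109156]), np.int64(204)))
scene (array([ 5.18589233e-01, -2.39319531e-01,  1.38076857e-02,  1.46992523e+01]), (np.float64(56.64197215075159), array([ 38.78035105, 202.46345708]), np.int64(204)))
```

```bash
cat > fit2.py <<'E'
from fit import *
def fit_sp2(c,box,p0,exz,yaw=None,rfix=None,verbose=1):
    g=cv2.cvtColor(c["img"],cv2.COLOR_BGR2GRAY).astype(float)[box[1]:box[3],box[0]:box[2]]
    def un(p):
        if yaw is not None: p=[p[0],p[1],p[2],yaw]
        if rfix is not None: p=[p[0],p[1],rfix,p[3]]
        return p
    def cost(p,full=False):
        p=un(p)
        m,b=render(c,box,[spindle(*p[:4]),spindle(*p[:4],z=.212)])
        wl=np.clip(np.maximum(m,b)-m,0,1)
        hub,key=render(c,box,[disk(p0[0],p0[1],.025,.213),rect(p,exz,.022,.0105,.212)])
        w=(hub>.95)&(key<.05)
        A=np.c_[m[w],wl[w],np.ones(w.sum())];s=np.linalg.lstsq(A,g[w],rcond=None)[0]
        e=A@s-g[w];return np.mean(e**2) if not full else (round(np.mean(e**2),1),s.round(1))
    s=minimize(cost,p0,method="Nelder-Mead",options=dict(initial_simplex=np.array([p0]+[np.array(p0)+np.eye(4)[i]*[.002,.002,.001,4][i] for i in range(4)]),xatol=1e-5,fatol=1e-3,maxiter=800))
    return np.round(un(s.x),5),cost(s.x,True)
if __name__=="__main__":
    t=load("top0.npz");s=load("scene0.npz");s5=load("s5.npz")
    for yaw in (None,13.3):
        print("top",fit_sp2(t,(480,218,530,270),[.517,-.239,.0145,13],.0105,yaw))
        for c in(s,s5):
            print("scene",fit_sp2(c,(238,115,290,152),[.518,-.238,.0145,13],.0105,yaw))
E
python3 fit2.py
```

```text
top (array([ 5.171500e-01, -2.390000e-01,  1.402000e-02,  1.607719e+01]), (np.float64(43.3), array([  31.1, -104.8,  214.8])))
scene (array([ 5.182000e-01, -2.400900e-01,  1.346000e-02,  1.797189e+01]), (np.float64(40.7), array([ 38. ,  19.8, 203.7])))
scene (array([ 5.182000e-01, -2.400500e-01,  1.320000e-02,  1.743685e+01]), (np.float64(38.2), array([ 38.5,  21.7, 202.9])))
top (array([ 0.51718, -0.23889,  0.01406, 13.3    ]), (np.float64(42.8), array([  30.7, -112.4,  215. ])))
scene (array([ 0.51839, -0.24025,  0.01338, 13.3    ]), (np.float64(40.1), array([ 37.9,  21.3, 203.8])))
scene (array([ 5.1829e-01, -2.4026e-01,  1.3190e-02,  1.3300e+01]), (np.float64(38.5), array([ 38.4,  23.3, 202.9])))
```

```bash
cat > ov.py <<'E'
from fit import *
def ov(c,box,k,f,cx,cy,yaw,mx,hubdx):
    x0,y0,x1,y1=box
    im=cv2.resize(c["img"][y0:y1,x0:x1],None,fx=k,fy=k,interpolation=cv2.INTER_CUBIC)
    R=Ro.from_euler("z",yaw,degrees=True).as_matrix()[:2,:2]
    hc=np.array([cx,cy])+R@[hubdx,0]
    p=[cx,cy,.014,yaw]
    L=[(spindle(*p),(0,0,255)),(disk(*hc,.032,.212),(0,200,0)),(rect(p,.010,mx+.0038,.00825,.212),(255,0,0))]
    for W,col in L:
        q=((proj(c,np.r_[W,W[:1]])-[x0,y0]+.5)*k)
        cv2.polylines(im,[np.round(q*16).astype(np.int32)],False,col,1,cv2.LINE_AA,4)
    cv2.imwrite(f,im)
if __name__=="__main__":
    t=load("top0.npz");s=load("scene0.npz")
    ov(s,(236,115,292,152),14,"pics/ov_s.png",.5183,-.2402,13.3,.0150,0)
    ov(t,(478,218,532,272),11,"pics/ov_t.png",.5172,-.2389,13.3,.0150,0)
E
python3 ov.py
```

```text
(no output)
```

View pics/ov_s.png

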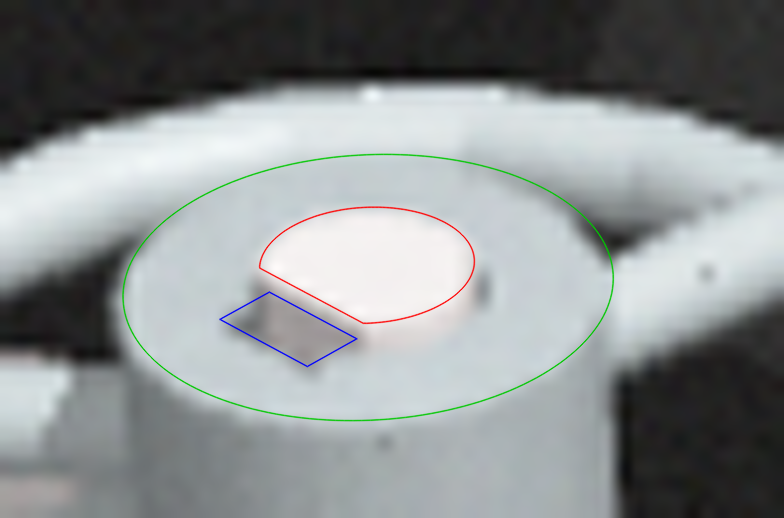

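View pics/ov_t.png

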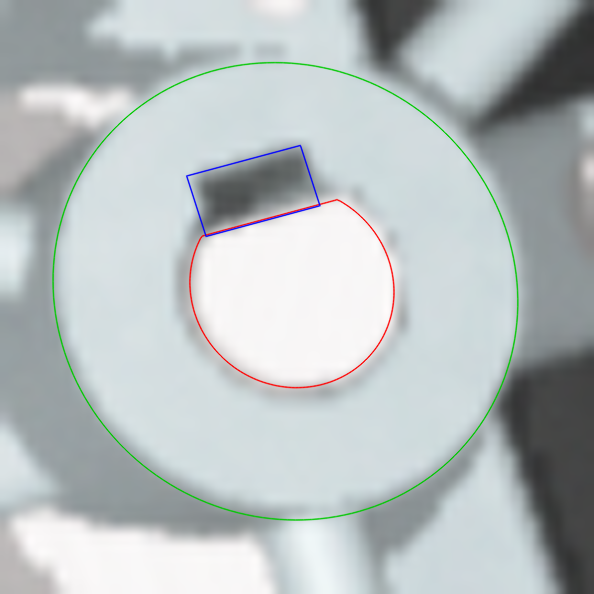

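```bash
python3 - <<'E'
from h import *
plan([.5397,-.2353,.272],-166.7)
E
```

```text
t 7.2 pos [ 0.5284 -0.2377  0.325 ] rot [ 1.7995e+02  1.0000e-01 -1.6708e+02] F [-0.16  0.81 -1.05] w 13.9
shift [-0.286, -0.006, 1.325] turn [0.006, 0.013, -0.047]
```

apply_moves:
  targets:
    - [[-0.28,0,0.5],[0,0.01,-0.05],10]
    - [[0,0,0.5],[0,0,0],10]
    - [[0,0,0.2],[0,0,0],10]
    - [[0,0,0],[0,0,0],10]

```text
time_s: 7.6
tcp_pos: [0.5412, -0.2313, 0.2795]
eef_rot: [-179.9, 0.3, -166.3]
contact_force: [0.1, -0.3, -0.6]
gripper_width: 0.0139
```

```bash
python3 - <<'E'
from h import *
plan([.5397,-.2353,.272],-166.7)
E
```

```text
t 7.6 pos [ 0.5412 -0.2313  0.2795] rot [-179.92    0.29 -166.33] F [ 0.08 -0.26 -0.64] w 13.9
shift [0.062, -0.089, 0.188] turn [-0.01, 0.036, 0.046]
```

apply_moves:
  targets:
    - [[0.06,-0.09,0.12],[0,0.04,0.05],10]
    - [[0,0,0],[0,0,0],10]
    - [[0,0,0],[0,0,0],10]

```text
time_s: 7.9
tcp_pos: [0.5407, -0.2349, 0.2773]
eef_rot: [-179.8, 0.1, -166.6]
contact_force: [-0.3, 0.0, -0.6]
gripper_width: 0.0138
```

```bash
python3 - <<'E'
from h import *
from plant import r
plan([.5397,-.2353,.272],-166.7)
c=snap("scene","s6",225,85,300,155,8)
plan([.5397,-.2353,.272],-166.7)
E
```

```text
t 7.9 pos [ 0.5407 -0.2349  0.2773] rot [-1.7981e+02  1.2000e-01 -1.6664e+02] F [-0.32  0.02 -0.61] w 13.8
shift [0.028, -0.004, 0.134] turn [-0.023, 0.015, 0.007]
t 7.95 pos [ 0.5407 -0.2349  0.2773] rot [-1.7982e+02  1.1000e-01 -1.6665e+02] F [ 0.46  0.29 -1.24] w 13.7
shift [0.026, -0.003, 0.132] turn [-0.023, 0.014, 0.006]
```

View pics/s6.png

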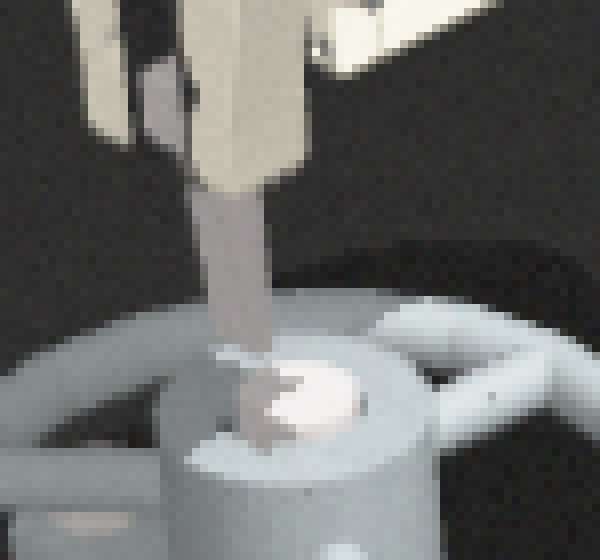

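```bash
python3 - <<'E'
from h import *
from scipy.optimize import least_squares
c=load("s6.npz")
R=Ro.from_euler("xyz",[180.18,.11,-166.65],degrees=True);T=np.array([.5407,-.2349,.2773+.0255])
E=prof_edges(c,range(109,121),243,266)
for e in E[::3]: print(e[0],round(e[1],2),round(e[2],2),np.round(silh(c,keymodel(T,R,-.0007,.36,.0688),e[0]),2))
def f(p):
    P=keymodel(T,R,p[0],p[1],.0688,0);r=[]
    for v,l,rr in E:
        a,b=silh(c,P,v); r+=[a-l,b-rr]
    return r
s=least_squares(f,[0,0],x_scale=[.001,1]);print(s.x,np.sqrt(np.mean(s.fun**2)))
P=keymodel(T,R,*s.x,.0688)
# spindle in scene frame
import fit
a=np.radians(13.3);ax=np.array([.5183,-.2402])
tip=P[[0,1,7,8]].mean(0); 
d=tip[:2]-ax; print("tip rel axis wheel x,y mm",1000*(d@[np.cos(a),np.sin(a)]),1000*(d@[-np.sin(a),np.cos(a)]),"tip z",tip[2])
sp=fit.spindle(*ax,.014,13.3); pr=[*ax,.014,13.3]
rc=fit.rect(pr,.010,.0188,.00825,.212)
overlay(c,P,(236,85,292,152),11,"pics/s6o.png",[np.r_[sp,sp[:1]],np.r_[rc,rc[:1]]])
E
```

```text
109 247.94 257.27 [247.84 257.11]
112 248.55 257.49 [248.43 257.36]
115 249.17 257.59 [249.02 257.61]
118 249.83 258.07 [249.62 257.86]
[-0.00093129  0.52407748] 0.07763107695786806
tip rel axis wheel x,y mm 14.134262737260583 -0.218936398474872 tip z 0.23405443355468442
```

View pics/s6o.png

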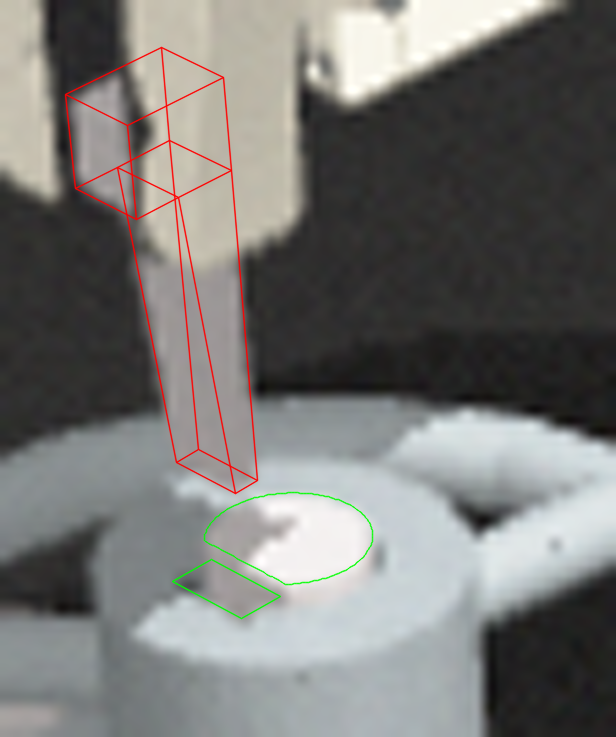

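apply_moves:
  targets:
    - [[0.01,0,0.15],[-0.02,0.015,0],10]
    - [[0,0,0.15],[0,0,0],10]
    - [[0,0,0],[0,0,0],10]

```text
time_s: 8.25
tcp_pos: [0.5404, -0.2352, 0.2651]
eef_rot: [-180.0, 0.1, -166.7]
contact_force: [-1.4, 0.6, -1.2]
gripper_width: 0.014
```

```bash
python3 - <<'E'
from h import *
plan([.5403,-.2350,.257],-166.7)
E
```

```text
t 8.25 pos [ 0.5404 -0.2352  0.2651] rot [-1.7997e+02  6.0000e-02 -1.6668e+02] F [-1.44  0.62 -1.22] w 14.0
shift [0.002, 0.006, 0.201] turn [-0.003, 0.008, 0.003]
```

Very well aligned. Lowering past the spindle top level.

apply_moves:
  targets:
    - [[0,0,0.1],[0,0,0],10]
    - [[0,0,0.1],[0,0,0],10]
    - [[0,0,0],[0,0,0],10]

```text
time_s: 8.55
tcp_pos: [0.5403, -0.2353, 0.256]
eef_rot: [-180.0, 0.0, -166.7]
contact_force: [0.1, 0.2, -0.8]
gripper_width: 0.0138
```

```bash
python3 - <<'E'
from h import *
plan([.5403,-.2350,.257],-166.7)
c=snap("scene","s7",225,95,295,160,8)
E
```

```text
t 8.55 pos [ 0.5403 -0.2353  0.256 ] rot [-1.7999e+02  3.0000e-02 -1.6669e+02] F [ 0.08  0.23 -0.82] w 13.8
shift [-0.003, 0.008, -0.026] turn [-0.002, 0.003, 0.001]
```

View pics/s7.png

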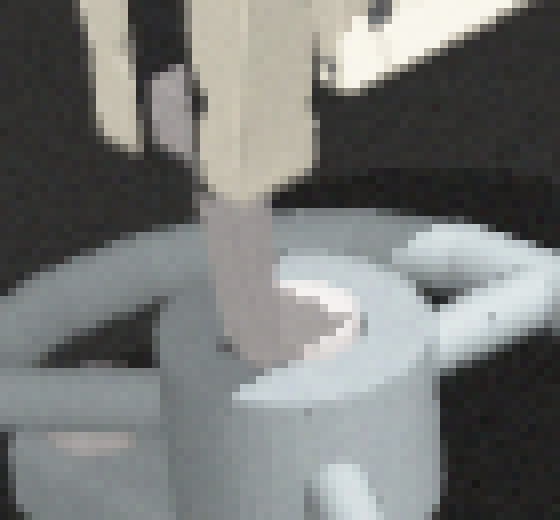

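apply_moves:
  targets:
    - [[0,0.005,0.06],[0,0,0],10]
    - [[0,0,0.05],[0,0,0],10]

```text
time_s: 8.8
tcp_pos: [0.5406, -0.2352, 0.2521]
eef_rot: [-180.0, 0.1, -166.7]
contact_force: [-0.8, 0.7, 0.0]
gripper_width: 0.0141
```

apply_moves:
  targets:
    - [[0,0,0.06],[0,0,0],10]
    - [[0,0,0],[0,0,0],10]

```text
time_s: 9.0
tcp_pos: [0.5405, -0.235, 0.2493]
eef_rot: [-180.0, 0.1, -166.7]
contact_force: [0.1, -0.0, -1.3]
gripper_width: 0.0137
```

```bash
python3 - <<'E'
from h import *
plan([.5403,-.2350,.257],-166.7)
E
```

```text
t 9.0 pos [ 0.5405 -0.235   0.2493] rot [-1.7997e+02  7.0000e-02 -1.6668e+02] F [ 0.08 -0.01 -1.29] w 13.7
shift [0.004, 0.002, -0.193] turn [-0.004, 0.009, 0.003]
```

apply_moves:
  targets:
    - [[0.005,0,0.06],[0,0,0],10]
    - [[0,0,0.06],[0,0,0],10]
    - [[0,0,0.06],[0,0,0],10]
    - [[0,0,0.06],[0,0,0],10]
    - [[0,0,0],[0,0,0],10]

```text
time_s: 9.5
tcp_pos: [0.5403, -0.2351, 0.2388]
eef_rot: [-180.0, 0.1, -166.7]
contact_force: [-0.4, -0.3, -1.3]
gripper_width: 0.0136
```

```bash
python3 - <<'E'
from h import *
plan([.5403,-.2350,.230],-166.7)
E
```

```text
t 9.5 pos [ 0.5403 -0.2351  0.2388] rot [-1.7997e+02  7.0000e-02 -1.6668e+02] F [-0.4  -0.29 -1.28] w 13.6
shift [-0.001, 0.003, 0.219] turn [-0.004, 0.009, 0.003]
```

apply_moves:
  targets:
    - [[0,0,0.06],[0,0,0],10]
    - [[0,0,0.06],[0,0,0],10]
    - [[0,0,0],[0,0,0],10]

```text
time_s: 9.8
tcp_pos: [0.5403, -0.2351, 0.2336]
eef_rot: [-180.0, 0.1, -166.7]
contact_force: [-0.4, -0.0, -0.5]
gripper_width: 0.0136
```

apply_moves:
  targets:
    - [[0,0,0.06],[0,0,0],10]
    - [[0,0,0.05],[0,0,0],10]
    - [[0,0,0],[0,0,0],10]

```text
time_s: 10.1
tcp_pos: [0.5403, -0.2351, 0.2288]
eef_rot: [-180.0, 0.1, -166.7]
contact_force: [0.3, 0.4, -1.0]
gripper_width: 0.0137
```

```bash
python3 - <<'E'
from h import *
plan([.5403,-.2350,.230],-166.7)
snap("scene","s8",225,95,295,160,8)
E
```

```text
t 10.1 pos [ 0.5403 -0.2351  0.2288] rot [-1.7996e+02  7.0000e-02 -1.6668e+02] F [ 0.28  0.42 -0.96] w 13.7
shift [0.0, 0.004, -0.03] turn [-0.005, 0.009, 0.003]
```

View pics/s8.png

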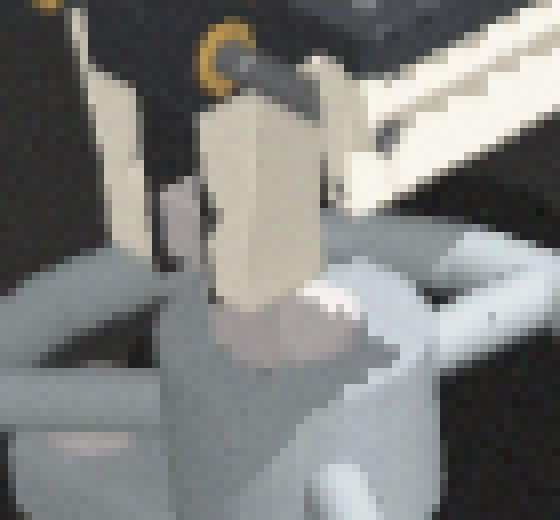

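apply_moves:
  targets:
    - [[0,0,0.06],[0,0,0],10]
    - [[0,0,0],[0,0,0],10]

```text
time_s: 10.35
tcp_pos: [0.5401, -0.2352, 0.2265]
eef_rot: [-180.0, 0.1, -166.7]
contact_force: [-1.0, -0.4, -2.8]
gripper_width: 0.0133
```

apply_moves:
  targets:
    - [[0,0,0.06],[0,0,0],10]
    - [[0,0,0],[0,0,0],10]

```text
time_s: 10.55
tcp_pos: [0.5401, -0.2352, 0.2244]
eef_rot: [-179.9, 0.1, -166.7]
contact_force: [-0.9, 0.5, -3.7]
gripper_width: 0.0137
```

apply_moves:
  targets:
    - [[0,0,0.06],[0,0,0],10]
    - [[0,0,0],[0,0,0],10]

```text
time_s: 10.75
tcp_pos: [0.5401, -0.2352, 0.2222]
eef_rot: [-179.9, 0.1, -166.7]
contact_force: [0.3, 0.2, -3.3]
gripper_width: 0.0142
```

apply_moves:
  targets:
    - [[0,0,0],[0,0,0],10]
    - [[0,0,0],[0,0,0],10]
    - [[0,0,0],[0,0,0],10]

```text
time_s: 11.05
tcp_pos: [0.5401, -0.2352, 0.2221]
eef_rot: [-179.9, 0.1, -166.7]
contact_force: [-0.8, 0.6, -0.0]
gripper_width: 0.014
```

```bash
python3 - <<'E'
from h import *
plan([.5403,-.2350,.222],-166.7)
snap("scene","s9",225,95,295,160,8)
plan([.5403,-.2350,.222],-166.7)
from plant import r
print(r.get_state()["moment"])
E
```

```text
t 11.05 pos [ 0.5401 -0.2352  0.2221] rot [-1.7994e+02  9.0000e-02 -1.6666e+02] F [-0.78  0.57 -0.01] w 14.0
shift [-0.006, 0.005, 0.003] turn [-0.008, 0.011, 0.005]
t 11.1 pos [ 0.5401 -0.2353  0.2221] rot [-1.7994e+02  8.0000e-02 -1.6667e+02] F [-1.05  1.35  1.48] w 13.8
shift [-0.007, 0.006, 0.002] turn [-0.008, 0.011, 0.004]
[0.3065417  0.44845268 0.04160312]
```

View pics/s9.png

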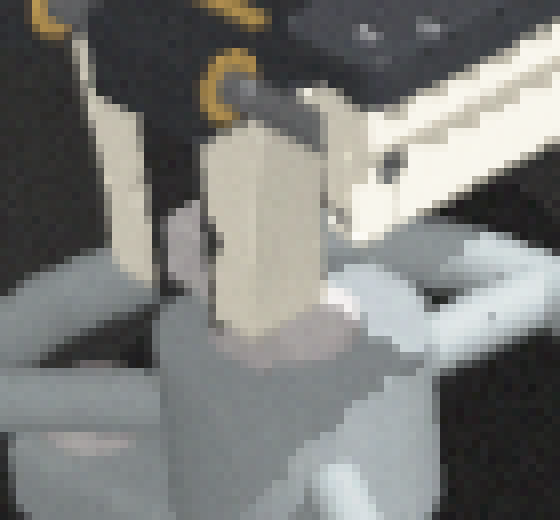

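apply_moves:
  targets:
    - [[0,0,0],[0,0,0],20]
    - [[0,0,0],[0,0,0],30]
    - [[0,0,0],[0,0,0],40]
    - [[0,0,0],[0,0,0],40]

```text
time_s: 11.5
tcp_pos: [0.5408, -0.2355, 0.2221]
eef_rot: [-179.9, 0.1, -166.7]
contact_force: [0.2, 0.3, 0.4]
gripper_width: 0.0371
```

apply_moves:
  targets:
    - [[0,0,-0.3],[0,0,0],40]
    - [[0,0,-0.6],[0,0,0],40]
    - [[0,0,-1],[0,0,0],40]
    - [[0,0,-1],[0,0,0],40]
    - [[0,0,-0.8],[0,0,0],40]

```text
time_s: 12.0
tcp_pos: [0.5382, -0.235, 0.3732]
eef_rot: [179.9, -0.3, -166.7]
contact_force: [1.1, -0.1, 0.3]
gripper_width: 0.0398
```

```bash
python3 - <<'E'
from h import *
plan([.5403,-.2350,.222],-166.7)
snap("scene","s10",215,75,305,165,6)
E
```

```text
t 12.0 pos [ 0.5382 -0.235   0.3732] rot [ 179.91   -0.32 -166.68] F [ 1.1  -0.07  0.31] w 39.8
shift [-0.073, -0.017, 3.779] turn [0.011, -0.04, 0.002]
```

View pics/s10.png

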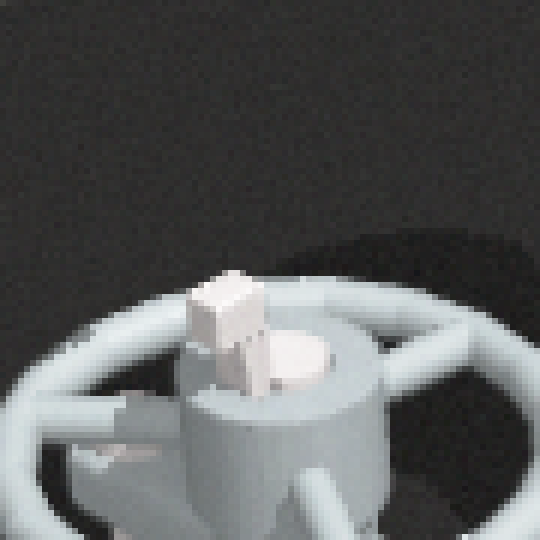

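```bash
python3 - <<'E'
from h import *
s=load("scene0.npz");t=load("top0.npz")
print(atz(s,439.3,370.1,.117),atz(t,170+113/8-.5,225+160/8-.5,.117))
plan([.548,.2785,.32],-166.7)
# key now
c=load("s10.npz");
p=lambda x,y:(215+x/6-.5,75+y/6-.5)
for q in ((187,290),(230,270),(265,285),(222,310)): print(atz(c,*p(*q),.2505))
E
```

```text
[0.54761781 0.27822458 0.117     ] [0.54553146 0.27775981 0.117     ]
t 12.05 pos [ 0.5396 -0.2362  0.3792] rot [-1.7981e+02  4.0000e-02 -1.6668e+02] F [ 1.   -0.25  7.17] w 39.9
shift [-3.169, 12.478, 1.441] turn [-0.024, 0.005, 0.003]
[ 0.55089962 -0.2353691   0.2505    ]
[ 0.53495304 -0.23799438  0.2505    ]
[ 0.53065676 -0.22490341  0.2505    ]
[ 0.54789763 -0.22002321  0.2505    ]
```

apply_moves:
  targets:
    - [[-0.24,0.97,0],[0,0,0],40]
    - [[-0.24,0.97,0],[0,0,0],40]
    - [[-0.24,0.97,0],[0,0,0],40]
    - [[-0.24,0.97,0],[0,0,0],40]
    - [[-0.24,0.97,0],[0,0,0],40]

```text
time_s: 12.55
tcp_pos: [0.5427, -0.0352, 0.3857]
eef_rot: [-179.6, 0.6, -167.2]
contact_force: [0.9, 0.8, 0.3]
gripper_width: 0.0395
```

apply_moves:
  targets:
    - [[-0.24,0.97,0.1],[0,0,0],40]
    - [[-0.24,0.97,0.1],[0,0,0],40]
    - [[-0.24,0.97,0.1],[0,0,0],40]
    - [[-0.24,0.97,0.1],[0,0,0],40]
    - [[-0.24,0.97,0.1],[0,0,0],40]

```text
time_s: 13.05
tcp_pos: [0.5456, 0.1725, 0.3707]
eef_rot: [-179.7, 1.1, -167.1]
contact_force: [0.4, -0.9, -0.1]
gripper_width: 0.04
```

```bash
python3 - <<'E'
from h import *
plan([.5476,.2782,.20],-166.7)
E
```

```text
t 13.05 pos [0.5456 0.1725 0.3707] rot [-179.67    1.06 -167.14] F [ 0.42 -0.85 -0.1 ] w 40.0
shift [-0.558, 2.589, 4.263] turn [-0.042, 0.133, -0.056]
```

apply_moves:
  targets:
    - [[-0.18,0.85,0.8],[0,0.07,-0.03],40]
    - [[-0.18,0.85,0.8],[0,0.07,-0.03],40]
    - [[-0.18,0.75,0.8],[0,0,0],40]
    - [[0,0,0.8],[0,0,0],40]
    - [[0,0,0.5],[0,0,0],40]

```text
time_s: 13.55
tcp_pos: [0.547, 0.2835, 0.2244]
eef_rot: [-179.9, 0.5, -166.3]
contact_force: [-0.4, -0.5, -0.4]
gripper_width: 0.0401
```

apply_moves:
  targets:
    - [[0,0,0],[0,0,0],40]
    - [[0,0,0],[0,0,0],40]

```text
time_s: 13.75
tcp_pos: [0.546, 0.2833, 0.2227]
eef_rot: [-179.7, 0.3, -166.2]
contact_force: [0.3, -0.3, 1.2]
gripper_width: 0.0399
```

```bash
python3 - <<'E'
from h import *
plan([.5476,.2782,.14],-166.7)
E
```

```text
t 13.75 pos [0.546  0.2833 0.2227] rot [-179.73    0.32 -166.25] F [ 0.3  -0.27  1.18] w 39.9
shift [0.004, -0.123, 2.068] turn [-0.033, 0.04, 0.057]
```

apply_moves:
  targets:
    - [[0,-0.12,0.6],[-0.03,0.04,0.05],40]
    - [[0,0,0.6],[0,0,0],40]
    - [[0,0,0.6],[0,0,0],40]
    - [[0,0,0],[0,0,0],40]
    - [[0,0,0],[0,0,0],40]

```text
time_s: 14.25
tcp_pos: [0.553, 0.2804, 0.1605]
eef_rot: [179.7, 0.8, -166.7]
contact_force: [-0.9, 0.5, 0.9]
gripper_width: 0.04
```

```bash
python3 - <<'E'
from h import *
plan([.5476,.2782,.0575],-166.7)
snap("scene","s11",360,250,500,400,4)
E
```

```text
t 14.25 pos [0.553  0.2804 0.1605] rot [ 179.69    0.83 -166.7 ] F [-0.89  0.46  0.88] w 40.0
shift [0.182, -0.036, 2.573] turn [0.039, 0.103, 0.0]
```

View pics/s11.png

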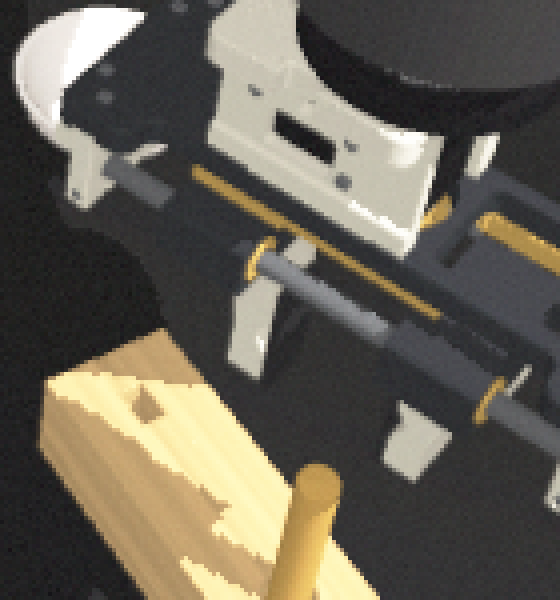

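apply_moves:
  targets:
    - [[0.18,-0.04,0.2],[0.04,0.1,0],40]
    - [[0,0,0.1],[0,0,0],40]
    - [[0,0,0],[0,0,0],40]

```text
time_s: 14.6
tcp_pos: [0.5472, 0.2781, 0.1515]
eef_rot: [179.9, 0.2, -166.7]
contact_force: [0.1, 0.3, -0.9]
gripper_width: 0.0403
```

```bash
python3 - <<'E'
from h import *
plan([.5476,.2782,.0575],-166.7)
E
```

```text
t 14.6 pos [0.5472 0.2781 0.1515] rot [ 179.88    0.24 -166.7 ] F [ 0.13  0.25 -0.87] w 40.3
shift [0.0, -0.004, 2.35] turn [0.015, 0.03, 0.0]
```

apply_moves:
  targets:
    - [[0,0,0.3],[0.015,0.03,0],40]
    - [[0,0,0.3],[0,0,0],40]
    - [[0,0,0.3],[0,0,0],40]
    - [[0,0,0.3],[0,0,0],40]
    - [[0,0,0],[0,0,0],40]

```text
time_s: 15.1
tcp_pos: [0.5469, 0.2779, 0.0988]
eef_rot: [-180.0, -0.1, -166.7]
contact_force: [0.2, -1.0, 0.6]
gripper_width: 0.04
```

```bash
python3 - <<'E'
from h import *
plan([.5476,.2782,.0575],-166.7)
E
```

```text
t 15.1 pos [0.5469 0.2779 0.0988] rot [-1.7997e+02 -7.0000e-02 -1.6669e+02] F [ 0.19 -0.96  0.64] w 40.0
shift [-0.021, 0.003, 1.032] turn [-0.004, -0.009, 0.001]
```

apply_moves:
  targets:
    - [[-0.02,0,0.3],[0,-0.01,0],40]
    - [[0,0,0.3],[0,0,0],40]
    - [[0,0,0.25],[0,0,0],40]
    - [[0,0,0],[0,0,0],40]

```text
time_s: 15.5
tcp_pos: [0.5476, 0.2779, 0.0611]
eef_rot: [-179.9, -0.0, -166.7]
contact_force: [0.5, 0.0, 0.2]
gripper_width: 0.0401
```

```bash
python3 - <<'E'
from h import *
plan([.5476,.2782,.0575],-166.7)
snap("scene","s12",360,270,500,420,4)
E
```

```text
t 15.5 pos [0.5476 0.2779 0.0611] rot [-1.7993e+02 -3.0000e-02 -1.6669e+02] F [0.53 0.01 0.24] w 40.1
shift [-0.002, 0.006, 0.09] turn [-0.008, -0.004, 0.001]
```

View pics/s12.png

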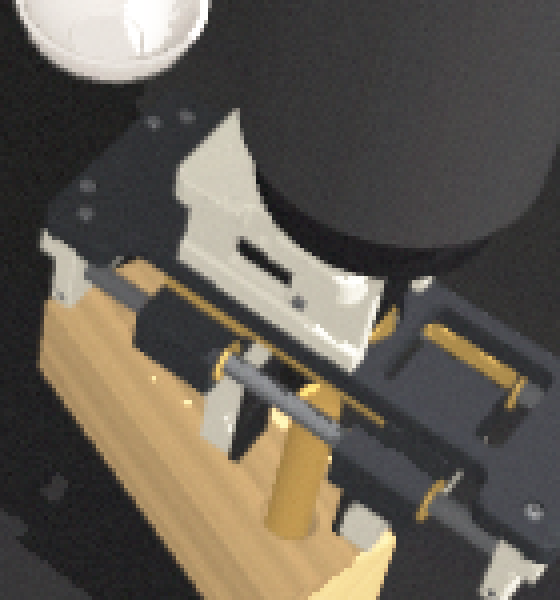

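apply_moves:
  targets:
    - [[0,0,0],[0,0,0],25]
    - [[0,0,0],[0,0,0],12]
    - [[0,0,0],[0,0,0],10]
    - [[0,0,0],[0,0,0],10]
    - [[0,0,0],[0,0,0],10]
  squeeze: 55

```text
time_s: 16.05
tcp_pos: [0.5488, 0.2788, 0.0635]
eef_rot: [180.0, 0.1, -166.7]
contact_force: [0.3, 0.2, -2.6]
gripper_width: 0.0153
```

apply_moves:
  targets:
    - [[0,0,-0.2],[0,0,0],10]
    - [[0,0,-0.3],[0,0,0],10]
    - [[0,0,-0.4],[0,0,0],10]
    - [[0,0,-0.6],[0,0,0],10]
    - [[0,0,-1],[0,0,0],10]

```text
time_s: 16.55
tcp_pos: [0.5454, 0.2763, 0.1635]
eef_rot: [-179.8, -0.4, -166.7]
contact_force: [0.3, 1.2, -2.5]
gripper_width: 0.0152
```

apply_moves:
  targets:
    - [[0,0,-1],[0,0,0],10]
    - [[0,0,-1],[0,0,0],10]
    - [[0,0,-1],[0,0,0],10]
    - [[0,0,-1],[0,0,0],10]
    - [[0,0,-1],[0,0,0],10]

```text
time_s: 17.05
tcp_pos: [0.5442, 0.2752, 0.3775]
eef_rot: [-179.8, -0.3, -166.7]
contact_force: [0.6, 1.2, -2.0]
gripper_width: 0.0153
```

```bash
python3 - <<'E'
from h import *
plan([.5393,-.2354,.36],-166.7)
snap("scene","s13",360,100,500,250,4)
E
```

```text
t 17.05 pos [0.5442 0.2752 0.3775] rot [-179.85   -0.28 -166.72] F [ 0.63  1.17 -2.05] w 15.3
shift [3.051, -12.395, 0.485] turn [-0.019, -0.035, -0.002]
```

View pics/s13.png

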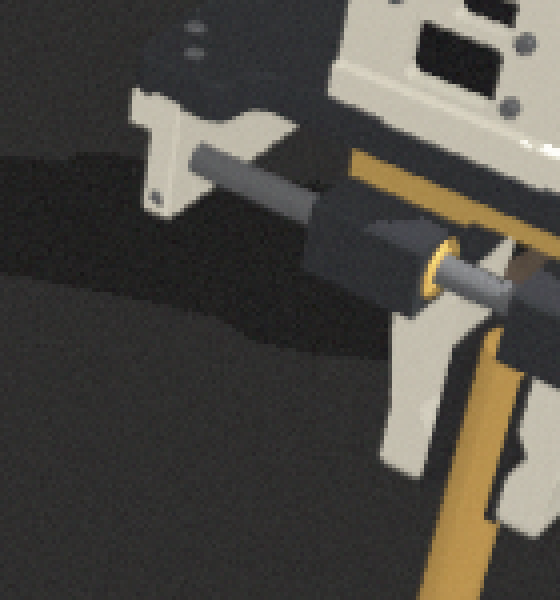

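apply_moves:
  targets:
    - [[0.24,-0.95,0],[0,0,0],10]
    - [[0.24,-0.95,0],[0,0,0],10]
    - [[0.24,-0.95,0],[0,0,0],10]
    - [[0.24,-0.95,0],[0,0,0],10]
    - [[0.24,-0.95,0],[0,0,0],10]

```text
time_s: 17.6
tcp_pos: [0.5425, 0.0775, 0.3925]
eef_rot: [179.8, 0.9, -166.3]
contact_force: [0.2, -0.4, -1.5]
gripper_width: 0.015
```

apply_moves:
  targets:
    - [[0.24,-0.95,0],[0,0,0],10]
    - [[0.24,-0.95,0],[0,0,0],10]
    - [[0.24,-0.95,0],[0,0,0],10]
    - [[0.24,-0.95,0],[0,0,0],10]
    - [[0.24,-0.95,0],[0,0,0],10]

```text
time_s: 18.1
tcp_pos: [0.5368, -0.1269, 0.3962]
eef_rot: [179.8, 1.3, -166.2]
contact_force: [0.8, -0.1, -2.0]
gripper_width: 0.0152
```

```bash
python3 - <<'E'
from h import *
plan([.5393,-.2354,.36],-166.7)
E
```

```text
t 18.1 pos [ 0.5368 -0.1269  0.3962] rot [ 179.75    1.25 -166.22] F [ 0.76 -0.12 -2.01] w 15.2
shift [0.605, -2.653, 0.881] turn [0.032, 0.156, 0.06]
```

apply_moves:
  targets:
    - [[0.2,-0.9,0.1],[0.02,0.08,0.03],10]
    - [[0.2,-0.9,0.1],[0.02,0.08,0.03],10]
    - [[0.1,-0.6,0.1],[0,0.04,0],10]
    - [[0,0,0.2],[0,0,0],10]
    - [[0,0,0],[0,0,0],10]

```text
time_s: 18.6
tcp_pos: [0.5362, -0.2339, 0.3791]
eef_rot: [-179.9, -0.2, -167.1]
contact_force: [0.7, -0.3, -2.2]
gripper_width: 0.0153
```

```bash
python3 - <<'E'
from h import *
plan([.5393,-.2354,.33],-166.7)
snap("scene","s14",205,40,315,160,5)
E
```

```text
t 18.6 pos [ 0.5362 -0.2339  0.3791] rot [-179.87   -0.2  -167.07] F [ 0.73 -0.25 -2.2 ] w 15.3
shift [-0.072, -0.051, 1.228] turn [-0.017, -0.025, -0.046]
```

View pics/s14.png

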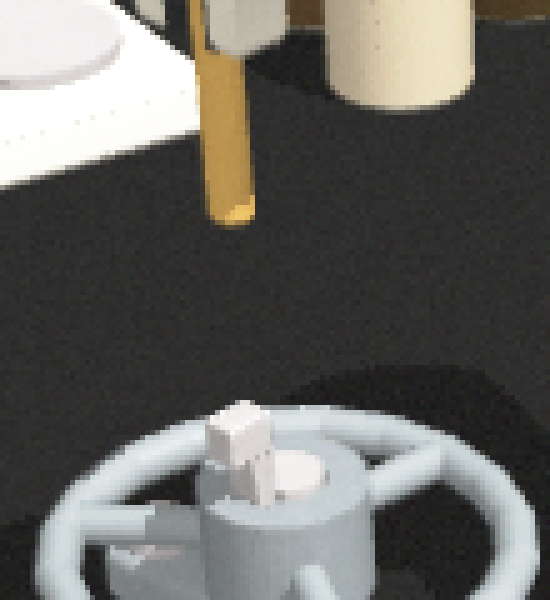

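```bash
python3 - <<'E'
from h import *
c=load("s14.npz")
# drift edges
E=prof_edges(c,range(55,82),240,262)
m=[( (l+r)/2,v,r-l) for v,l,r in E]
R=Ro.from_euler("xyz",[180.13,-.2,-167.07],degrees=True);T=np.array([.5362,-.2339,.3791+.0255])
ax=proj(c,T+R.apply(np.c_[np.zeros((40,2)),np.linspace(.02,.082,40)]))
for u,v,w in m[::4]:
    print(v,round(u,2),"model",round(np.interp(v,ax[:,1],ax[:,0]),2),"w",round(w,2))
print("end",proj(c,T+R.apply([0,0,.082])), "z end",(T+R.apply([0,0,.082])))
Rk=Ro.from_euler("xyz",[180,0,-166.7],degrees=True)
from h import EDGES
x0,y0,x1,y1,k=240,112,275,145,16
im=cv2.resize(c["img"][y0:y1,x0:x1],None,fx=k,fy=k,interpolation=cv2.INTER_CUBIC)
for top,col in((.2508,(0,0,255)),(.2455,(0,160,0)),(.240,(255,0,0))):
    P=keymodel(np.array([.5401,-.2352,top]),Rk,-.0009,0.3,.072)
    u=(proj(c,P)-[x0,y0]+.5)*k
    for a,b in EDGES: cv2.line(im,tuple(u[a].round().astype(int)),tuple(u[b].round().astype(int)),col,1,cv2.LINE_AA)
cv2.imwrite("pics/s14k.png",im)
E
```

```text
Traceback (most recent call last):
TypeError: unsupported operand type(s) for +: 'NoneType' and 'float'
```

```bash
python3 - <<'E'
from h import *
c=load("s14.npz")
E=[e for e in prof_edges(c,range(66,82),240,262) if None not in e]
m=[( (l+r)/2,v,r-l) for v,l,r in E]
R=Ro.from_euler("xyz",[180.13,-.2,-167.07],degrees=True);T=np.array([.5362,-.2339,.3791+.0255])
ax=proj(c,T+R.apply(np.c_[np.zeros((40,2)),np.linspace(.02,.082,40)]))
for u,v,w in m[::4]:
    print(v,round(u,2),"model",round(np.interp(v,ax[:,1],ax[:,0]),2),"w",round(w,2))
print("end",proj(c,T+R.apply([0,0,.082])), "z end",(T+R.apply([0,0,.082])))
Rk=Ro.from_euler("xyz",[180,0,-166.7],degrees=True)
x0,y0,x1,y1,k=240,112,275,145,16
im=cv2.resize(c["img"][y0:y1,x0:x1],None,fx=k,fy=k,interpolation=cv2.INTER_CUBIC)
for top,col in((.2508,(0,0,255)),(.2455,(0,160,0)),(.240,(255,0,0))):
    P=keymodel(np.array([.5401,-.2352,top]),Rk,-.0009,0.3,.072)
    u=(proj(c,P)-[x0,y0]+.5)*k
    for a,b in EDGES: cv2.line(im,tuple(u[a].round().astype(int)),tuple(u[b].round().astype(int)),col,1,cv2.LINE_AA)
cv2.imwrite("pics/s14k.png",im)
E
```

```text
67 249.77 model 248.68 w 9.11
71 249.88 model 249.04 w 9.23
75 250.05 model 249.4 w 9.29
79 250.73 model 249.75 w 9.69
end [[250.09379157  82.8156341 ]] z end [ 0.53596266 -0.23414538  0.32260071]
```

View pics/s14k.png

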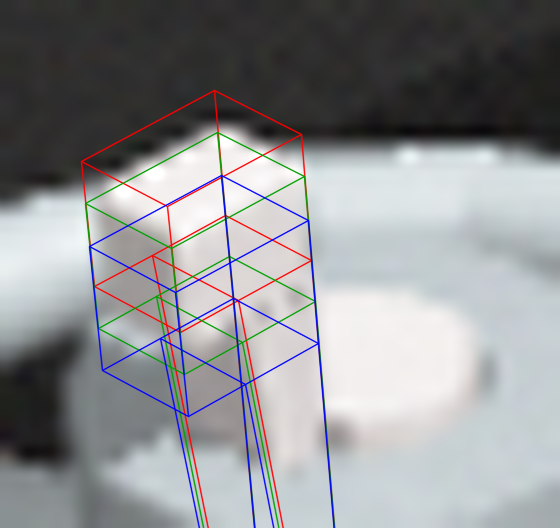

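```bash
python3 - <<'E'
from h import *
c=load("s14.npz")
x0,y0,x1,y1,k=238,112,275,148,16
cv2.imwrite("pics/s14z.png",cv2.resize(c["img"][y0:y1,x0:x1],None,fx=k,fy=k,interpolation=cv2.INTER_CUBIC))
E
```

```text
(no output)
```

View pics/s14z.png

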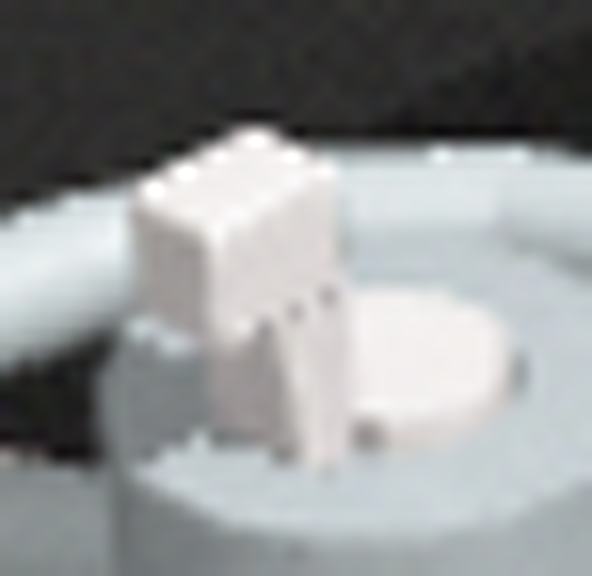

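```bash
python3 - <<'E'
from h import *
plan([.5388,-.2355,.315],-166.7)
E
```

```text
t 18.65 pos [ 0.5364 -0.2338  0.38  ] rot [-1.7982e+02 -1.5000e-01 -1.6703e+02] F [ 0.73 -0.48 -1.46] w 15.5
shift [-0.053, -0.049, 1.625] turn [-0.023, -0.019, -0.042]
```

apply_moves:
  targets:
    - [[-0.05,-0.05,0.3],[-0.02,-0.02,-0.04],10]
    - [[0,0,0.4],[0,0,0],10]
    - [[0,0,0.4],[0,0,0],10]
    - [[0,0,0.2],[0,0,0],10]
    - [[0,0,0],[0,0,0],10]

```text
time_s: 19.15
tcp_pos: [0.5397, -0.2317, 0.3272]
eef_rot: [-180.0, 0.3, -166.3]
contact_force: [0.5, -0.1, -1.8]
gripper_width: 0.015
```

```bash
python3 - <<'E'
from h import *
plan([.5388,-.2355,.31],-166.7)
E
```

```text
t 19.15 pos [ 0.5397 -0.2317  0.3272] rot [-179.96    0.29 -166.33] F [ 0.54 -0.07 -1.79] w 15.0
shift [0.047, -0.088, 0.431] turn [-0.005, 0.037, 0.046]
```

apply_moves:
  targets:
    - [[0.045,-0.09,0.1],[0,0.035,0.045],10]
    - [[0,0,0.1],[0,0,0],10]
    - [[0,0,0.1],[0,0,0],10]
    - [[0,0,0],[0,0,0],10]

```text
time_s: 19.55
tcp_pos: [0.5397, -0.2354, 0.316]
eef_rot: [-179.9, 0.1, -166.6]
contact_force: [-0.4, 0.3, -1.9]
gripper_width: 0.0154
```

```bash
python3 - <<'E'
from h import *
plan([.5388,-.2355,.31],-166.7)
snap("scene","s15",215,80,295,155,8)
E
```

```text
t 19.55 pos [ 0.5397 -0.2354  0.316 ] rot [-1.7990e+02  1.2000e-01 -1.6664e+02] F [-0.37  0.28 -1.86] w 15.4
shift [0.022, 0.003, 0.151] turn [-0.013, 0.015, 0.008]
```

View pics/s15.png

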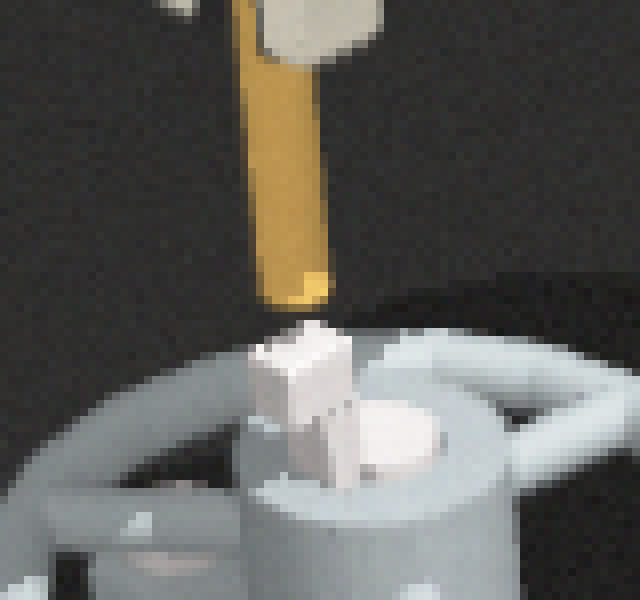

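```bash
python3 - <<'E'
from h import *
c=load("s15.npz")
a=np.radians(13.3);A=np.array([.5183,-.2402]);RW=np.array([[np.cos(a),np.sin(a)],[-np.sin(a),np.cos(a)]])
pix=lambda x,y:(215+x/8-.5,80+y/8-.5)
for z in(.2425,.2445,.2465,.2485):
    print("head",z,[ (RW@(atz(c,*pix(*q),z)[:2]-A)*1000).round(1).tolist() for q in((301,345),(250,352),(312,320),(352,338),(290,368))])
T=np.array([.5397,-.2354,.316+.0255])
for z in(.2575,.2595,.2615):
    print("drift",z,(RW@(atz(c,*pix(295,287),z)[:2]-A)*1000).round(1))
print("tcp wheel",(RW@(T[:2]-A)*1000).round(1), "proj tip", proj(c,[T-[0,0,.082]]))
g=c["img"][100:122,240:262]; 
cv2.imwrite("pics/s15d.png",cv2.resize(c["img"][100:130,238:268],None,fx=20,fy=20,interpolation=cv2.INTER_NEAREST))
E
```

```text
head 0.2425 [[16.1, -5.1], [25.7, -11.3], [7.1, -11.1], [6.4, 1.1], [24.3, 0.1]]
head 0.2445 [[18.2, -2.6], [27.9, -8.8], [9.3, -8.5], [8.6, 3.6], [26.4, 2.7]]
head 0.2465 [[20.4, -0.0], [30.0, -6.2], [11.5, -6.0], [10.8, 6.2], [28.6, 5.2]]
head 0.2485 [[22.6, 2.5], [32.1, -3.6], [13.7, -3.4], [13.0, 8.7], [30.7, 7.7]]
drift 0.2575 [16.6 -4.7]
drift 0.2595 [18.8 -2.1]
drift 0.2615 [21.1  0.5]
tcp wheel [21.9 -0.3] proj tip [[250.810885   116.42210381]]
```

View pics/s15d.png

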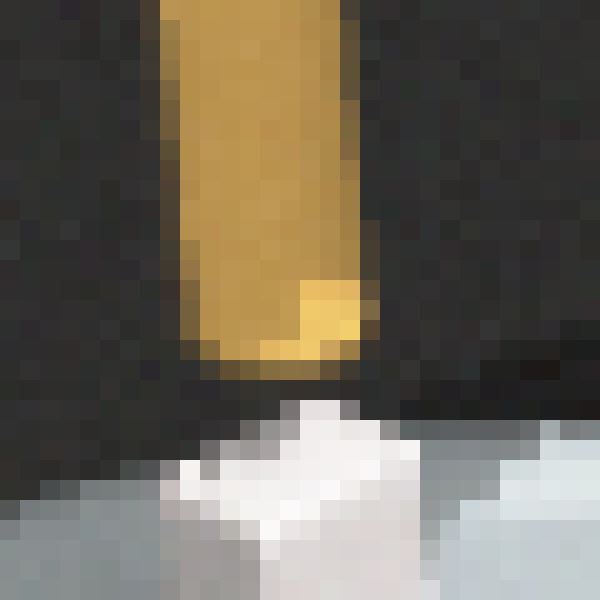

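apply_moves:
  targets:
    - [[0.01,0.02,0.08],[-0.01,0.01,0],10]
    - [[0,0,0.08],[0,0,0],10]
    - [[0,0,0],[0,0,0],10]

```text
time_s: 19.9
tcp_pos: [0.5394, -0.2349, 0.31]
eef_rot: [-179.9, 0.1, -166.6]
contact_force: [-0.2, 0.6, -2.0]
gripper_width: 0.0149
```

apply_moves:
  targets:
    - [[0,0,0.05],[0,0,0],10]

```text
time_s: 20.0
tcp_pos: [0.5395, -0.235, 0.3082]
eef_rot: [-179.9, 0.1, -166.6]
contact_force: [0.0, -0.7, -1.3]
gripper_width: 0.0152
```

apply_moves:
  targets:
    - [[0,0,0.05],[0,0,0],10]

```text
time_s: 20.1
tcp_pos: [0.5395, -0.235, 0.3061]
eef_rot: [-179.9, 0.1, -166.6]
contact_force: [-0.1, 0.4, -1.7]
gripper_width: 0.0153
```

apply_moves:
  targets:
    - [[0,0,0.05],[0,0,0],10]

```text
time_s: 20.2
tcp_pos: [0.5395, -0.235, 0.304]
eef_rot: [-179.9, 0.1, -166.6]
contact_force: [0.2, -0.1, -2.1]
gripper_width: 0.0156
```

apply_moves:
  targets:
    - [[0,0,0.04],[0,0,0],10]

```text
time_s: 20.3
tcp_pos: [0.5397, -0.2352, 0.3028]
eef_rot: [-179.9, 0.2, -166.6]
contact_force: [-2.0, 1.3, 7.1]
gripper_width: 0.0154
```

apply_moves:
  targets:
    - [[0,0,0.04],[0,0,0],10]

```text
time_s: 20.4
tcp_pos: [0.5399, -0.2355, 0.3027]
eef_rot: [-179.8, 0.2, -166.6]
contact_force: [-2.9, 2.2, 11.0]
gripper_width: 0.0152
```

apply_moves:
  targets:
    - [[0,0,0.04],[0,0,0],10]

```text
time_s: 20.5
tcp_pos: [0.5399, -0.2356, 0.3028]
eef_rot: [-179.8, 0.3, -166.6]
contact_force: [-4.4, 3.8, 9.4]
gripper_width: 0.0153
```

apply_moves:
  targets:
    - [[0,0,0.04],[0,0,0],10]

```text
time_s: 20.6
tcp_pos: [0.5398, -0.2355, 0.3028]
eef_rot: [-179.7, 0.4, -166.6]
contact_force: [-3.2, 3.0, 6.7]
gripper_width: 0.0152
```

```bash
python3 - <<'E'
from h import *
plan([.5394,-.2350,.3028],-166.7)
E
```

```text
t 20.6 pos [ 0.5398 -0.2355  0.3028] rot [-179.72    0.35 -166.57] F [-3.21  3.01  6.65] w 15.2
shift [0.007, 0.015, -0.001] turn [-0.036, 0.044, 0.016]
```

apply_moves:
  targets:
    - [[0.01,0.015,0.05],[-0.035,0.045,0],10]

```text
time_s: 20.7
tcp_pos: [0.5397, -0.2353, 0.3028]
eef_rot: [-179.9, 0.1, -166.5]
contact_force: [1.3, -1.0, 7.3]
gripper_width: 0.0148
```

apply_moves:
  targets:
    - [[0.005,0.01,0.06],[-0.02,0.02,0],10]

```text
time_s: 20.8
tcp_pos: [0.54, -0.2355, 0.3027]
eef_rot: [-179.9, 0.1, -166.5]
contact_force: [-2.3, 2.0, 11.7]
gripper_width: 0.0155
```

```bash
python3 - <<'E'
from h import *
plan([.5394,-.2350,.3028],-166.7)
snap("scene","s16",215,80,295,155,8)
plan([.5394,-.2350,.3028],-166.7)
E
```

```text
t 20.8 pos [ 0.54   -0.2355  0.3027] rot [-1.7993e+02  1.1000e-01 -1.6652e+02] F [-2.33  2.05 11.7 ] w 15.5
shift [0.011, 0.015, -0.002] turn [-0.009, 0.014, 0.022]
t 20.85 pos [ 0.54   -0.2354  0.3027] rot [-1.7993e+02  1.1000e-01 -1.6652e+02] F [-2.32  1.71  9.01] w 15.3
shift [0.011, 0.014, -0.002] turn [-0.009, 0.013, 0.023]
```

View pics/s16.png

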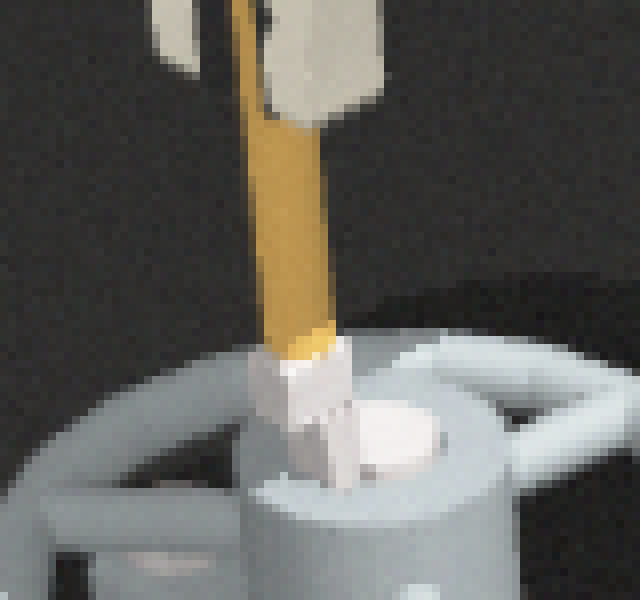

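apply_moves:
  targets:
    - [[0.01,0.015,0.07],[-0.01,0.015,0.02],10]

```text
time_s: 20.95
tcp_pos: [0.54, -0.2355, 0.3027]
eef_rot: [-179.9, 0.1, -166.7]
contact_force: [-2.8, 2.8, 13.2]
gripper_width: 0.0151
```

apply_moves:
  targets:
    - [[0.01,0.015,0.08],[-0.01,0.015,0.01],10]

```text
time_s: 21.05
tcp_pos: [0.5401, -0.2356, 0.3027]
eef_rot: [-179.8, 0.2, -166.7]
contact_force: [-3.6, 3.5, 15.8]
gripper_width: 0.0152
```

```bash
python3 - <<'E'
from h import *
plan([.5394,-.2350,.3028],-166.7)
E
```

```text
t 21.05 pos [ 0.5401 -0.2356  0.3027] rot [-179.8    0.2 -166.7] F [-3.61  3.53 15.84] w 15.2
shift [0.013, 0.017, -0.004] turn [-0.025, 0.025, -0.001]
```

apply_moves:
  targets:
    - [[0.015,0.02,0.09],[-0.025,0.025,0],10]

```text
time_s: 21.15
tcp_pos: [0.54, -0.2355, 0.3027]
eef_rot: [-179.8, 0.2, -166.7]
contact_force: [-3.4, 2.6, 16.6]
gripper_width: 0.015
```

apply_moves:
  targets:
    - [[0.015,0.02,0.1],[-0.02,0.02,0],10]

```text
time_s: 21.25
tcp_pos: [0.54, -0.2356, 0.3026]
eef_rot: [-179.8, 0.3, -166.6]
contact_force: [-4.5, 4.0, 19.2]
gripper_width: 0.0151
```

```bash
python3 - <<'E'
from h import *
plan([.5394,-.2350,.3028],-166.7)
E
```

```text
t 21.25 pos [ 0.54   -0.2356  0.3026] rot [-179.78    0.28 -166.62] F [-4.47  3.97 19.22] w 15.1
shift [0.012, 0.018, -0.005] turn [-0.027, 0.035, 0.01]
```

```bash
python3 - <<'E'
from h import *
a=load("scene0.npz");
def g(c): return cv2.cvtColor(c["img"],cv2.COLOR_BGR2GRAY).astype(np.float32)
a=a if isinstance(a,dict) else a
A=g(a)
for n in("s5","s6","s10","s14","s16"):
    B=g(load(n+".npz"))
    out=[]
    for nm,(x0,y0,x1,y1) in dict(rimL=(206,135,240,185),rimB=(225,170,310,190),rimR=(285,130,320,180),jarctrl=(190,210,240,275),footctrl=(240,225,330,255)).items():
        s,r=cv2.phaseCorrelate(A[y0:y1,x0:x1],B[y0:y1,x0:x1]); out.append((nm,round(s[0],2),round(s[1],2),round(r,2)))
    print(n,out)
E
```

```text
s5 [('rimL', -0.11, 0.09, 0.92), ('rimB', -0.05, 0.07, 1.0), ('rimR', 0.02, 0.05, 0.99), ('jarctrl', 0.02, -0.06, 1.0), ('footctrl', -0.02, -0.0, 1.01)]
s6 [('rimL', -0.19, 0.0, 0.94), ('rimB', -0.07, 0.05, 1.01), ('rimR', 0.01, 0.02, 0.95), ('jarctrl', 0.02, 0.02, 0.99), ('footctrl', -0.03, 0.0, 1.01)]
s10 [('rimL', -0.23, 0.08, 0.97), ('rimB', 0.07, 0.0, 0.98), ('rimR', -0.25, 0.05, 0.96), ('jarctrl', 0.0, -0.02, 0.99), ('footctrl', -0.01, -0.02, 1.0)]
s14 [('rimL', -0.18, 0.14, 0.99), ('rimB', 0.03, 0.01, 0.98), ('rimR', -0.16, 0.07, 0.98), ('jarctrl', 0.0, -0.01, 0.99), ('footctrl', -0.03, 0.01, 1.01)]
s16 [('rimL', -0.18, 0.21, 0.97), ('rimB', 0.03, 0.02, 0.99), ('rimR', -0.21, 0.06, 0.97), ('jarctrl', 0.01, -0.01, 0.98), ('footctrl', 0.01, 0.02, 1.01)]
```

apply_moves:
  targets:
    - [[0.015,0.02,0.1],[-0.03,0.035,0.01],10]
    - [[0.01,0.015,0.1],[-0.01,0.01,0],10]

```text
time_s: 21.45
tcp_pos: [0.5401, -0.2357, 0.3026]
eef_rot: [-179.7, 0.4, -166.6]
contact_force: [-6.0, 4.4, 19.4]
gripper_width: 0.0155
```

apply_moves:
  targets:
    - [[0.015,0.02,0.11],[-0.03,0.03,0],10]

```text
time_s: 21.55
tcp_pos: [0.5401, -0.2357, 0.3026]
eef_rot: [-179.8, 0.4, -166.6]
contact_force: [-3.9, 4.2, 20.6]
gripper_width: 0.015
```

apply_moves:
  targets:
    - [[0.015,0.02,0.11],[-0.03,0.03,0],10]

```text
time_s: 21.65
tcp_pos: [0.54, -0.2357, 0.3026]
eef_rot: [-179.8, 0.4, -166.5]
contact_force: [-5.4, 4.3, 19.9]
gripper_width: 0.0154
```

```bash
python3 - <<'E'
from h import *
plan([.5394,-.2350,.3028],-166.7)
E
```

```text
t 21.65 pos [ 0.54   -0.2357  0.3026] rot [-179.8     0.38 -166.51] F [-5.4   4.34 19.94] w 15.4
shift [0.011, 0.022, -0.006] turn [-0.025, 0.048, 0.023]
```

apply_moves:
  targets:
    - [[0,0,-0.1],[0,0,0],10]
    - [[0,0,-0.4],[0,0,0],10]
    - [[0,0,-0.2],[0,0,0],10]
    - [[0,0,0],[0,0,0],10]

```text
time_s: 22.05
tcp_pos: [0.5399, -0.2356, 0.3327]
eef_rot: [-179.8, 0.5, -166.5]
contact_force: [-0.4, -0.3, -1.3]
gripper_width: 0.015
```

```bash
python3 - <<'E'
from h import *
plan([.5394,-.2350,.31],-166.7)
c=snap("scene","s17",235,105,275,150,14)
a=load("s15.npz");g=lambda c: cv2.cvtColor(c["img"],cv2.COLOR_BGR2GRAY).astype(np.float32)
A=g(a);B=g(c)
for nm,(x0,y0,x1,y1) in dict(rimL=(206,135,240,185),rimB=(225,170,310,190),rimR=(285,130,320,180),head=(242,118,264,142)).items(): print(nm,cv2.phaseCorrelate(A[y0:y1,x0:x1],B[y0:y1,x0:x1]))
E
```

```text
t 22.05 pos [ 0.5399 -0.2356  0.3327] rot [-179.76    0.5  -166.51] F [-0.43 -0.3  -1.27] w 15.0
shift [0.013, 0.019, 0.566] turn [-0.029, 0.063, 0.024]
rimL ((-0.07225271009425072, 0.07873577424155442), 0.9162677717208862)
rimB ((0.028394444892299475, -0.029962422912342745), 0.9988317404852973)
rimR ((-0.04468553658367114, -0.021104624104371084), 0.9992399594518874)
head ((0.020510676625464797, -0.0035890737930461825), 0.9830430820584297)
```

View pics/s17.png

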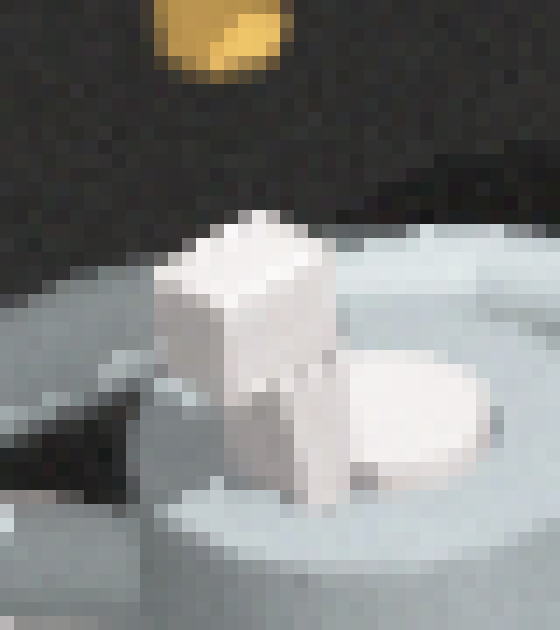

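```bash
cat > kfit.py <<'E'
from h import *
from scipy.optimize import least_squares
A=np.array([.5183,-.2402])
def kpts(p):
    """p: x,y (wheel frame mm head centre), ztop mm, yaw off, leanx, leany deg -> dict of world pts; pivot at head centre"""
    L=Ro.from_euler("xyz",[p[4],p[5],p[3]],degrees=True)
    W=Ro.from_euler("z",13.3,degrees=True)
    def f(q): # key coords mm (origin tip straight face)
        q=np.atleast_2d(q)-[10,0,64]
        return W.apply((L.apply(q)+[p[0],p[1],p[2]-8])/1000)+[A[0],A[1],0]
    return f
def mod(c,p,hm):
    f=kpts(p)
    K=[[20,-7,72],[0,-7,72],[0,7,72],[20,7,72],[20,7,56],[20,-7,56],[0,7,56]]
    h=hm # height above tip at mouth
    K+= [[5+h/9,7,h],[0,7,h],[5+h/9,-7,h]]
    return proj(c,f(K))
def run(c,obs,p0=(20.4,0,246.5,0,0,0),prior=(3,1.5,3,3,3,3),n=10):
    obs=np.array(obs,float)
    def res(p):
        f=kpts(p); tipz=f([0,0,0])[0,2]; hm=212-tipz*1000
        e=(mod(c,p,hm)-obs)/.35
        return np.r_[e[~np.isnan(e)],(np.array(p)-p0)/prior]
    s=least_squares(res,p0);J=s.jac;cov=np.linalg.inv(J.T@J)
    return s.x.round(2),np.sqrt(np.diag(cov)).round(2),s.fun.round(1)
E
python3 - <<'E'
from kfit import *
c=load("s17.npz")
px=lambda x,y:(235+x/14-.5,105+y/14-.5)
n=(np.nan,np.nan)
obs=[px(157,268),px(262,212),px(332,240),px(228,305),px(230,402),px(162,362),px(338,358),px(300,503),px(350,492),n]
print(run(c,obs))
f=kpts((20.4,0,246.5,0,0,0))
im=cv2.resize(c["img"][105:150,235:275],None,fx=14,fy=14,interpolation=cv2.INTER_CUBIC)
for p,col in(((20.4,0,246.5,0,0,0),(0,0,255)),(run(c,obs)[0],(0,160,0))):
    f=kpts(p);V=[]
    for y in(-7,7):
        for x,z in((0,0),(5,0),(0,56),(11.2,56),(20,56),(0,72),(20,72)): V.append([x,y,z])
    u=(proj(c,f(V))-[235,105]+.5)*14
    for a,b in EDGES: cv2.line(im,tuple(u[a].round().astype(int)),tuple(u[b].round().astype(int)),col,1,cv2.LINE_AA)
cv2.imwrite("pics/s17o.png",im)
E
```

```text
(array([ 2.1320e+01,  2.7000e-01,  2.4716e+02,  1.1100e+00, -1.2000e-01,
       -2.9200e+00]), array([0.56, 0.63, 0.59, 1.37, 1.32, 1.16]), array([-1.7, -1.6,  0.3, -1.5,  1.8,  0.7, -0.4, -1.1,  0.3,  2.1, -1.4,
        2.1,  1.4, -0.6, -0.2,  1.3, -0.1, -1.8,  0.3,  0.2,  0.2,  0.4,
       -0. , -1. ]))
```

View pics/s17o.png

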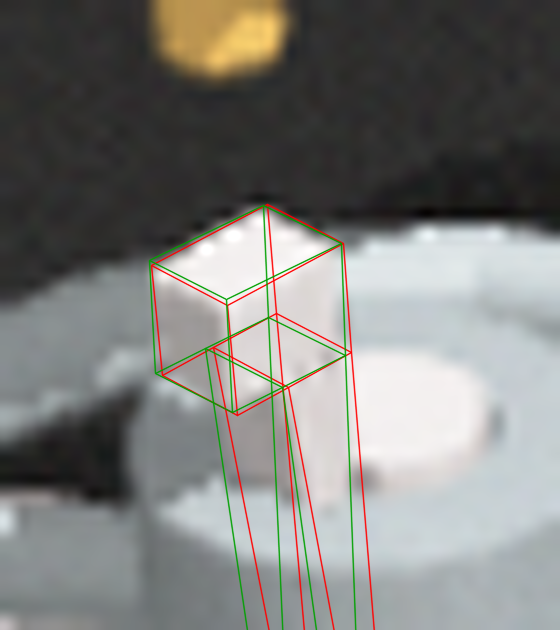

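apply_moves:
  targets:
    - [[0,0,-1],[-0.03,0.06,0],10]
    - [[-0.2,0.9,-0.5],[0,0,0],10]
    - [[-0.24,0.97,0],[0,0,0],10]
    - [[-0.24,0.97,0],[0,0,0],10]
    - [[-0.24,0.97,0],[0,0,0],10]

```text
time_s: 22.6
tcp_pos: [0.5386, -0.0777, 0.3876]
eef_rot: [179.7, -0.6, -167.0]
contact_force: [0.5, 0.1, -2.5]
gripper_width: 0.0149
```

apply_moves:
  targets:
    - [[-0.24,0.97,0],[0,0,0],10]
    - [[-0.24,0.97,0],[0,0,0],10]
    - [[-0.24,0.97,0],[0,0,0],10]
    - [[0,0,0],[0,0,0],10]

```text
time_s: 23.0
tcp_pos: [0.539, 0.0511, 0.3836]
eef_rot: [179.6, -0.8, -166.8]
contact_force: [0.6, -0.1, -2.0]
gripper_width: 0.0153
```

```bash
python3 - <<'E'
from h import *
plan([.5394,-.2350,.33],-166.7)
snap("top","t18",480,215,530,268,14)
snap("scene","s18",235,105,275,150,14)
E
```

```text
t 23.0 pos [0.539  0.0511 0.3836] rot [ 179.65   -0.81 -166.83] F [ 0.62 -0.13 -1.95] w 15.3
shift [1.6, -6.974, 1.319] turn [0.044, -0.101, -0.017]
```

View pics/t18.png

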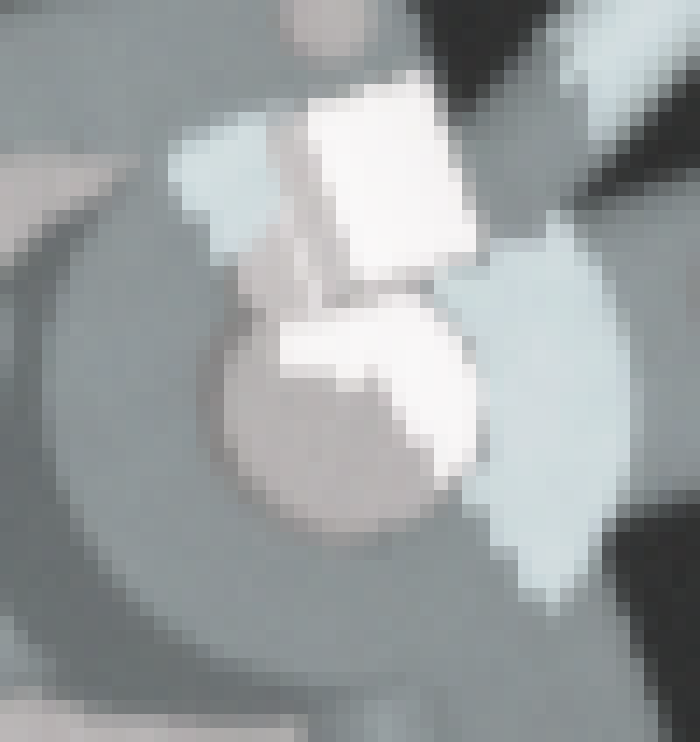

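View pics/s18.png

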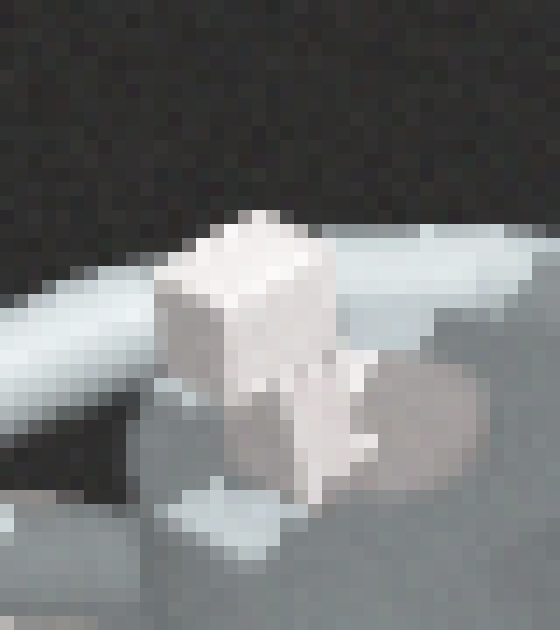

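```bash
python3 - <<'E'
from h import *
c=load("t18.npz")
a=np.radians(13.3);A=np.array([.5172,-.2389]);RW=np.array([[np.cos(a),np.sin(a)],[-np.sin(a),np.cos(a)]])
pix=lambda x,y:(480+x/14-.5,215+y/14-.5)
Q=[(306,98),(432,84),(478,255),(350,270)]
for z in(.2445,.2465,.2485):
    P=[(RW@(atz(c,*pix(*q),z)[:2]-A)*1000) for q in Q]
    print(z,np.round(P,1).tolist(),"c",np.mean(P,0).round(2),"len",np.linalg.norm(P[0]-P[3]).round(1),np.linalg.norm(P[0]-P[1]).round(1),"yaw",np.degrees(np.arctan2(*(P[0]-P[3])[::-1])).round(1),np.degrees(np.arctan2(*(P[1]-P[2])[::-1])).round(1))
# shank/slot bottom corner in view: left edge line of side face
P=[(RW@(atz(c,*pix(*q),.212)[:2]-A)*1000).round(1).tolist() for q in((238,255),(240,305),(322,305))]
print("shank at mouth",P)
E
```

```text
0.2445 [[30.7, 3.7], [28.7, -9.5], [10.1, -8.5], [12.1, 4.8]] c [20.41 -2.38] len 18.7 13.3 yaw -3.6 -3.0
0.2465 [[30.6, 4.4], [28.5, -8.8], [10.0, -7.8], [11.9, 5.5]] c [20.25 -1.67] len 18.7 13.3 yaw -3.6 -3.0
0.2485 [[30.4, 5.1], [28.4, -8.1], [9.8, -7.1], [11.8, 6.2]] c [20.09 -0.96] len 18.6 13.3 yaw -3.6 -3.0
shank at mouth [[19.1, 4.9], [13.7, 6.3], [11.4, -2.3]]
```

```bash
python3 - <<'E'
from h import *
g=lambda c: cv2.cvtColor(c["img"],cv2.COLOR_BGR2GRAY).astype(np.float32)
A=g(load("top0.npz"));C=load("t18.npz");B=g(C)
for nm,(x0,y0,x1,y1) in dict(rimT=(480,182,535,205),rimB=(470,285,530,312),rimR=(540,215,565,275),rimL=(435,215,460,275),jar=(430,150,480,200),foot=(410,230,445,310)).items():
    w=cv2.createHanningWindow((x1-x0,y1-y0),cv2.CV_32F)
    print(nm,cv2.phaseCorrelate(A[y0:y1,x0:x1],B[y0:y1,x0:x1],w))
cv2.imwrite("pics/t18w.png",cv2.resize(C["img"][180:312,430:570],None,fx=5,fy=5,interpolation=cv2.INTER_CUBIC))
E
```

```text
rimT ((-0.008071776414364962, -0.04409852398528891), 0.7212162825796339)
rimB ((-0.13379733729308185, 0.5229640155435966), 0.687273116464968)
rimR ((0.6007758581361813, 0.10763442582180716), 1.015748024304708)
rimL ((0.4766447027018952, -0.553653065114613), 0.6115045210520427)
jar ((-0.09191574193843266, 0.10468859361607485), 0.9541813400268555)
foot ((0.011547832534908764, -0.00027906333112781567), 1.0068991478946474)
```

View pics/t18w.png

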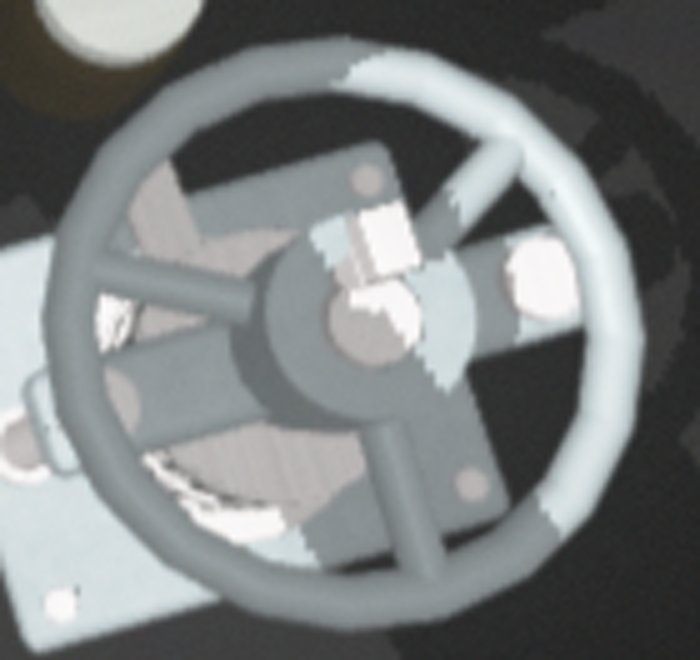

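apply_moves:
  targets:
    - [[0.24,-0.95,0],[0.02,-0.05,0],10]
    - [[0.24,-0.95,0],[0.02,-0.05,0],10]
    - [[0.24,-0.95,0],[0,0,0],10]
    - [[0.24,-0.95,0],[0,0,0],10]
    - [[0.24,-0.95,0.1],[0,0,0],10]

```text
time_s: 23.6
tcp_pos: [0.5344, -0.1542, 0.3778]
eef_rot: [-179.9, -0.1, -166.7]
contact_force: [1.3, -0.1, -1.8]
gripper_width: 0.0149
```

```bash
python3 - <<'E'
from h import *
plan([.5356,-.2353,.33],-166.7)
E
```

```text
t 23.6 pos [ 0.5344 -0.1542  0.3778] rot [-1.7995e+02 -1.3000e-01 -1.6669e+02] F [ 1.26 -0.12 -1.83] w 14.9
shift [0.436, -1.98, 1.197] turn [-0.007, -0.016, 0.001]
```

apply_moves:
  targets:
    - [[0.2,-0.9,0.2],[0,0,0],10]
    - [[0.2,-0.9,0.3],[0,0,0],10]
    - [[0,0,0.3],[0,0,0],10]
    - [[0,0,0],[0,0,0],10]

```text
time_s: 24.0
tcp_pos: [0.5312, -0.2406, 0.3423]
eef_rot: [-180.0, -0.3, -167.4]
contact_force: [-0.3, -0.1, -1.7]
gripper_width: 0.0153
```

```bash
python3 - <<'E'
from h import *
plan([.5356,-.2353,.32],-166.7)
E
```

```text
t 24.0 pos [ 0.5312 -0.2406  0.3423] rot [-179.97   -0.33 -167.37] F [-0.3  -0.07 -1.69] w 15.3
shift [-0.14, 0.105, 0.557] turn [-0.004, -0.042, -0.084]
```

apply_moves:
  targets:
    - [[-0.14,0.105,0.25],[0,-0.04,-0.08],10]
    - [[0,0,0.2],[0,0,0],10]
    - [[0,0,0],[0,0,0],10]

```text
time_s: 24.3
tcp_pos: [0.5356, -0.2349, 0.3233]
eef_rot: [-180.0, 0.0, -166.7]
contact_force: [-0.2, -0.0, -2.1]
gripper_width: 0.0149
```

```bash
python3 - <<'E'
from h import *
plan([.5356,-.2353,.31],-166.7)
E
```

```text
t 24.3 pos [ 0.5356 -0.2349  0.3233] rot [-1.7996e+02  2.0000e-02 -1.6670e+02] F [-0.23 -0.   -2.09] w 14.9
shift [0.003, -0.009, 0.332] turn [-0.005, 0.003, -0.0]
```

apply_moves:
  targets:
    - [[0,-0.01,0.12],[0,0,0],10]
    - [[0,0,0.12],[0,0,0],10]
    - [[0,0,0.08],[0,0,0],10]
    - [[0,0,0],[0,0,0],10]

```text
time_s: 24.7
tcp_pos: [0.5366, -0.2334, 0.3105]
eef_rot: [-179.9, 0.1, -166.5]
contact_force: [-0.5, 0.0, -1.4]
gripper_width: 0.0153
```

```bash
python3 - <<'E'
from h import *
plan([.5356,-.2353,.303],-166.7)
snap("scene","s19",225,85,285,150,9)
E
```

```text
t 24.7 pos [ 0.5366 -0.2334  0.3105] rot [-1.7992e+02  1.2000e-01 -1.6649e+02] F [-0.47  0.01 -1.43] w 15.3
shift [0.035, -0.041, 0.187] turn [-0.01, 0.015, 0.026]
```

View pics/s19.png

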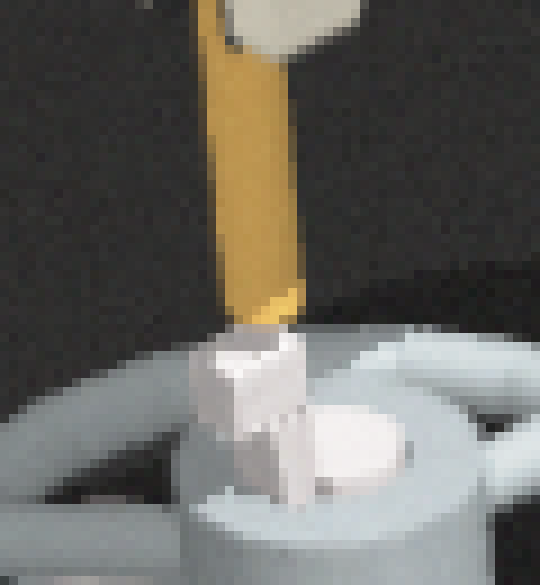

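apply_moves:
  targets:
    - [[0.03,-0.03,0.06],[-0.01,0.015,0.02],10]
    - [[0,0,0.06],[0,0,0],10]

```text
time_s: 24.95
tcp_pos: [0.536, -0.2351, 0.3065]
eef_rot: [-180.0, 0.1, -166.7]
contact_force: [-0.0, -0.9, -1.9]
gripper_width: 0.0155
```

apply_moves:
  targets:
    - [[0,0,0.05],[0,0,0],10]

```text
time_s: 25.05
tcp_pos: [0.5361, -0.2352, 0.3043]
eef_rot: [-180.0, 0.1, -166.7]
contact_force: [0.2, 0.4, -1.8]
gripper_width: 0.0153
```

apply_moves:
  targets:
    - [[0,0,0.05],[0,0,0],10]

```text
time_s: 25.15
tcp_pos: [0.5362, -0.2354, 0.3027]
eef_rot: [-179.9, 0.1, -166.7]
contact_force: [-1.0, 2.8, 11.5]
gripper_width: 0.0155
```

apply_moves:
  targets:
    - [[0,0,0.06],[0,0,0],10]

```text
time_s: 25.25
tcp_pos: [0.5366, -0.2358, 0.3025]
eef_rot: [-179.8, 0.2, -166.6]
contact_force: [-5.3, 5.9, 20.9]
gripper_width: 0.0149
```

```bash
python3 - <<'E'
from h import *
plan([.5358,-.2348,.303],-166.7)
E
```

```text
t 25.25 pos [ 0.5366 -0.2358  0.3025] rot [-179.82    0.21 -166.64] F [-5.29  5.88 20.87] w 14.9
shift [0.013, 0.028, -0.012] turn [-0.022, 0.026, 0.007]
```

```bash
cat > abs.py <<'E'
from kfit import *
from scipy.optimize import minimize
import sys
SS=6
bg0=load("scene0.npz")
box=(236,112,272,146)
g=lambda c: c["img"][box[1]:box[3],box[0]:box[2]].astype(float)
BG=g(bg0)
def faces(p):
    f=kpts(p); tz=f([0,0,0])[0,2]
    # height h where shank crosses mouth for given (x-coordinate line): solve per edge
    def cut(x0f,y):  # edge from tip to head underside
        a=f([x0f(0),y,0])[0];b=f([x0f(56),y,56])[0];t=(.212-a[2])/(b[2]-a[2]);return a+(b-a)*t,b
    tap=lambda h:5+h/9
    st=lambda h:0
    A1,B1=cut(tap,7);A0,B0=cut(st,7);A2,B2=cut(tap,-7)
    F=[[A1,B1,B2,A2],[A0,B0,B1,A1]]
    V=lambda *q:[f(k)[0] for k in q]
    F.append(V([20,-7,56],[20,7,56],[20,7,72],[20,-7,72]))
    F.append(V([0,7,56],[20,7,56],[20,7,72],[0,7,72]))
    F.append(V([0,-7,72],[20,-7,72],[20,7,72],[0,7,72]))
    return F
def labels(c,p):
    x0,y0,x1,y1=box
    m=np.zeros(((y1-y0)*SS,(x1-x0)*SS),np.uint8)
    for i,W in enumerate(faces(p)):
        q=((proj(c,np.array(W))-[x0,y0]+.5)*SS-.5)
        cv2.fillPoly(m,[np.round(q*16).astype(np.int32)],i+1,shift=4)
    out=[]
    for i in range(6):
        a=cv2.GaussianBlur((m==i).astype(np.float32),(0,0),SS*.42)
        out.append(cv2.resize(a,(x1-x0,y1-y0),interpolation=cv2.INTER_AREA))
    return out
def cost(p,c,I,full=False):
    L=labels(c,p)
    R=I-BG*L[0][...,None]
    M=np.stack([l.ravel() for l in L[1:]],1)
    w=cv2.dilate((L[0]<.98).astype(np.uint8),np.ones((3,3))).ravel()>0
    # fixed window for comparability
    w=WIN
    e=0;S=[]
    for k in range(3):
        s=np.linalg.lstsq(M[w],R[...,k].ravel()[w],rcond=None)[0];S.append(s)
        e+=np.mean(np.clip(np.abs(M[w]@s-R[...,k].ravel()[w]),0,25)**2)
    pr=np.sum(((np.array(p)-[20.4,0,246.5,0,0,0])/[3,2,3,4,4,4])**2)*.5
    return e+pr if not full else (e,np.array(S).round(0),M,R)
wm=np.zeros((box[3]-box[1],box[2]-box[0]),bool);wm[3:31,3:26]=True
WIN=wm.ravel()
def fit(tag,starts):
    c=load(tag+".npz");I=g(c);best=None
    for s in starts:
        st=np.array(s,float);sim=np.array([st]+[st+np.eye(6)[i]*[1,1,1,2,2,2][i] for i in range(6)])
        r=minimize(cost,st,args=(c,I),method="Nelder-Mead",options=dict(initial_simplex=sim,maxiter=900,xatol=.01,fatol=.01))
        r=minimize(cost,r.x,args=(c,I),method="Nelder-Mead",options=dict(maxiter=600,xatol=.01,fatol=.01))
        print(tag,s,r.x.round(2),round(r.fun,1))
        if best is None or r.fun<best.fun: best=r
    return best.x,c,I
if __name__=="__main__":
    for tag in sys.argv[1:]:
        p,c,I=fit(tag,[(20.4,0,246.5,0,0,0),(20.4,-1,246,0,0,-3),(20.4,-1,246,0,-3,0),(20.4,-1,246,-3,0,0)])
        e,S,M,R=cost(p,c,I,True);print(e,S[0])
E
timeout 570 python3 abs.py s14 s10
```

```text
s14 (20.4, 0, 246.5, 0, 0, 0) [ 2.0900e+01  1.4000e-01  2.4644e+02  3.4000e-01  2.6000e-01 -1.1600e+00] 425.8
s14 (20.4, -1, 246, 0, 0, -3) [ 2.023e+01 -5.600e-01  2.459e+02  2.300e-01  8.400e-01 -1.800e+00] 430.1
s14 (20.4, -1, 246, 0, -3, 0) [ 20.11  -0.64 246.14  -0.56  -1.31  -0.38] 433.6
s14 (20.4, -1, 246, -3, 0, 0) [ 20.29  -0.36 246.08  -1.04   0.45  -1.17] 430.3
425.77434016364543 [138. 214. 157. 211. 243.]
s10 (20.4, 0, 246.5, 0, 0, 0) [ 2.0850e+01  1.8000e-01  2.4636e+02  6.6000e-01  1.8000e-01 -2.0700e+00] 435.6
s10 (20.4, -1, 246, 0, 0, -3) [ 2.0310e+01 -4.7000e-01  2.4601e+02 -1.6000e-01  4.8000e-01 -1.5600e+00] 434.8
s10 (20.4, -1, 246, 0, -3, 0) [ 2.0390e+01 -8.0000e-02  2.4623e+02  1.0000e-02 -2.1900e+00 -5.5000e-01] 434.0
s10 (20.4, -1, 246, -3, 0, 0) [ 2.0680e+01 -1.0000e-02  2.4605e+02 -2.5700e+00  1.9000e-01 -1.1600e+00] 440.2
433.8184779627243 [137. 213. 156. 211. 241.]
```

apply_moves:
  targets:
    - [[0.01,0.02,0.07],[-0.02,0.025,0],10]

```text
time_s: 25.35
tcp_pos: [0.5364, -0.2355, 0.3026]
eef_rot: [-179.8, 0.2, -166.6]
contact_force: [-4.2, 3.0, 14.2]
gripper_width: 0.0149
```

apply_moves:
  targets:
    - [[0.01,0.02,0.08],[-0.02,0.025,0],10]

```text
time_s: 25.45
tcp_pos: [0.5364, -0.2355, 0.3026]
eef_rot: [-179.8, 0.1, -166.6]
contact_force: [-2.0, 3.0, 14.9]
gripper_width: 0.0153
```

apply_moves:
  targets:
    - [[0.01,0.02,0.09],[-0.02,0.025,0],10]

```text
time_s: 25.55
tcp_pos: [0.5365, -0.2355, 0.3026]
eef_rot: [-179.8, 0.1, -166.5]
contact_force: [-3.5, 3.4, 17.3]
gripper_width: 0.0155
```

apply_moves:
  targets:
    - [[0,0,-0.1],[-0.02,0.02,0.02],10]
    - [[0,0,-0.3],[0,0,0],10]
    - [[-0.05,0.25,0],[0,0,0],10]
    - [[-0.05,0.25,0],[0,0,0],10]
    - [[0,0,0],[0,0,0],10]

```text
time_s: 26.05
tcp_pos: [0.5359, -0.2139, 0.3205]
eef_rot: [-180.0, 0.0, -166.8]
contact_force: [-0.1, -0.3, -1.5]
gripper_width: 0.015
```

```bash
python3 - <<'E'
from h import *
a=np.radians(13.3)
# drift at TCP (.5361,-.2353) ~ wheel (15.5,0). target wheel (19,18)
d=np.array([3.5,18.0])/1000
w=np.array([[np.cos(a),-np.sin(a)],[np.sin(a),np.cos(a)]])@d
t=np.array([.5358,-.2353])+w
plan([*t,.2955],-166.7)
snap("scene","s20",225,85,285,150,9)
E
```

```text
t 26.05 pos [ 0.5359 -0.2139  0.3205] rot [-1.7997e+02  5.0000e-02 -1.6677e+02] F [-0.11 -0.25 -1.5 ] w 15.0
shift [0.038, -0.071, 0.624] turn [-0.003, 0.006, -0.008]
```

View pics/s20.png

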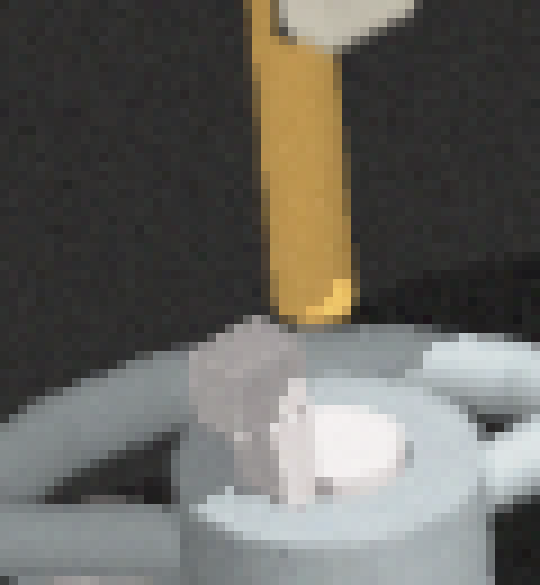

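apply_moves:
  targets:
    - [[0.02,0,0.15],[0,0,0],10]
    - [[0,0,0.2],[0,0,0],10]
    - [[0,0,0.2],[0,0,0],10]
    - [[0,0,0],[0,0,0],10]

```text
time_s: 26.5
tcp_pos: [0.5343, -0.2141, 0.2947]
eef_rot: [180.0, -0.1, -166.7]
contact_force: [0.2, -0.7, -2.3]
gripper_width: 0.0152
```

```bash
python3 - <<'E'
from h import *
a=np.radians(13.3)
d=np.array([4.5,17.0])/1000
w=np.array([[np.cos(a),-np.sin(a)],[np.sin(a),np.cos(a)]])@d
t=np.array([.5358,-.2353])+w
plan([*t,.2955],-166.7)
E
```

```text
t 26.5 pos [ 0.5343 -0.2141  0.2947] rot [ 1.7996e+02 -1.1000e-01 -1.6673e+02] F [ 0.23 -0.7  -2.33] w 15.2
shift [-0.026, -0.1, -0.021] turn [0.005, -0.013, -0.003]
```

apply_moves:
  targets:
    - [[-0.02,-0.1,0],[0,0,0],10]

```text
time_s: 26.6
tcp_pos: [0.5359, -0.2178, 0.2944]
eef_rot: [180.0, -0.1, -166.7]
contact_force: [0.5, 0.4, -1.8]
gripper_width: 0.0152
```

apply_moves:
  targets:
    - [[0,-0.04,0],[0,0,0],10]

```text
time_s: 26.7
tcp_pos: [0.5363, -0.2198, 0.2941]
eef_rot: [180.0, -0.2, -166.7]
contact_force: [0.1, 0.1, -1.4]
gripper_width: 0.0152
```

apply_moves:
  targets:
    - [[0,-0.04,0],[0,0,0],10]

```text
time_s: 26.8
tcp_pos: [0.5369, -0.2216, 0.2942]
eef_rot: [179.9, -0.2, -166.7]
contact_force: [-1.8, 4.9, 0.8]
gripper_width: 0.0156
```

apply_moves:
  targets:
    - [[0,-0.03,0],[0,0,0],10]

```text
time_s: 26.9
tcp_pos: [0.537, -0.2221, 0.2942]
eef_rot: [179.8, -0.2, -166.7]
contact_force: [-2.7, 7.5, 1.0]
gripper_width: 0.0151
```

apply_moves:
  targets:
    - [[0,-0.03,0],[0,0,0],10]

```text
time_s: 27.0
tcp_pos: [0.537, -0.2222, 0.2942]
eef_rot: [179.7, -0.2, -166.7]
contact_force: [-1.3, 7.6, 0.8]
gripper_width: 0.0152
```

```bash
python3 - <<'E'
from h import *
plan([.537,-.222,.2945],-166.7)
c=snap("scene","s21",225,85,285,150,9)
g=lambda c: cv2.cvtColor(c["img"],cv2.COLOR_BGR2GRAY).astype(np.float32)
E
```

```text
t 27.0 pos [ 0.537  -0.2222  0.2942] rot [ 1.7971e+02 -1.5000e-01 -1.6674e+02] F [-1.3   7.64  0.84] w 15.2
shift [-0.001, 0.004, -0.007] turn [0.036, -0.019, -0.005]
```

View pics/s21.png

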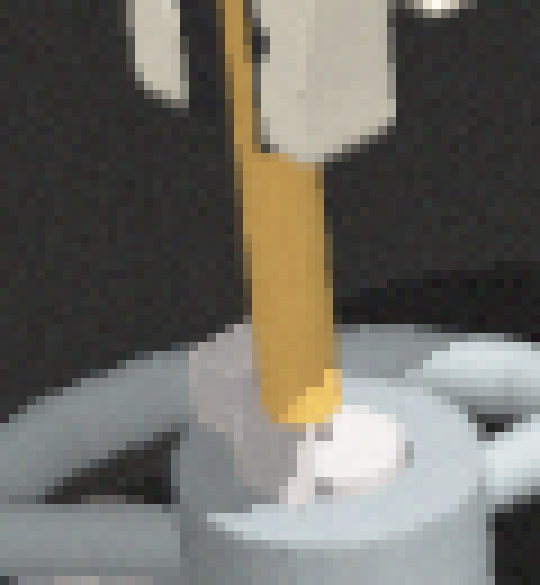

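apply_moves:
  targets:
    - [[0,0.1,-0.1],[0.03,-0.02,0],10]
    - [[0,0,-0.6],[0,0,0],10]
    - [[0.05,-0.5,0],[0,0,0],10]
    - [[0.05,-0.5,0],[0,0,0],10]
    - [[0,0,0],[0,0,0],10]

```text
time_s: 27.55
tcp_pos: [0.5423, -0.2592, 0.3263]
eef_rot: [-179.8, 0.2, -166.7]
contact_force: [0.2, 0.7, -1.7]
gripper_width: 0.015
```

```bash
python3 - <<'E'
from h import *
a=np.radians(13.3)
d=np.array([6,-21.0])/1000
w=np.array([[np.cos(a),-np.sin(a)],[np.sin(a),np.cos(a)]])@d
t=np.array([.5358,-.2353])+w
plan([*t,.2945],-166.7)
E
```

```text
t 27.55 pos [ 0.5423 -0.2592  0.3263] rot [-179.81    0.22 -166.67] F [ 0.23  0.72 -1.75] w 15.0
shift [-0.127, 0.097, 0.794] turn [-0.023, 0.027, 0.004]
```

apply_moves:
  targets:
    - [[-0.12,0.05,0.15],[-0.02,0.03,0],10]
    - [[0,0,0.25],[0,0,0],10]
    - [[0,0,0.3],[0,0,0],10]
    - [[0,0,0],[0,0,0],10]

```text
time_s: 27.95
tcp_pos: [0.5466, -0.255, 0.2958]
eef_rot: [-180.0, -0.0, -166.7]
contact_force: [-0.1, 0.5, -1.7]
gripper_width: 0.015
```

```bash
python3 - <<'E'
from h import *
a=np.radians(13.3)
d=np.array([6,-18.0])/1000
w=np.array([[np.cos(a),-np.sin(a)],[np.sin(a),np.cos(a)]])@d
t=np.array([.5358,-.2353])+w
plan([*t,.2945],-166.7)
E
```

```text
t 27.95 pos [ 0.5466 -0.255   0.2958] rot [-1.7998e+02 -3.0000e-02 -1.6669e+02] F [-0.13  0.47 -1.67] w 15.0
shift [-0.001, 0.091, 0.032] turn [-0.002, -0.004, 0.002]
```

apply_moves:
  targets:
    - [[0,0.08,0],[0,0,0],10]

```text
time_s: 28.05
tcp_pos: [0.5457, -0.2517, 0.2952]
eef_rot: [-180.0, -0.1, -166.7]
contact_force: [0.1, -0.1, -1.5]
gripper_width: 0.0154
```

apply_moves:
  targets:
    - [[0,0.04,0],[0,0,0],10]

```text
time_s: 28.15
tcp_pos: [0.5451, -0.2497, 0.295]
eef_rot: [-180.0, -0.1, -166.7]
contact_force: [0.8, -1.7, -3.0]
gripper_width: 0.0151
```

apply_moves:
  targets:
    - [[0,0.04,0],[0,0,0],10]

```text
time_s: 28.25
tcp_pos: [0.5448, -0.2484, 0.2953]
eef_rot: [-179.9, -0.1, -166.6]
contact_force: [0.9, -4.4, -2.7]
gripper_width: 0.0148
```

apply_moves:
  targets:
    - [[0,0.03,0],[0,0,0],10]

```text
time_s: 28.35
tcp_pos: [0.5446, -0.2475, 0.2956]
eef_rot: [-179.9, -0.1, -166.6]
contact_force: [0.7, -4.2, -4.6]
gripper_width: 0.0155
```

apply_moves:
  targets:
    - [[0,0.03,0],[0,0,0],10]

```text
time_s: 28.45
tcp_pos: [0.5444, -0.2467, 0.2958]
eef_rot: [-179.8, -0.1, -166.6]
contact_force: [0.3, -4.3, -4.4]
gripper_width: 0.0151
```

apply_moves:
  targets:
    - [[0,0.03,0],[0,0,0],10]

```text
time_s: 28.55
tcp_pos: [0.5441, -0.2457, 0.2959]
eef_rot: [-179.8, -0.1, -166.7]
contact_force: [-0.3, -3.4, -4.7]
gripper_width: 0.0151
```

```bash
python3 - <<'E'
from h import *
plan([.537,-.222,.2945],-166.7)
c=snap("scene","s22",225,85,285,150,9)
E
```

```text
t 28.55 pos [ 0.5441 -0.2457  0.2959] rot [-1.7980e+02 -8.0000e-02 -1.6666e+02] F [-0.29 -3.44 -4.68] w 15.1
shift [0.037, 0.617, 0.033] turn [-0.025, -0.01, 0.005]
```

View pics/s22.png

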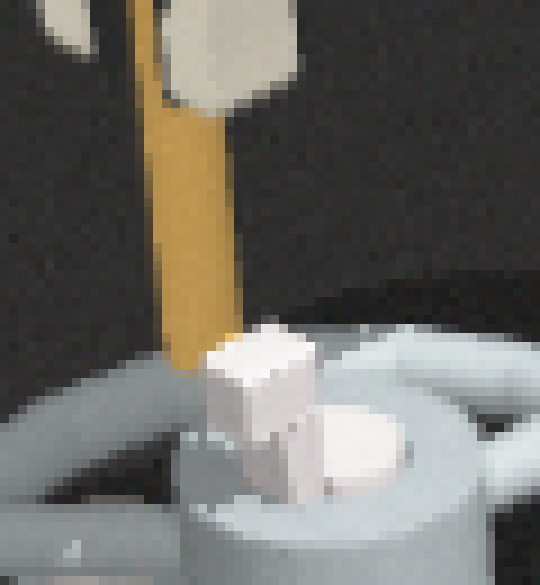

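apply_moves:
  targets:
    - [[0,-0.1,-0.05],[0,0,0],10]
    - [[0,0,-0.3],[-0.02,0,0],10]
    - [[0,0,-0.3],[0,0,0],10]
    - [[0.1,0.3,0],[0,0,0],10]
    - [[0,0,0],[0,0,0],10]

```text
time_s: 29.1
tcp_pos: [0.5384, -0.2371, 0.3259]
eef_rot: [179.9, 0.1, -166.7]
contact_force: [0.2, 0.4, -2.5]
gripper_width: 0.0157
```

```bash
python3 - <<'E'
from h import *
plan([.5368,-.2330,.312],-166.7)
c=snap("scene","s23",225,85,285,150,9)
E
timeout 300 python3 abs.py s23
```

```text
t 29.1 pos [ 0.5384 -0.2371  0.3259] rot [ 1.7991e+02  6.0000e-02 -1.6666e+02] F [ 0.24  0.37 -2.46] w 15.7
shift [0.016, 0.107, 0.347] turn [0.011, 0.007, 0.005]
s23 (20.4, 0, 246.5, 0, 0, 0) [ 20.89   2.71 245.4    1.96  -0.74  -1.9 ] 663.6
s23 (20.4, -1, 246, 0, 0, -3) [ 19.89   1.44 244.59   1.53  -0.94  -1.03] 674.6
s23 (20.4, -1, 246, 0, -3, 0) [ 19.82   1.39 244.69  -0.87   1.5   -1.17] 684.4
s23 (20.4, -1, 246, -3, 0, 0) [ 19.49   0.92 243.9    2.54   0.99  -2.45] 680.8
662.3691686863649 [137. 205. 151. 205. 240.]
```

View pics/s23.png

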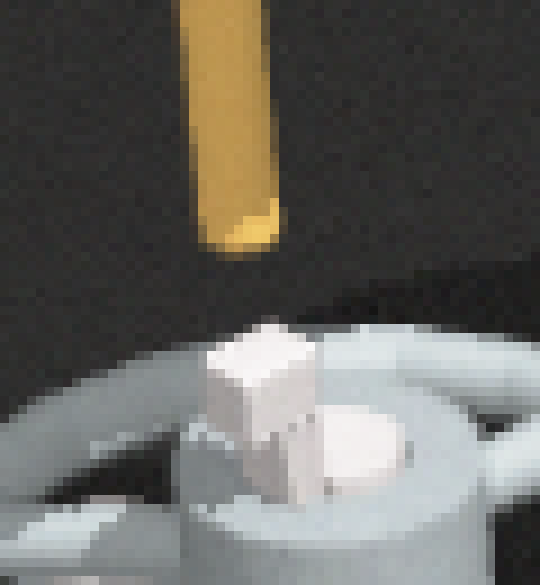

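apply_moves:
  targets:
    - [[0.015,0.1,0.15],[0.01,0,0],10]
    - [[0,0,0.15],[0,0,0],10]
    - [[0,0,0.1],[0,0,0],10]
    - [[0,0,0],[0,0,0],10]

```text
time_s: 29.55
tcp_pos: [0.5367, -0.2327, 0.308]
eef_rot: [180.0, 0.0, -166.6]
contact_force: [-0.5, -0.4, -1.5]
gripper_width: 0.0149
```

```bash
python3 - <<'E'
from h import *
plan([.5368,-.2330,.306],-166.7)
E
```

```text
t 29.55 pos [ 0.5367 -0.2327  0.308 ] rot [ 1.800e+02  3.000e-02 -1.666e+02] F [-0.53 -0.37 -1.55] w 14.9
shift [-0.001, -0.007, 0.049] turn [0.001, 0.004, 0.012]
```

apply_moves:
  targets:
    - [[0,0,0.06],[0,0,0],10]

```text
time_s: 29.65
tcp_pos: [0.5367, -0.2328, 0.3054]
eef_rot: [-180.0, 0.0, -166.6]
contact_force: [0.2, -0.7, -1.5]
gripper_width: 0.0152
```

apply_moves:
  targets:
    - [[0,0,0.05],[0,0,0],10]

```text
time_s: 29.75
tcp_pos: [0.5367, -0.2329, 0.303]
eef_rot: [180.0, -0.0, -166.6]
contact_force: [-0.3, 0.5, 3.2]
gripper_width: 0.0153
```

apply_moves:
  targets:
    - [[0,0,0.05],[0,0,0],10]

```text
time_s: 29.85
tcp_pos: [0.5372, -0.2335, 0.3025]
eef_rot: [-179.9, 0.1, -166.6]
contact_force: [-3.0, 2.3, 14.5]
gripper_width: 0.0153
```

apply_moves:
  targets:
    - [[0,0,0.05],[0,0,0],10]

```text
time_s: 29.95
tcp_pos: [0.5373, -0.2339, 0.3024]
eef_rot: [-179.8, 0.1, -166.6]
contact_force: [-4.1, 3.8, 10.3]
gripper_width: 0.0153
```

apply_moves:
  targets:
    - [[0.01,0.02,0.07],[-0.02,0.01,0],10]

```text
time_s: 30.05
tcp_pos: [0.5372, -0.234, 0.3024]
eef_rot: [-179.8, 0.2, -166.6]
contact_force: [-3.2, 2.1, 13.5]
gripper_width: 0.0151
```

apply_moves:
  targets:
    - [[0.01,0.02,0.09],[-0.02,0.02,0],10]

```text
time_s: 30.15
tcp_pos: [0.5373, -0.2341, 0.3023]
eef_rot: [-179.8, 0.2, -166.5]
contact_force: [-4.2, 3.6, 18.8]
gripper_width: 0.0154
```

apply_moves:
  targets:
    - [[0.01,0.02,0.1],[-0.02,0.02,0],10]

```text
time_s: 30.25
tcp_pos: [0.5374, -0.2343, 0.3022]
eef_rot: [-179.8, 0.3, -166.5]
contact_force: [-5.4, 3.1, 18.5]
gripper_width: 0.0152
```

```bash
python3 - <<'E'
from h import *
from plant import r
plan([.5368,-.2330,.306],-166.7)
c=snap("scene","s24",225,85,285,150,9)
print(r.get_state()["moment"])
E
```

```text
t 30.25 pos [ 0.5374 -0.2343  0.3022] rot [-179.76    0.26 -166.49] F [-5.38  3.1  18.47] w 15.2
shift [0.007, 0.034, -0.095] turn [-0.03, 0.033, 0.027]
[ 1.33636421  2.04982005 -0.01125032]
```

View pics/s24.png

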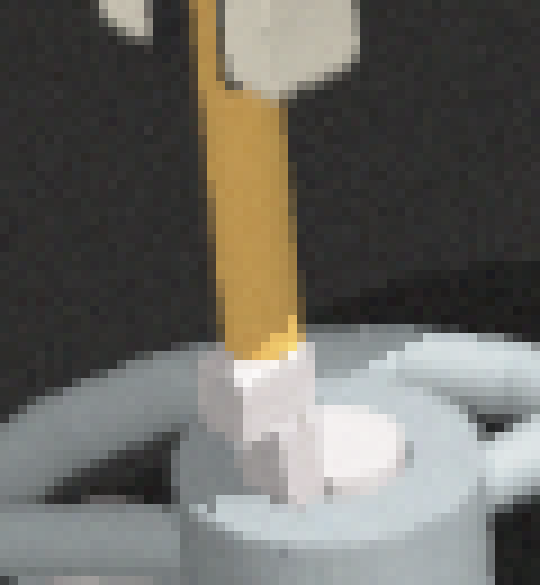

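apply_moves:
  targets:
    - [[0.01,0.01,-0.08],[-0.03,0.035,0.02],10]
    - [[0,0,0],[0,0,0],10]

```text
time_s: 30.5
tcp_pos: [0.5372, -0.2342, 0.3071]
eef_rot: [-179.9, 0.1, -166.7]
contact_force: [0.5, -1.5, -1.9]
gripper_width: 0.0155
```

```bash
python3 - <<'E'
from h import *
plan([.5372,-.2342,.303],-166.7)
E
```

```text
t 30.5 pos [ 0.5372 -0.2342  0.3071] rot [-1.7994e+02  1.1000e-01 -1.6665e+02] F [ 0.54 -1.46 -1.93] w 15.5
shift [0.0, -0.001, 0.103] turn [-0.007, 0.014, 0.006]
```

apply_moves:
  targets:
    - [[0,0,0.05],[-0.01,0.015,0.01],10]
    - [[0,0,0.05],[0,0,0],10]

```text
time_s: 30.7
tcp_pos: [0.5373, -0.2342, 0.3023]
eef_rot: [179.9, -0.0, -166.8]
contact_force: [-2.2, 1.4, 12.4]
gripper_width: 0.0149
```

apply_moves:
  targets:
    - [[0.01,0.01,0.05],[-0.01,0.01,0],10]

```text
time_s: 30.8
tcp_pos: [0.5376, -0.2344, 0.3022]
eef_rot: [180.0, 0.0, -166.7]
contact_force: [-2.7, 4.0, 21.5]
gripper_width: 0.0152
```

apply_moves:
  targets:
    - [[0.02,0.025,0.07],[-0.02,0.02,0],10]

```text
time_s: 30.9
tcp_pos: [0.5376, -0.2344, 0.3022]
eef_rot: [-180.0, 0.0, -166.7]
contact_force: [-3.7, 2.9, 17.9]
gripper_width: 0.0155
```

apply_moves:
  targets:
    - [[0.02,0.025,0.09],[-0.02,0.02,0],10]

```text
time_s: 31.0
tcp_pos: [0.5376, -0.2344, 0.3022]
eef_rot: [-179.9, 0.1, -166.6]
contact_force: [-4.0, 3.0, 20.9]
gripper_width: 0.0149
```

apply_moves:
  targets:
    - [[0,0,-0.05],[0,0,0],10]
    - [[0,0,-0.3],[0,0,0],10]
    - [[0,0,-0.8],[0,0,0],10]
    - [[-0.1,0.4,-0.4],[0,0,0],10]
    - [[-0.24,0.95,0],[0,0,0],10]

```text
time_s: 31.5
tcp_pos: [0.5377, -0.1804, 0.3652]
eef_rot: [180.0, -0.2, -166.9]
contact_force: [0.7, 1.5, -2.4]
gripper_width: 0.0152
```

apply_moves:
  targets:
    - [[-0.24,0.97,0],[0,0,0],10]
    - [[-0.24,0.97,0],[0,0,0],10]
    - [[-0.24,0.97,0],[0,0,0],10]
    - [[-0.24,0.97,0],[0,0,0],10]
    - [[-0.24,0.97,0],[0,0,0],10]

```text
time_s: 32.0
tcp_pos: [0.5401, 0.0252, 0.3659]
eef_rot: [180.0, -0.3, -167.2]
contact_force: [1.3, -1.0, -2.3]
gripper_width: 0.0152
```

apply_moves:
  targets:
    - [[-0.24,0.97,0],[0,0,0],10]
    - [[-0.24,0.97,0],[0,0,0],10]
    - [[0,0,0],[0,0,0],10]

```text
time_s: 32.3
tcp_pos: [0.5408, 0.1124, 0.3653]
eef_rot: [180.0, -0.4, -167.0]
contact_force: [-0.2, 0.0, -2.5]
gripper_width: 0.0151
```

```bash
python3 - <<'E'
from h import *
plan([.546,.2765,.30],-166.7)
snap("top","t25",480,215,530,268,14)
snap("scene","s25",225,105,285,150,12)
E
timeout 300 python3 abs.py s25
```

```text
t 32.3 pos [0.5408 0.1124 0.3653] rot [ 179.98   -0.43 -166.96] F [-0.16  0.01 -2.45] w 15.1
shift [-1.064, 3.966, 1.625] turn [0.003, -0.054, -0.032]
s25 (20.4, 0, 246.5, 0, 0, 0) [ 20.63   1.41 245.04   1.82   0.65  -0.97] 475.5
s25 (20.4, -1, 246, 0, 0, -3) [ 20.1    0.52 244.28   1.81   1.15  -1.39] 481.3
s25 (20.4, -1, 246, 0, -3, 0) [ 20.15   0.86 244.84   0.7   -1.79   1.14] 488.1
s25 (20.4, -1, 246, -3, 0, 0) [ 20.11   1.32 244.83  -0.81  -0.28  -1.02] 478.0
474.9652778100882 [139. 213. 157. 211. 242.]
```

View pics/t25.png

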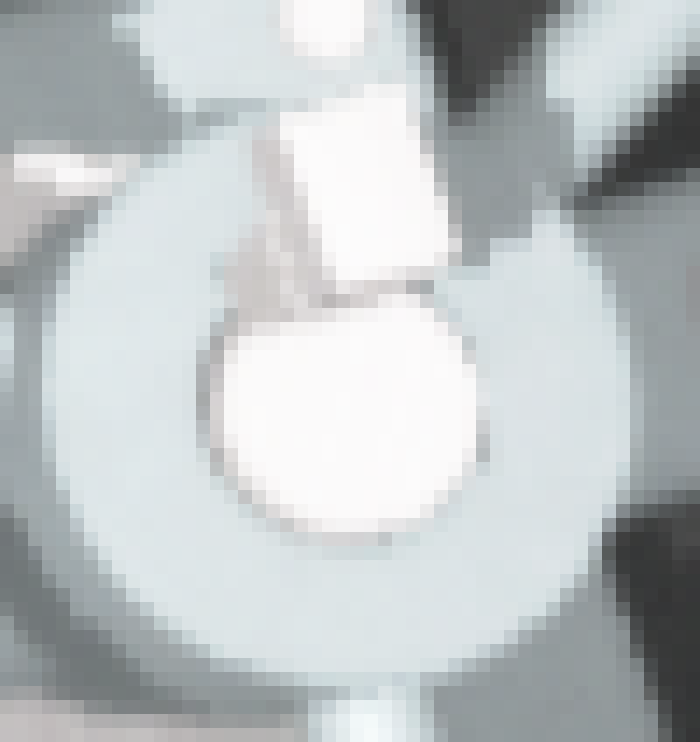

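View pics/s25.png

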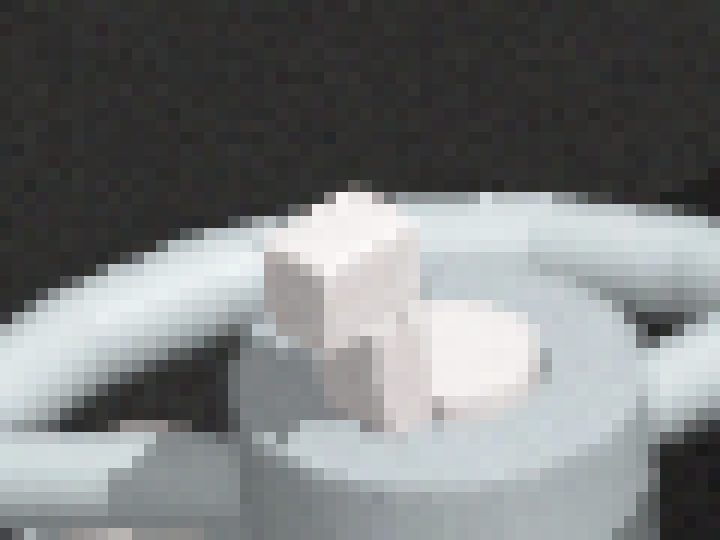

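```bash
python3 - <<'E'
from h import *
c=load("t25.npz")
a=np.radians(13.3);A=np.array([.5172,-.2389]);R=np.array([[np.cos(a),-np.sin(a)],[np.sin(a),np.cos(a)]])
for (x,y) in((10.3,7),(10.3,8.25),(10.3,5.75),(19.5,7)):
  for z in(.2465,.2455,.2305,.212):
    w=np.r_[A+R@np.array([x,y])/1000,z]
    print((x,y),z,((proj(c,w)[0]-[480,215]+.5)*14).round(0))
Q=[(280,120),(414,86),(462,255),(322,285)]
iR=R.T
for z in(.2455,.2465):
    P=np.array([iR@(atz(c,480+q[0]/14-.5,215+q[1]/14-.5,z)[:2]-A)*1000 for q in Q]);print(z,P.round(1).tolist(),P.mean(0).round(2))
E
```

```text
(10.3, 7) 0.2465 [341. 288.]
(10.3, 7) 0.2455 [338. 290.]
(10.3, 7) 0.2305 [295. 311.]
(10.3, 7) 0.212 [244. 337.]
(10.3, 8.25) 0.2465 [330. 292.]
(10.3, 8.25) 0.2455 [327. 293.]
(10.3, 8.25) 0.2305 [284. 314.]
(10.3, 8.25) 0.212 [233. 340.]
(10.3, 5.75) 0.2465 [353. 285.]
(10.3, 5.75) 0.2455 [350. 287.]
(10.3, 5.75) 0.2305 [306. 308.]
(10.3, 5.75) 0.212 [255. 334.]
(19.5, 7) 0.2465 [314. 205.]
(19.5, 7) 0.2455 [311. 206.]
(19.5, 7) 0.2305 [269. 229.]
(19.5, 7) 0.212 [218. 256.]
0.2455 [[29.1, 7.4], [28.9, -7.3], [10.5, -6.6], [11.2, 8.5]] [19.94  0.51]
0.2465 [[29.0, 7.7], [28.8, -6.9], [10.4, -6.2], [11.2, 8.8]] [19.86  0.86]
```

apply_moves:
  targets:
    - [[-0.24,0.97,0.2],[0,-0.03,-0.01],10]
    - [[-0.24,0.97,0.3],[0,-0.02,-0.01],10]
    - [[-0.24,0.97,0.3],[0,0,0],10]
    - [[-0.15,0.7,0.5],[0,0,0],10]
    - [[0,0,0.5],[0,0,0],10]

```text
time_s: 32.9
tcp_pos: [0.5454, 0.2574, 0.2957]
eef_rot: [-180.0, 0.3, -167.3]
contact_force: [0.3, -0.4, -3.2]
gripper_width: 0.0154
```

```bash
python3 - <<'E'
from h import *
plan([.5488,.2788,.15],-166.7)
E
```

```text
t 32.9 pos [0.5454 0.2574 0.2957] rot [-179.99    0.34 -167.33] F [ 0.33 -0.44 -3.2 ] w 15.4
shift [-0.178, 0.504, 3.644] turn [-0.002, 0.042, -0.079]
```

apply_moves:
  targets:
    - [[-0.15,0.4,0.6],[0,0.04,-0.08],10]
    - [[0,0,0.6],[0,0,0],10]
    - [[0,0,0.6],[0,0,0],10]
    - [[0,0,0.5],[0,0,0],10]
    - [[0,0,0.2],[0,0,0],10]

```text
time_s: 33.4
tcp_pos: [0.5493, 0.2694, 0.1904]
eef_rot: [-179.8, -0.2, -167.0]
contact_force: [-0.3, 0.1, -1.0]
gripper_width: 0.0152
```

apply_moves:
  targets:
    - [[0,0,0],[0,0,0],10]

```text
time_s: 33.5
tcp_pos: [0.5493, 0.2681, 0.1894]
eef_rot: [-179.8, -0.3, -167.0]
contact_force: [-0.2, -0.2, -0.7]
gripper_width: 0.0153
```

```bash
python3 - <<'E'
from h import *
plan([.5488,.2788,.125],-166.7)
E
```

```text
t 33.5 pos [0.5493 0.2681 0.1894] rot [-179.76   -0.31 -167.02] F [-0.21 -0.25 -0.72] w 15.3
shift [-0.058, 0.271, 1.609] turn [-0.03, -0.039, -0.04]
```

apply_moves:
  targets:
    - [[-0.06,0.27,0.5],[-0.03,-0.04,-0.04],10]
    - [[0,0,0.4],[0,0,0],10]
    - [[0,0,0.3],[0,0,0],10]
    - [[0,0,0.1],[0,0,0],10]
    - [[0,0,0],[0,0,0],10]

```text
time_s: 34.0
tcp_pos: [0.5534, 0.2786, 0.1418]
eef_rot: [179.9, 0.5, -166.8]
contact_force: [-0.1, -0.0, -1.6]
gripper_width: 0.0153
```

```bash
python3 - <<'E'
from h import *
plan([.5488,.2788,.118],-166.7)
snap("scene","s26",380,320,470,420,6)
E
```

```text
t 34.0 pos [0.5534 0.2786 0.1418] rot [ 179.88    0.45 -166.82] F [-0.09 -0.01 -1.6 ] w 15.3
shift [0.115, 0.028, 0.594] turn [0.015, 0.056, -0.015]
```

View pics/s26.png

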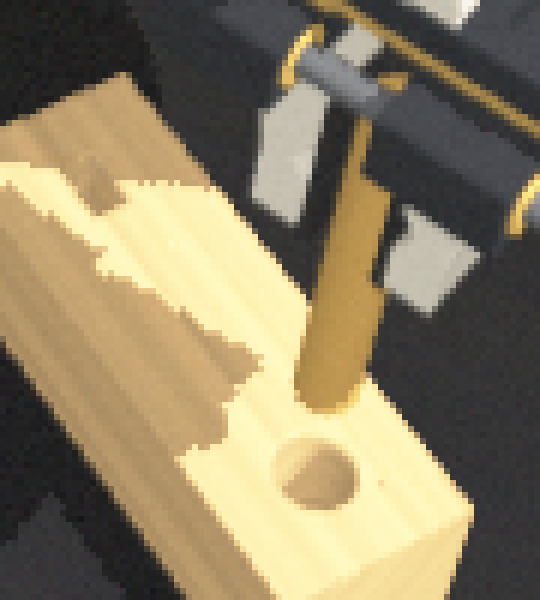

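```bash
python3 - <<'E'
from h import *
c=load("s26.npz")
pix=lambda x,y:(380+x/6-.5,320+y/6-.5)
H=atz(c,*pix(317,474),.045);print("hole",H)
# predicted drift end, model: tcp + tool offset
st=dict()
R=Ro.from_euler("xyz",[179.88,.45,-166.82],degrees=True);T=np.array([.5534,.2786,.1418+.0255])
u=proj(c,[T+R.apply([0,0,.082])])[0];print("model end px crop",(u-[380,320]+.5)*6)
# end circle projected radius outline for model
a=np.radians(np.arange(0,360,10));C=T+R.apply(np.c_[.008*np.cos(a),.008*np.sin(a),np.full(36,.082)])
q=(proj(c,C)-[380,320]+.5)*6;print("model circle x range",q[:,0].min(),q[:,0].max(),"ymax",q[:,1].max(), q[q[:,1].argmax()])
for xy in((331,392),(330,394)): print(atz(c,*pix(*xy),.0853))
cv2.imwrite("pics/s26z.png",cv2.resize(c["img"][365:410,420:455],None,fx=16,fy=16,interpolation=cv2.INTER_NEAREST))
E
```

```text
hole [0.54738301 0.27902979 0.045     ]
model end px crop [320.49868329 395.7956709 ]
model circle x range 286.25224090462007 354.848274720998 ymax 425.4694437991602 [324.32658887 425.4694438 ]
[0.55124049 0.27955848 0.0853    ]
[0.55180919 0.27982366 0.0853    ]
```

View pics/s26z.png

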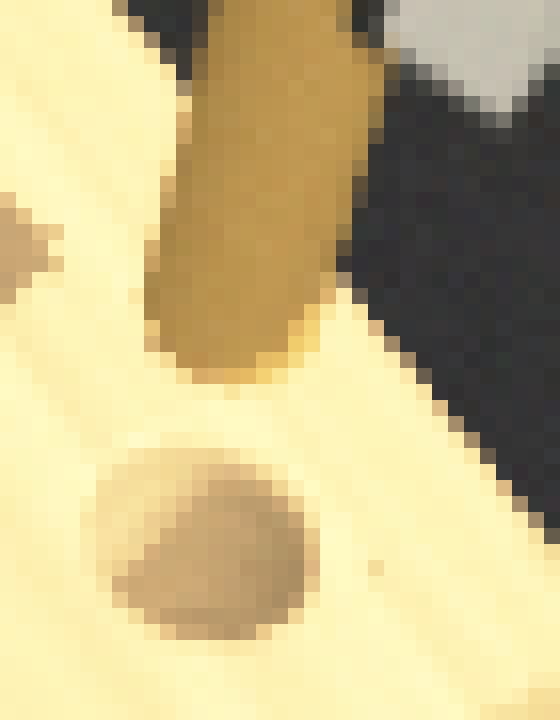

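```bash
python3 - <<'E'
from h import *
plan([.551,.2795,.109],-166.7)
E
```

```text
t 34.05 pos [0.5535 0.2788 0.1422] rot [ 179.87    0.48 -166.82] F [ 0.7   0.14 -1.43] w 15.2
shift [0.063, 0.03, 0.829] turn [0.017, 0.06, -0.015]
```

apply_moves:
  targets:
    - [[0.06,0.03,0.2],[0.015,0.06,-0.01],10]
    - [[0,0,0.2],[0,0,0],10]
    - [[0,0,0.2],[0,0,0],10]
    - [[0,0,0.1],[0,0,0],10]
    - [[0,0,0],[0,0,0],10]

```text
time_s: 34.55
tcp_pos: [0.5515, 0.28, 0.1137]
eef_rot: [179.9, 0.1, -166.7]
contact_force: [-0.3, 0.0, -1.3]
gripper_width: 0.0153
```

```bash
python3 - <<'E'
from h import *
plan([.551,.2795,.109],-166.7)
c=snap("scene","s27",410,360,455,410,14)
E
```

```text
t 34.55 pos [0.5515 0.28   0.1137] rot [ 1.7993e+02  1.0000e-01 -1.6672e+02] F [-0.3   0.05 -1.34] w 15.3
shift [0.016, -0.01, 0.118] turn [0.009, 0.012, -0.003]
```

View pics/s27.png

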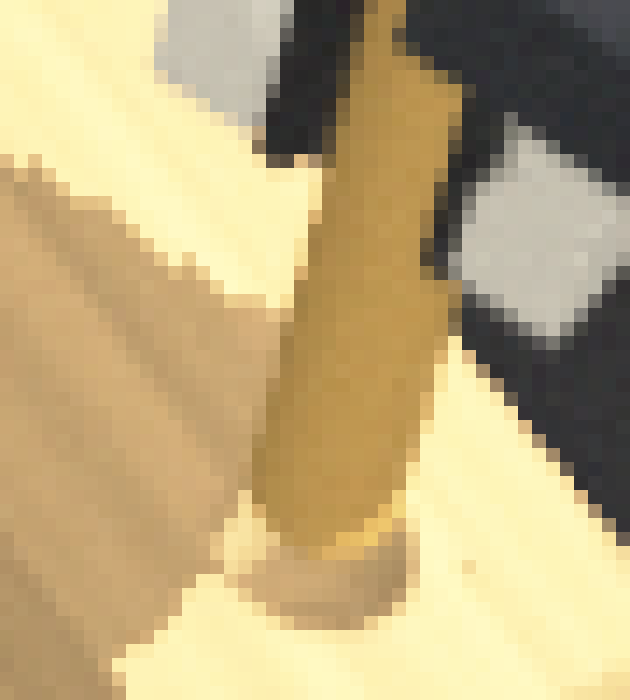

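```bash
python3 - <<'E'
from h import *
c=load("s27.npz")
R=Ro.from_euler("xyz",[179.93,.1,-166.72],degrees=True);T=np.array([.5515,.28,.1137+.0255])
pc=lambda P:((proj(c,P)-[410,360]+.5)*14).round(0)
a=np.radians(np.arange(0,360,5))
circ=lambda z:T+R.apply(np.c_[.008*np.cos(a),.008*np.sin(a),np.full(72,z)])
q=pc(circ(.082));print("end",pc([T+R.apply([0,0,.082])]),"bottom",q[q[:,1].argmax()],"x",q[:,0].min(),q[:,0].max())
# axis line
print("axis",pc(T+R.apply(np.array([[0,0,.03],[0,0,.05],[0,0,.082]]))))
h=np.array([.5474,.2790,.045]);H=h+np.c_[.01025*np.cos(a),.01025*np.sin(a),0*a];q=pc(H);print("hole",pc([h]),q[:,0].min(),q[:,0].max(),q[:,1].min(),q[:,1].max())
# candidates for end: pixel bottom (325,558)
def endpx(P):
    C=P+np.c_[.008*np.cos(a),.008*np.sin(a),0*a];q=pc(C);return q[:,0].min(),q[:,0].max(),q[:,1].max()
for P in((.5474,.279,.057),(.5480,.2785,.057),(.5474,.279,.060),(.5474,.277,.057),(.5465,.278,.057)): print(P,endpx(np.array(P)))
E
```

```text
end [[314. 511.]] bottom [329. 580.] x 236.0 392.0
axis [[389. 226.]
 [359. 339.]
 [314. 511.]]
hole [[319. 546.]] 221.0 418.0 460.0 634.0
(0.5474, 0.279, 0.057) (np.float64(258.0), np.float64(414.0), np.float64(552.0))
(0.548, 0.2785, 0.057) (np.float64(250.0), np.float64(406.0), np.float64(552.0))
(0.5474, 0.279, 0.06) (np.float64(262.0), np.float64(418.0), np.float64(537.0))
(0.5474, 0.277, 0.057) (np.float64(245.0), np.float64(401.0), np.float64(538.0))
(0.5465, 0.278, 0.057) (np.float64(258.0), np.float64(414.0), np.float64(541.0))
```

apply_moves:
  targets:
    - [[0.02,0,0.1],[0.01,0.01,0],10]
    - [[0,0,0.1],[0,0,0],10]
    - [[0,0,0.1],[0,0,0],10]
    - [[0,0,0],[0,0,0],10]

```text
time_s: 35.0
tcp_pos: [0.5511, 0.2802, 0.1014]
eef_rot: [180.0, 0.1, -166.7]
contact_force: [0.6, -0.3, -1.8]
gripper_width: 0.0154
```

```bash
python3 - <<'E'
from h import *
plan([.5507,.2800,.066],-166.7)
E
```

```text
t 35.0 pos [0.5511 0.2802 0.1014] rot [ 1.7999e+02  7.0000e-02 -1.6671e+02] F [ 0.62 -0.34 -1.83] w 15.4
shift [0.011, -0.002, 0.885] turn [0.001, 0.009, -0.002]
```

apply_moves:
  targets:
    - [[0.01,0,0.08],[0,0.01,0],10]
    - [[0,0,0.08],[0,0,0],10]

```text
time_s: 35.2
tcp_pos: [0.5509, 0.2801, 0.0953]
eef_rot: [180.0, 0.0, -166.7]
contact_force: [-0.8, -0.6, -1.6]
gripper_width: 0.0153
```

apply_moves:
  targets:
    - [[0,0,0.1],[0,0,0],10]
    - [[0,0,0.1],[0,0,0],10]

```text
time_s: 35.4
tcp_pos: [0.5508, 0.28, 0.0867]
eef_rot: [180.0, 0.0, -166.7]
contact_force: [-0.4, 0.1, -1.1]
gripper_width: 0.015
```

```bash
python3 - <<'E'
from h import *
plan([.5507,.2800,.066],-166.7)
E
```

```text
t 35.4 pos [0.5508 0.28   0.0867] rot [ 1.7999e+02  2.0000e-02 -1.6671e+02] F [-0.44  0.14 -1.11] w 15.0
shift [0.004, 0.0, 0.517] turn [0.002, 0.002, -0.002]
```

apply_moves:
  targets:
    - [[0,0,0.12],[0,0,0],10]
    - [[0,0,0.12],[0,0,0],10]
    - [[0,0,0.1],[0,0,0],10]

```text
time_s: 35.7
tcp_pos: [0.5508, 0.28, 0.0716]
eef_rot: [180.0, 0.0, -166.7]
contact_force: [-0.0, -0.2, -1.9]
gripper_width: 0.0151
```

apply_moves:
  targets:
    - [[0,0,0.06],[0,0,0],10]
    - [[0,0,0.04],[0,0,0],10]

```text
time_s: 35.9
tcp_pos: [0.5507, 0.2799, 0.0666]
eef_rot: [-180.0, -0.0, -166.7]
contact_force: [-0.2, 0.0, -2.7]
gripper_width: 0.0154
```

apply_moves:
  targets:
    - [[0,0,0.04],[0,0,0],10]

```text
time_s: 36.0
tcp_pos: [0.5507, 0.28, 0.0648]
eef_rot: [-180.0, -0.0, -166.7]
contact_force: [-0.4, -0.1, -1.4]
gripper_width: 0.0152
```

apply_moves:
  targets:
    - [[0,0,0.03],[0,0,0],10]

```text
time_s: 36.1
tcp_pos: [0.5508, 0.28, 0.0635]
eef_rot: [-180.0, -0.0, -166.7]
contact_force: [-1.1, -0.1, -1.8]
gripper_width: 0.0157
```

apply_moves:
  targets:
    - [[0,0,0.03],[0,0,0],10]

```text
time_s: 36.2
tcp_pos: [0.551, 0.2801, 0.0632]
eef_rot: [-180.0, 0.0, -166.7]
contact_force: [-5.0, -2.1, 14.1]
gripper_width: 0.0152
```

apply_moves:
  targets:
    - [[0,0,0.03],[0,0,0],10]

```text
time_s: 36.3
tcp_pos: [0.5511, 0.2801, 0.0632]
eef_rot: [-180.0, 0.0, -166.7]
contact_force: [-5.2, -1.6, 10.7]
gripper_width: 0.0152
```

apply_moves:
  targets:
    - [[0,0,-0.01],[0,0,0],17]
    - [[0,0,0],[0,0,0],22]
    - [[0,0,0],[0,0,0],32]
    - [[0,0,0],[0,0,0],40]
    - [[0,0,0],[0,0,0],40]

```text
time_s: 36.8
tcp_pos: [0.5522, 0.2809, 0.0651]
eef_rot: [179.9, 0.2, -166.6]
contact_force: [0.8, -0.5, -0.3]
gripper_width: 0.038
```

apply_moves:
  targets:
    - [[0,0,-0.2],[0,0,0],40]
    - [[0,0,-0.3],[0,0,0],40]
    - [[0,0,-0.5],[0,0,0],40]
    - [[0,0,-0.8],[0,0,0],40]
    - [[0,0,-1],[0,0,0],40]

```text
time_s: 37.3
tcp_pos: [0.5493, 0.2786, 0.1775]
eef_rot: [-179.8, -0.3, -166.7]
contact_force: [1.5, 0.3, 0.3]
gripper_width: 0.0398
```

```bash
python3 - <<'E'
from h import *
from plant import r
plan([.5507,.2800,.25],-166.7)
c=r.capture("scene");np.savez("s30.npz",**c);cv2.imwrite("pics/s30.png",c["img"])
c=r.capture("top");np.savez("t30.npz",**c)
cv2.imwrite("pics/t30.png",cv2.resize(c["img"][180:312,430:570],None,fx=5,fy=5,interpolation=cv2.INTER_CUBIC))
E
```

```text
t 37.3 pos [0.5493 0.2786 0.1775] rot [-179.78   -0.31 -166.67] F [1.46 0.34 0.28] w 39.8
shift [-0.032, 0.019, -1.812] turn [-0.027, -0.039, 0.004]
```

View pics/s30.png

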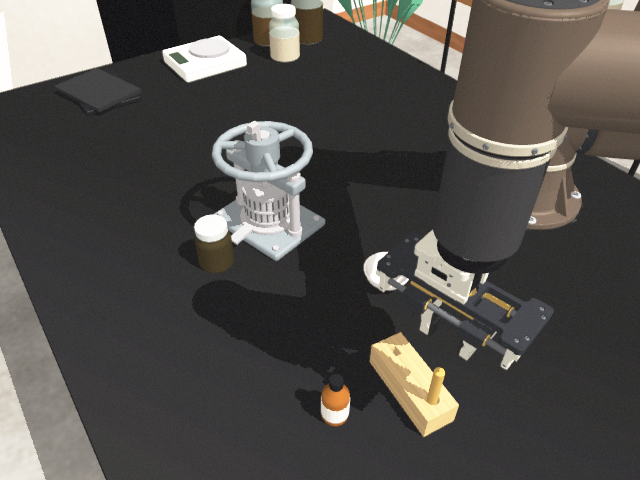

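View pics/t30.png

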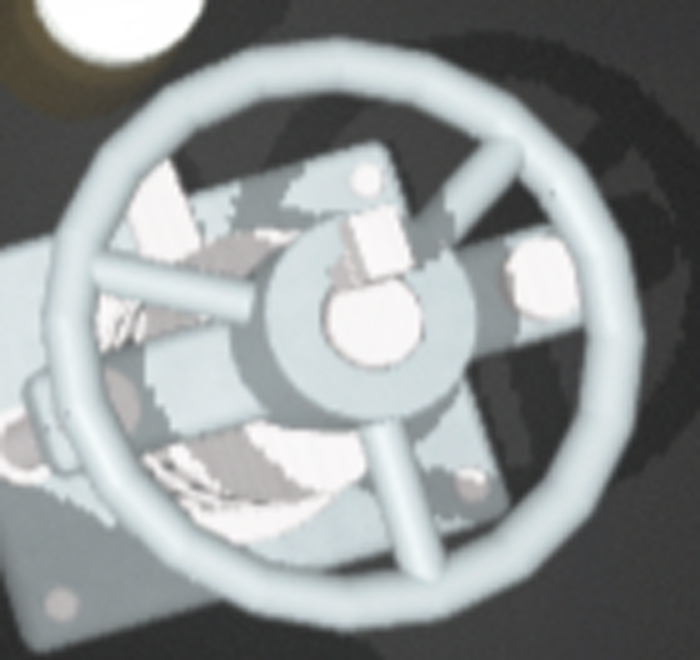

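```bash
python3 - <<'E'
from h import *
g=lambda c: cv2.cvtColor(c["img"],cv2.COLOR_BGR2GRAY).astype(np.float32)
for a,b,reg in(("top0","t30",dict(rimT=(465,182,540,205),rimB=(470,285,535,312),rimR=(540,205,565,280),rimL=(435,205,460,280),foot=(410,230,440,280),rod=(530,225,556,250),spB=(488,238,522,262))),("scene0","s30",dict(rimL=(206,125,240,175),rimB=(225,168,310,190),rimR=(285,128,320,178),foot=(280,205,330,255),jar=(190,210,240,275)))):
    A=g(load(a+".npz"));B=g(load(b+".npz"))
    for nm,(x0,y0,x1,y1) in reg.items():
        w=cv2.createHanningWindow((x1-x0,y1-y0),cv2.CV_32F)
        s,q=cv2.phaseCorrelate(A[y0:y1,x0:x1],B[y0:y1,x0:x1],w);print(a,nm,np.round(s,2),round(q,2))
# ECC over rim w/ mask
    c=load(a+".npz");C=np.array([.5172,-.2389]) if a=="top0" else np.array([.5183,-.2402])
    m=np.zeros(A.shape,np.uint8);th=np.radians(np.arange(0,360,3))
    for R,v in((.102,255),(.080,0)):
        q=proj(c,np.c_[C[0]+R*np.cos(th),C[1]+R*np.sin(th),np.full(120,.185)]).round().astype(np.int32);cv2.fillPoly(m,[q],v)
    W=np.eye(2,3,dtype=np.float32)
    cc,W=cv2.findTransformECC(A,B,W,cv2.MOTION_TRANSLATION,(3,200,1e-6),m,3);print(a,"ECC rim shift",W[:,2],cc)
    a13=np.radians(13.3);P0=np.r_[C,.185];P1=P0+[np.cos(a13)*1e-3,np.sin(a13)*1e-3,0];print("px per mm wheel x",proj(c,P1)-proj(c,P0))
E
```

```text
top0 rimT [ 0.53 -0.14] 1.04
top0 rimB [-0.05  0.3 ] 0.99
top0 rimR [0.42 0.26] 1.03
top0 rimL [0.53 0.29] 0.98
top0 foot [0.07 0.12] 0.79
top0 rod [0.48 0.59] 1.01
top0 spB [-0.01  0.15] 1.01
top0 ECC rim shift [-0.01245441 -0.27713647] 0.9890036215771737
px per mm wheel x [[-0.19465963 -0.607721  ]]
scene0 rimL [-0.11  0.07] 1.0
scene0 rimB [0.04 0.06] 0.99
scene0 rimR [-0.06  0.11] 1.05
scene0 foot [0.23 0.19] 0.68
scene0 jar [0.01 0.06] 0.95
scene0 ECC rim shift [-0.24388322  0.04088858] 0.9940596858182668
px per mm wheel x [[-0.38794497  0.22214352]]
```

```bash
python3 - <<'E'
from h import *
g=lambda c: cv2.cvtColor(c["img"],cv2.COLOR_BGR2GRAY).astype(np.float32)
c=load("scene0.npz");A=g(c);C=np.array([.5183,-.2402])
m=np.zeros(A.shape,np.uint8);th=np.radians(np.arange(0,360,3))
for R,v in((.102,255),(.080,0)):
    q=proj(c,np.c_[C[0]+R*np.cos(th),C[1]+R*np.sin(th),np.full(120,.185)]).round().astype(np.int32);cv2.fillPoly(m,[q],v)
m2=m.copy(); m2[:150]=0  # lower half only
for n in("scene1","s2","s4","s5","s6","s10","s13","s14","s17","s23","s25","s26","s30"):
    B=g(load(n+".npz"));o=[]
    for mm in(m,m2):
        W=np.eye(2,3,dtype=np.float32)
        try: cc,W=cv2.findTransformECC(A,B,W,cv2.MOTION_TRANSLATION,(3,200,1e-6),mm,3);o.append((W[:,2].round(3).tolist(),round(cc,3)))
        except Exception as e:o.append("x")
    print(n,o)
E
```

```text
scene1 [([-0.08100000023841858, -0.04699999839067459], 0.998), ([0.007000000216066837, -0.007000000216066837], 1.0)]
s2 [([-0.052000001072883606, -0.05000000074505806], 0.999), ([-0.006000000052154064, -0.004000000189989805], 1.0)]
s4 [([-0.6069999933242798, -0.25099998712539673], 0.909), ([-0.8650000095367432, 1.9220000505447388], 0.708)]
s5 [([0.13699999451637268, 0.17100000381469727], 0.935), ([0.026000000536441803, 0.04100000113248825], 0.999)]
s6 [([0.1770000010728836, 0.2280000001192093], 0.912), ([-0.026000000536441803, 0.414000004529953], 0.976)]
s10 [([-0.20499999821186066, 0.04899999871850014], 0.98), ([-0.09700000286102295, 0.13500000536441803], 0.999)]
s13 [([-0.2409999966621399, -0.024000000208616257], 0.984), ([-0.11999999731779099, 0.10199999809265137], 1.0)]
s14 [([-0.21299999952316284, 0.04500000178813934], 0.981), ([-0.10300000011920929, 0.11699999868869781], 0.999)]
s17 [([-0.09399999678134918, 0.11400000005960464], 0.93), ([-0.11500000208616257, 0.12300000339746475], 0.999)]
s23 [([-0.05900000035762787, 0.1720000058412552], 0.937), ([-0.0989999994635582, 0.12200000137090683], 0.999)]
s25 [([-0.8889999985694885, -0.4950000047683716], 0.884), 'x']
s26 [([-0.24199999868869781, 0.03999999910593033], 0.994), ([-0.14399999380111694, 0.07900000363588333], 0.999)]
s30 [([-0.24400000274181366, 0.04100000113248825], 0.994), ([-0.14399999380111694, 0.10999999940395355], 0.999)]
```

```bash
python3 - <<'E'
from h import *
from plant import r
g=lambda c: cv2.cvtColor(c["img"],cv2.COLOR_BGR2GRAY).astype(np.float32)
A=g(load("scene0.npz"));B=g(load("s30.npz"))
for nm,(x0,y0,x1,y1) in dict(jar=(190,210,240,275),bottle=(315,370,360,430),drift=(425,360,450,410)).items():
    print(nm,np.abs(A-B)[y0:y1,x0:x1].mean().round(1),cv2.phaseCorrelate(A[y0:y1,x0:x1],B[y0:y1,x0:x1]))
A=g(load("top0.npz"));c=r.capture("top");B=g(c);x0,y0,x1,y1=300,285,360,342
print("bowl",cv2.phaseCorrelate(A[y0:y1,x0:x1],B[y0:y1,x0:x1]))
print(r.get_state()["contact_force"].round(1))
print(r.close_job())
E
```

```text
jar 1.8 ((0.015289685651989515, -0.03865282012285576), 0.9890677225589752)
bottle 6.7 ((0.4194008336042465, 0.015755498585583894), 0.9251770184658192)
drift 6.2 ((0.5732781351225604, 0.7771909889647262), 0.9581107025146485)
bowl ((0.22700268366715193, -0.10930613045590576), 0.9728461408615112)
[-0.1  0.2 -0.6]
the job is handed in; nothing more can be done
None
```

The key is in the keyway, upright and square, and tight by the push test you gave. I handed the job in at about 37 s. One side-load check disagreed; it is described below.

**What I did**
- I gripped the key by its head, lowered it about 33 mm into the keyway and let go. It settled at about 37.5 mm.
- I then pressed it down with the drift at 20 to 23 N. The highest force I read was about 23 N.
- The drift is back in its block hole, released and standing, and the robot is touching nothing.

**Last checks**
- **Tightness:** The final pushes of 20 to 23 N did not move the key; its tip is about 38 mm below the mouth. The hub moved about 0.4 mm, all while I was inserting the key.
- **Surroundings:** The jar, bottle and bowl show no real shift in the pictures.

**What disagreed or was odd**
- **Side-load check:** After the first pushes, about 4 N sideways on the head rocked the key roughly 3 mm across the slot. I steadied it back near the middle and repeated the firm pushes, but did not repeat the sideways check.
- **Drag phase:** I never clearly felt the 5 to 8 N drag. I believe the hub used up its play during insertion, but this rests on the 20 to 23 N pushes not moving the key, not on a direct measurement.
- **Reported height:** The robot's reported tool height was about 25 mm lower than the cameras showed. I corrected for this throughout, and the contact heights fit the correction.

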